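# Charge the grinding jar with balls from the sprung dispenser

### The job

Charge the grinding jar: stand the scoop in the white tray under the dispenser's outlet, pull the sprung slide out until its pointer stands on the red mark, hold it there about two seconds so that every ball runs into the scoop, and let the slide go fully home. Twist the jar's lid anticlockwise, regripping as needed, until it lifts free, lay it knob up in the middle of the teal mat, tip all the balls from the scoop into the jar and stand the empty scoop upright in the white tray again, outlet above it. Leave the bottle and the beaker alone.

Things in the scene. Friction and masses are not known exactly. Their poses are not given: they have to be found in the camera images.
- dispenser: Fixed ball dispenser; origin at its underside. A square aluminium hopper, open above (inside x -22..22, y -30..58 mm, walls z 76..116), holds the balls on an orange shutter plate (z 71..75), the floor of the hopper, which the slide draws away to -x so that the balls drop. Dark column at y 115..135. White spill tray below: x -75..75, y -150..95, floor z 4, rim z 16 mm.
- outlet (a point): Centre of the hopper's outlet, just under the shutter, 70 mm above the bench; opening 44 mm (dispenser x) by 88 mm (y). The scoop goes under it with its lip towards the dispenser's +y and its handle towards -y; with the scoop's origin over the dispenser's origin (14 mm to -y of this point) all the balls drop into it, to within 8 mm sideways and 12 mm lengthways.
- slide (a joint): Travel in m of the sprung slide (orange shutter, steel bar, blue handle) along the dispenser's -x. 0 = fully home, outlet shut; 0.060 = pointer on the red mark, outlet fully open; 0.085 = end stop. The spring pulls with 3.2 N at 0 and 8 N at the mark, plus 0.3 N friction; let go, it runs home by itself. Balls begin to drop at about 0.015.
- slide_grip (a point): Grip point in the slide's blue upright handle: 14 mm thick along the dispenser's x, 30 mm wide along y; its top is 19 mm above this point, its foot 37 mm below; 106 mm above the bench. A steel bar (z 75 mm) runs from it to the shutter, whose edge is 81 mm away; the hopper wall is 79 mm away. Grip it across its thickness from above.
- slide_pointer (a point): Tip line of the slide's orange pointer, 4 mm wide; it moves with the slide over the pale scale plate, which has a black tick every 10 mm.
- red_mark (a point): Middle of the 6 mm wide red mark on the fixed scale plate, 60 mm to the dispenser's -x from where the pointer rests.
- jar: Fixed steel grinding jar in a grey block 120 x 120 x 18 mm; origin at the centre of the block's underside. Jar radius 50 mm, neck 46 mm, rim at z 110, mouth radius 42, inner floor z 23 mm. The neck's flange has notches at the jar's +x and -x (green stripes), where alone the lid's lugs pass; a stop just past each notch ends the anticlockwise turn about 6 degrees beyond its middle.
- jar_mouth (a point): Centre of the jar's rim plane, 110 mm above the bench.
- lid: White lid, 116 mm across, 0.16 kg; origin in the middle of its top plate's underside (on the jar: at the rim), z up. Skirt to z -16.5 mm; ribbed grey knob, diameter 42, z 6..38 mm. Lugs along +x and -x (green lines). Starts 0.75 to 1.2 rad anticlockwise of the jar's x; turns easily; lifts when its x lies along the jar's again (2.95 to 3.2 rad, stop there). Clockwise it meets a stop.
- mat: Fixed teal rubber mat 150 x 150 x 3 mm, origin at the centre of its underside. The lid goes here: lying on its skirt its origin is 19.5 mm above the bench.
- scoop: Pale scoop with blue handle, 0.13 kg; origin under its flat floor, +x to the pouring lip. Inside 63 mm wide, walls 45 mm high, floor 3 mm thick from x -48 to 31, then a 40 degree ramp to the lip at x 74, z 37 mm, where side walls (to z 54) narrow to about 51 mm. Handle bar 14 mm wide (y), z 27..45, from x -51 to -135 mm. Balls roll out when it is tipped lip-down by 55 to 70 degrees.
- scoop_grip (a point): Grip point in the middle of the scoop's handle, at x -104, z 36 mm in the scoop's frame.
- scoop_lip (a point): Middle of the scoop's pouring lip.
- ball1: Cream ceramic grinding ball, 20 mm diameter, 17 g, origin at its centre; may be absent. Starts in the dispenser's hopper.
- ball2: Cream ceramic grinding ball, 20 mm diameter, 17 g, origin at its centre; may be absent. Starts in the dispenser's hopper.
- ball3: Cream ceramic grinding ball, 20 mm diameter, 17 g, origin at its centre; may be absent. Starts in the dispenser's hopper.
- ball4: Cream ceramic grinding ball, 20 mm diameter, 17 g, origin at its centre; may be absent. Starts in the dispenser's hopper.
- ball5: Cream ceramic grinding ball, 20 mm diameter, 17 g, origin at its centre; may be absent. Starts in the dispenser's hopper.
- ball6: Cream ceramic grinding ball, 20 mm diameter, 17 g, origin at its centre; may be absent. Starts in the dispenser's hopper.
- ball7: Cream ceramic grinding ball, 20 mm diameter, 17 g, origin at its centre; may be absent. Starts in the dispenser's hopper.
- ball8: Cream ceramic grinding ball, 20 mm diameter, 17 g, origin at its centre; may be absent. Starts in the dispenser's hopper.
- wash_bottle: Bystander: white plastic bottle, 60 mm diameter, 150 mm tall, red cap; origin under its base. Leave alone.
- beaker: Bystander: glass beaker, 68 mm diameter, 85 mm tall; origin under its base. Leave alone.
There are look-alikes about, which are no part of the job. Leave any black or yellow look-alike of the lid alone.

How it is judged:
By the outcome, as a careful person would: the job done as asked, in the order asked, and still so for the second after the job is handed in, with the robot touching nothing.
Of ball1, ball2, ball3, ball4, ball5, ball6, ball7, ball8 only 4 to 8 are there at a start; the rules pass over those that are not, and their reading is None.
At some moment in a run one of scoop, lid may be knocked a few centimetres aside while the robot is not near it.
It also fails if it takes over 210 s, if anything falls off the work surface, if the arm or the gripper's body presses on something with over 40 N, if the wrist force passes 120 N, or if a joint passes its speed limit or range.

### The arm

A 6-joint arm with a two-finger parallel gripper is mounted at the origin on the work surface. World frame = base frame: x ahead of the robot, y to its left, z up, the work surface at z = 0. Lengths are in m, angles in rad, forces in N, time in s.
With the tool pointing down it reaches from about 0.325 to 0.9 m from the base axis. Payload 3.5 kg.
Tool frame: the origin (TCP) lies midway between the tips of the shut fingers; the grasp point (between the pads) lies grip_point_offset behind it (grip_point_offset is the distance from the TCP to the grasp point, in m); z points along the fingers, y is the direction in which the jaws open and shut (so a half turn about z gives the same grasp; the last joint's range is limited). The gripper opens to 85 mm and grips with 20 to 120 N. Pads are 22 mm wide; open, the fingers measure 114 mm over their backs; the gripper's body (76 mm by 85 mm) begins 54 mm behind the grasp point. The pads swing forward as they close: fully open they stand 13 mm farther back than shut.
Start: joints at [1.174, 0.276, -0.026, 1.268, 0, 1.467], TCP at [0.181, 0.598, 0.204] pointing down, gripper open.
Joint ranges: [-3.12, 3.12], [-0.85, 1.88], [-1.08, 1.24], [-1.95, 2.15], [-1.57, 1.53], [-3.14, 3.14]. Speed limits (rad/s): [2.57, 2.57, 3.14, 3.14, 3.14, 3.14].

### API

Orientations are given as a unit quaternion [x, y, z, w].
In Python, from workcell import observe, grab_frame, camera_info, job_done, outline_of, pinpoint, grip_point_offset gives the robot as it stands.
- The arm moves only by the shell command python3 -m inch 'ROWS' [FORCE]. ROWS is JSON, a list of rows, each an object of numbers: "wx", "wy", "wz": the turn, a rotation vector about the tool's x, y, z in degrees; "x", "y", "z": the shift along the tool's x, y, z in m; "hand": the opening, from 0 (shut) to 1 (fully open). In form: [{"wx": .., "wy": .., "wz": .., "x": .., "y": .., "z": .., "hand": ..}, ...]. A call has 1 to 12 rows; each row is the pose to reach, as a shift and turn from the pose commanded when the call began, along the tool's axes at that moment; what a row does not reach only later rows make up. A row lasts 1/12 s, in which the tool goes at most 41.7 mm and 7.16 degrees, less where a joint would pass 70% of its speed; a pose out of reach is approached as far as the arm can. A call with a gripper value outside its range is refused whole. The fingers move at their own pace and stop on an object; FORCE is the grip in N (left out, the last holds). Time passes only in rows, so rows that repeat a pose let the fingers close. It gives the time, the measured TCP pose, the force and the opening at its end, in the units of the state.
- observe(): the state, without advancing time (a new reading comes with each control period).
- grab_frame(name): name is "scene" or "top" or "wrist"; returns the picture (400x640x3 uint8, blue, green, red); there is no depth.
- camera_info(name): a dict with "fx", "fy", "cx", "cy" (pixels), "rvec" (rotation vector, rad) and "tvec" (3), from world to camera coordinates, as OpenCV has them; the wrist camera has in their place "tool_from_camera" (4x4, takes a point from camera to tool coordinates, whose origin is the TCP and whose axes are the flange's). Camera axes: x right, y down, z forward; pixel columns grow to the right and rows downward; lengths in m; the calibration is good to about 2 mm. A picture is of the moment at which its call begins: read the wrist's pose just before it. camera_info takes no time and is no camera call.
- job_done(): hands the job in, once; it reports no verdict.
Trained networks look in the newest picture that a camera, given by its name, has taken for a name from the list of things; names that differ only in an ending like _2 or _b are one class to them, and where a whole thing is asked for, a point or a joint stands for the part that bears it (a point fixed in the world has none). Each returns a list of dicts, best first, with "confidence" (0 to 1); they miss things now and then, are a little off and sometimes report something else, mostly with a low value. They report only what shows in the picture. A call takes as long as a camera call. They do not tell look-alikes from the thing itself.
- outline_of(target, camera): "mask" (400x640 bool, what is visible of it) and "location" ([column, row] in pixels, amid what is visible of it).
- pinpoint(target, camera): "location" ([column, row] in pixels: a listed point, or the origin of a listed thing).
The state is a dict: "time_s": time; "joints": joint angles; "qd": joint speeds; "joint_efforts": joint torques, N m; "ee_pos": TCP position; "ee_rot": TCP orientation; "force": force on the tool from outside, world axes, zero at the start; "wrist_torque": the same for the moment, N m; "finger_gap": opening from 0.0 (shut) to 1.0 (fully open).
Only numpy, scipy, OpenCV 4.12 (cv2) and the standard library are available. Lean on these libraries where they do the work, as an engineer would, in place of code of your own. Each camera call takes 0.05 s, during which the arm holds its last target.

## Working session

There is one attempt and no reset: what is moved stays moved. The work goes in short steps, Python scripts to look and compute and a shell command to move; the robot and the scene stay as the last step left them, time stands still between calls to the robot, and variables do not carry over. Pictures are saved under pics/ and viewed, and the job is handed in when it is done.

```bash
ls -la; mkdir -p pics; python3 - <<'E'
from workcell import *
import cv2
s=observe();print(s);print(grip_point_offset)
for n in("scene","top","wrist"):
    f=grab_frame(n);cv2.imwrite(f"pics/{n}0.png",f);print(camera_info(n))
E
```

```text
total 12
drwxr-xr-x  3 agent agent 4096 Dec  7 13:35 .
drwxr-xr-x 23 root  root  4096 Dec  7 13:35 ..
drwxr-xr-x  2 agent agent 4096 Dec  7 13:35 pics
{'time_s': 0.0, 'joints': array([ 1.17358880e+00,  2.77161196e-01, -2.79171897e-02,  1.26797307e+00,
        3.84405011e-05,  1.46743946e+00]), 'qd': array([ 0.00016899, -0.0003913 , -0.00229235, -0.00131904,  0.00034611,
       -0.00059463]), 'joint_efforts': array([ 6.54487976e-04, -4.45507050e+01,  2.95203853e+01,  1.64656882e-02,
       -2.67232286e-05,  5.01036311e-06]), 'ee_pos': array([0.18066854, 0.59743547, 0.20312514]), 'ee_rot': array([ 1.46397215e-01,  9.89225244e-01, -1.08767330e-03, -2.97893914e-04]), 'force': array([-0.60247248, -0.57228467, -0.96643583]), 'wrist_torque': array([-0.04357841, -0.00044374,  0.05602086]), 'finger_gap': 1.0007117505907848}
0.0187
{'fx': 494.8603306806745, 'fy': 494.8603306806745, 'cx': 315.32496544351676, 'cy': 198.77884628283735, 'rvec': array([ 2.50284209,  0.80313996, -0.22656028]), 'tvec': array([-0.48165773, -0.28591096,  1.64715598])}
{'fx': 428.7262680511053, 'fy': 428.7262680511053, 'cx': 320.5348972155319, 'cy': 205.62223601186312, 'rvec': array([ 2.14812745, -2.06144668,  0.22127326]), 'tvec': array([-0.06504629,  0.60271268,  1.07364851])}
{'fx': 292.89919200704804, 'fy': 292.89919200704804, 'cx': 324.70547173647714, 'cy': 203.06936224468188, 'tool_from_camera': array([[ 6.29681511e-04, -9.45142281e-01, -3.26658341e-01,
         8.41399791e-02],
       [ 9.99999772e-01,  5.15221496e-04,  4.36920565e-04,
         5.81771840e-04],
       [-2.44650700e-04, -3.26658542e-01,  9.45142390e-01,
        -1.69947066e-01],
       [ 0.00000000e+00,  0.00000000e+00,  0.00000000e+00,
         1.00000000e+00]])}
```

View pics/scene0.png

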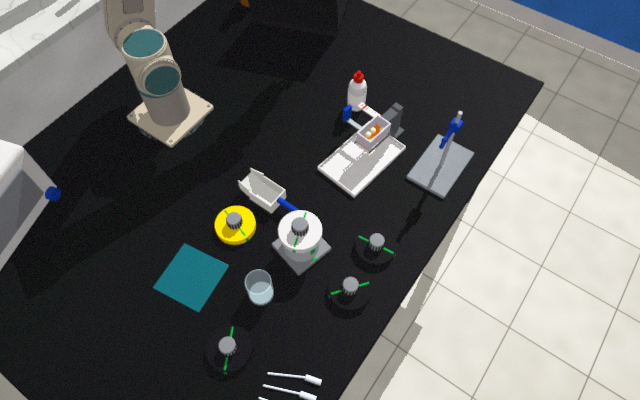

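View pics/top0.png

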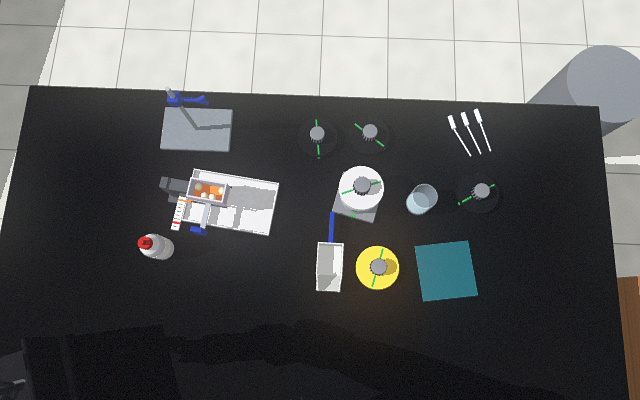

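View pics/wrist0.png

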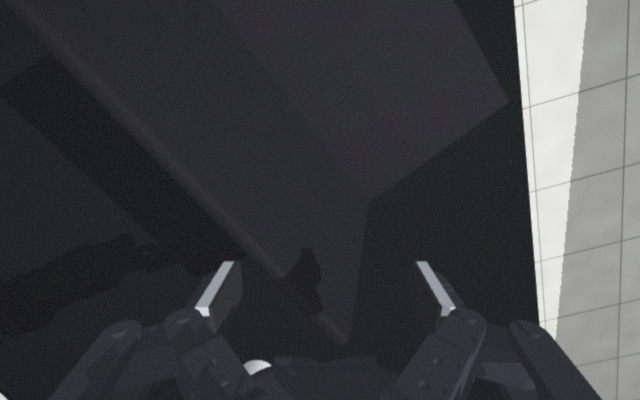

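```bash
cat > h.py <<'E'
import numpy as np, cv2
from scipy.spatial.transform import Rotation as R
from workcell import *
def cam(n):
    c=camera_info(n);K=np.array([[c['fx'],0,c['cx']],[0,c['fy'],c['cy']],[0,0,1]])
    if n=='wrist':
        s=observe();T=np.eye(4);T[:3,:3]=R.from_quat(s['ee_rot']).as_matrix();T[:3,3]=s['ee_pos']
        M=np.linalg.inv(T@c['tool_from_camera'])
    else:
        M=np.eye(4);M[:3,:3]=cv2.Rodrigues(c['rvec'])[0];M[:3,3]=c['tvec']
    return K,M
def proj(cm,p):
    K,M=cm;q=M[:3,:3]@np.asarray(p,float)+M[:3,3];q=K@q;return q[:2]/q[2]
def onz(cm,uv,z):
    K,M=cm;d=M[:3,:3].T@np.linalg.inv(K)@np.array([uv[0],uv[1],1.]);o=-M[:3,:3].T@M[:3,3]
    return o+d*(z-o[2])/d[2]
def tri(cms,uvs):
    A=[];b=[]
    for cm,uv in zip(cms,uvs):
        K,M=cm;d=M[:3,:3].T@np.linalg.inv(K)@np.array([uv[0],uv[1],1.]);d/=np.linalg.norm(d);o=-M[:3,:3].T@M[:3,3]
        P=np.eye(3)-np.outer(d,d);A.append(P);b.append(P@o)
    return np.linalg.lstsq(np.vstack(A),np.hstack(b),rcond=None)[0]
def shot(n,fn=None,crop=None,sc=1):
    cm=cam(n);f=grab_frame(n)
    if fn:
        g=f
        if crop: x0,y0,x1,y1=crop;g=f[y0:y1,x0:x1]
        if sc!=1:g=cv2.resize(g,None,fx=sc,fy=sc,interpolation=cv2.INTER_CUBIC)
        cv2.imwrite('pics/'+fn,g)
    return f,cm
def st():
    s=observe();r=R.from_quat(s['ee_rot']).as_matrix()
    print('t',round(s['time_s'],2),'p',s['ee_pos'].round(4),'X',r[:,0].round(3),'Y',r[:,1].round(3),'Z',r[:,2].round(3),'q',s['joints'].round(3),'F',s['force'].round(1),'gap',round(s['finger_gap'],3))
    return s,r
E
python3 - <<'E'
from h import *
import sys
Z=dict(dispenser=0,outlet=.07,slide_grip=.106,slide_pointer=None,red_mark=None,jar=0,jar_mouth=.11,lid=.11,mat=0,scoop=0,scoop_grip=.036,scoop_lip=.037,wash_bottle=0,beaker=0)
cs={n:cam(n) for n in('scene','top')}
for n in cs: shot(n)
for k,z in Z.items():
    for n in cs:
        for d in pinpoint(k,n)[:4]:
            uv=d['location'];print(k,n,round(d['confidence'],2),np.round(uv,1), onz(cs[n],uv,z).round(3) if z is not None else '')
E
```

```text
dispenser scene 0.55 [365.7 154.2] [0.62  0.234 0.   ]
dispenser top 0.72 [220.8 199.9] [0.624 0.242 0.   ]
outlet scene 0.68 [372.4 135.8] [0.622 0.258 0.07 ]
outlet scene 0.51 [302.2 248.6] [ 0.671 -0.168  0.07 ]
outlet top 0.82 [212.4 193.9] [0.624 0.249 0.07 ]
slide_grip scene 0.84 [347.3 111. ] [0.521 0.269 0.106]
slide_grip scene 0.35 [301.3 230.6] [ 0.649 -0.141  0.106]
slide_grip top 0.81 [196.9 226.3] [0.53  0.27  0.106]
slide_pointer scene 0.62 [377.9 114.9] 
slide_pointer top 0.6 [180.8 200.7] 
red_mark scene 0.85 [363.9 107.1] 
red_mark top 0.76 [174.5 223.1] 
red_mark top 0.47 [181.7 197.3] 
red_mark top 0.44 [444.4 270. ] 
jar scene 0.71 [259.2 293.4] [ 0.635 -0.316  0.   ]
jar scene 0.69 [301.8 248.7] [ 0.65  -0.144  0.   ]
jar top 0.64 [355.4 195.6] [ 0.652 -0.137  0.   ]
jar_mouth top 0.73 [330.6 224. ] [ 0.549 -0.068  0.11 ]
jar_mouth top 0.28 [219.5 200.1] [0.599 0.218 0.11 ]
lid scene 0.89 [374.5 241.8] [ 0.824 -0.058  0.11 ]
lid scene 0.64 [349.8 291.4] [ 0.846 -0.207  0.11 ]
lid scene 0.64 [228.8 347.3] [ 0.693 -0.483  0.11 ]
lid scene 0.61 [234.6 223.2] [ 0.493
[... 231 characters left out ...]
192.5 277.2] [ 0.457 -0.387  0.   ]
mat top 0.67 [442.6 266.7] [ 0.462 -0.379  0.   ]
scoop scene 0.61 [270.  193.3] [ 0.464 -0.053  0.   ]
scoop top 0.97 [331.3 262.8] [ 0.461 -0.075  0.   ]
scoop_grip scene 0.63 [291.3 209.4] [ 0.563 -0.075  0.036]
scoop_grip scene 0.28 [301.2 230.8] [ 0.627 -0.114  0.036]
scoop_grip top 0.65 [330.7 221.7] [ 0.568 -0.069  0.036]
scoop_lip scene 0.79 [241.6 176.5] [ 0.375 -0.072  0.037]
scoop_lip top 0.81 [328.6 289.3] [ 0.388 -0.07   0.037]
wash_bottle scene 0.74 [355.9 103. ] [0.479 0.393 0.   ]
wash_bottle top 0.89 [162.2 247. ] [0.485 0.391 0.   ]
beaker scene 0.61 [261.2 294. ] [ 0.64  -0.315  0.   ]
beaker top 0.68 [416.5 203.9] [ 0.635 -0.309  0.   ]
```

```bash
python3 - <<'E'
import cv2
f=cv2.imread('pics/top0.png')
cv2.imwrite('pics/t_disp.png',cv2.resize(f[155:265,130:290],None,fx=5,fy=5,interpolation=cv2.INTER_CUBIC))
cv2.imwrite('pics/t_jar.png',cv2.resize(f[155:305,300:490],None,fx=4,fy=4,interpolation=cv2.INTER_CUBIC))
f=cv2.imread('pics/scene0.png')
cv2.imwrite('pics/s_disp.png',cv2.resize(f[60:200,310:480],None,fx=4,fy=4,interpolation=cv2.INTER_CUBIC))
E
```

```text
(no output)
```

View pics/t_disp.png

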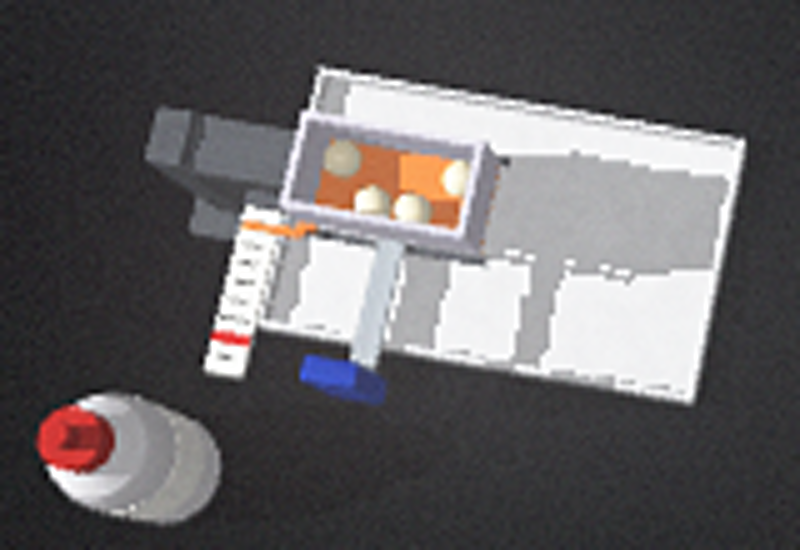

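View pics/t_jar.png

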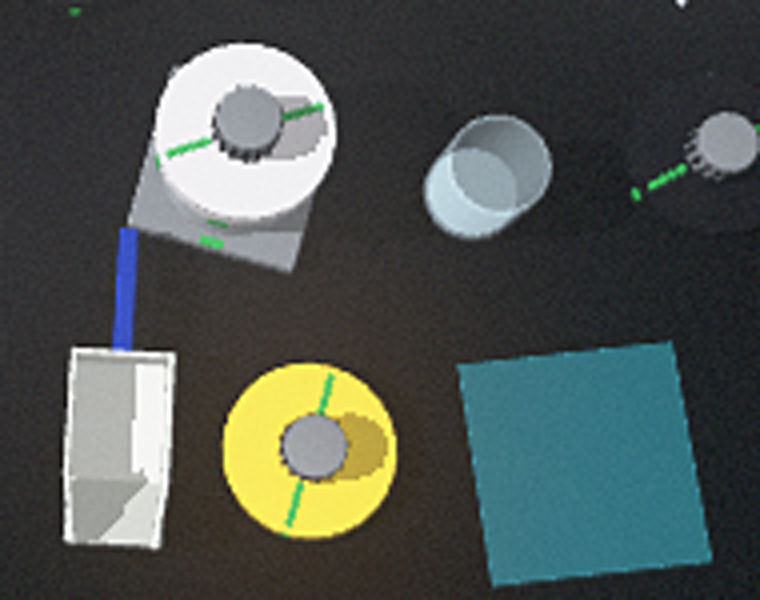

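View pics/s_disp.png

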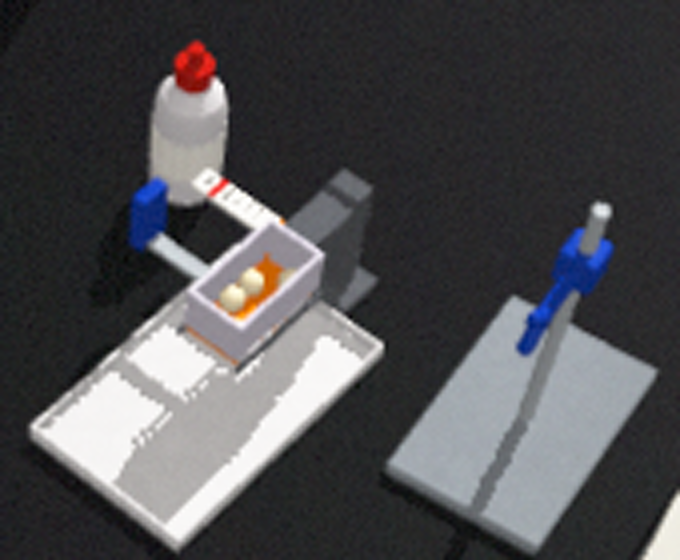

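```bash
python3 - <<'E'
from h import *
t=cam('top')
def fit(loc,pix,z):
    W=np.array([onz(t,p,z)[:2] for p in pix]);L=np.array(loc,float)/1000
    lc,wc=L.mean(0),W.mean(0);H=(L-lc).T@(W-wc)
    a=np.arctan2(H[0,1]-H[1,0],H[0,0]+H[1,1]);c,s=np.cos(a),np.sin(a);Rm=np.array([[c,-s],[s,c]])
    o=wc-Rm@lc;print(' origin',o.round(4),'yaw',round(a,4),'res mm',((L@Rm.T+o-W)*1000).round(1).tolist());return o,a
def cr(l,x,y,k): return [(a/k+x-.0,b/k+y) for a,b in l]
print('disp');fit([(75,95),(75,-150),(-75,-150),(-75,95)],cr([(318,68),(743,140),(694,402),(262,327)],130,155,5),.016)
print('jar block')
for p in cr([(128,224),(293,272)],300,155,4): print(onz(t,p,.018).round(4))
for p in cr([(210,242)],300,155,4): print('stripe',onz(t,p,.018).round(4))
print('mat');fit([(-75,75),(75,75),(75,-75),(-75,-75)][0:0]+[(75,75),(75,-75),(-75,-75),(-75,75)],cr([(457,365),(672,342),(712,562),(493,586)],300,155,4),.003)
print('lid line ends', [onz(t,p,.116).round(4) for p in cr([(168,155),(322,106)],300,155,4)])
print('knob top',onz(t,cr([(248,115)],300,155,4)[0],.148).round(4))
print('handle', [onz(t,p,.045).round(4) for p in cr([(129,228),(122,350)],300,155,4)])
print('scoop rear corners', [onz(t,p,.045).round(4) for p in cr([(72,348),(177,352)],300,155,4)])
print('scoop lip corners', [onz(t,p,.054).round(4) for p in cr([(65,543),(160,548)],300,155,4)])
# lid circle
f=cv2.imread('pics/top0.png');g=cv2.cvtColor(f,cv2.COLOR_BGR2HSV)
m=((g[...,2]>190)&(g[...,1]<40)).astype(np.uint8);m[:, :335]=0;m[:,385:]=0;m[:160]=0;m[212:]=0
c=max(cv2.findContours(m,0,1)[0],key=cv2.contourArea);print(cv2.fitEllipse(cv2.convexHull(c)));e=cv2.fitEllipse(cv2.convexHull(c))
print('lid c',onz(t,e[0],.116))
E
```

```text
disp
 origin [0.6206 0.2375] yaw -0.1256 res mm [[-1.0, -1.1], [0.5, -1.3], [0.8, -0.1], [-0.3, 2.5]]
jar block
[ 0.6013 -0.0719  0.018 ]
[ 0.5723 -0.1862  0.018 ]
stripe [ 0.5909 -0.1288  0.018 ]
mat
 origin [ 0.4522 -0.3867] yaw 0.1499 res mm [[0.3, 0.1], [0.7, -0.3], [-0.2, -0.7], [-0.8, 0.9]]
lid line ends [array([ 0.627 , -0.0941,  0.116 ]), array([ 0.6634, -0.1918,  0.116 ])]
knob top [ 0.6466 -0.1417  0.148 ]
handle [array([ 0.593 , -0.0722,  0.045 ]), array([ 0.5102, -0.0705,  0.045 ])]
scoop rear corners [array([ 0.5102, -0.0373,  0.045 ]), array([ 0.5104, -0.107 ,  0.045 ])]
scoop lip corners [array([ 0.383 , -0.0383,  0.054 ]), array([ 0.3824, -0.0994,  0.054 ])]
((360.4360656738281, 187.67239379882812), (43.797813415527344, 45.60848617553711), 77.71580505371094)
lid c [ 0.64489633 -0.14073321  0.116     ]
```

```bash
cat >> h.py <<'E'
def tool(yawX,tilt=0):
    """rotation with tool X at yaw (rad) horizontally, Z down, then lip-down tilt (deg) about tool Y (wy=-tilt)"""
    x=np.array([np.cos(yawX),np.sin(yawX),0]);z=np.array([0,0,-1.]);y=np.cross(z,x)
    return np.column_stack([x,y,z])@R.from_rotvec([0,-np.radians(tilt),0]).as_matrix()
def plan(p,Rt):
    s,r=st();d=r.T@(np.asarray(p)-s['ee_pos']);w=np.degrees(R.from_matrix(r.T@Rt).as_rotvec())
    print('shift xyz mm',(d*1000).round(1),'|',round(np.linalg.norm(d)*1000),' turn deg',w.round(1))
DO=np.array([0.6206,0.2375]);DY=-0.1256
def disp(x,y):
    c,s=np.cos(DY),np.sin(DY);return DO+np.array([[c,-s],[s,c]])@(np.array([x,y])/1000)
E
python3 - <<'E'
from h import *
t=cam('scene');print([onz(t,p,.116).round(4) for p in [(306,212),(293,248)]])
f=cv2.imread('pics/scene0.png');cv2.imwrite('pics/s_jar.png',cv2.resize(f[190:290,240:360],None,fx=6,fy=6,interpolation=cv2.INTER_CUBIC))
plan([0.544,-0.072,0.20],tool(np.pi))
E
```

```text
[array([ 0.6296, -0.0925,  0.116 ]), array([ 0.6647, -0.1968,  0.116 ])]
t 1.65 p [0.181  0.5982 0.2043] X [-0.957  0.29  -0.   ] Y [ 0.29   0.957 -0.   ] Z [ 0. -0. -1.] q [ 1.174  0.276 -0.026  1.268 -0.     1.467] F [-0.2  0.8  0.1] gap 0.999
shift xyz mm [-541.5 -536.4    4.3] | 762  turn deg [ -0.    0.  -16.8]
```

View pics/s_jar.png

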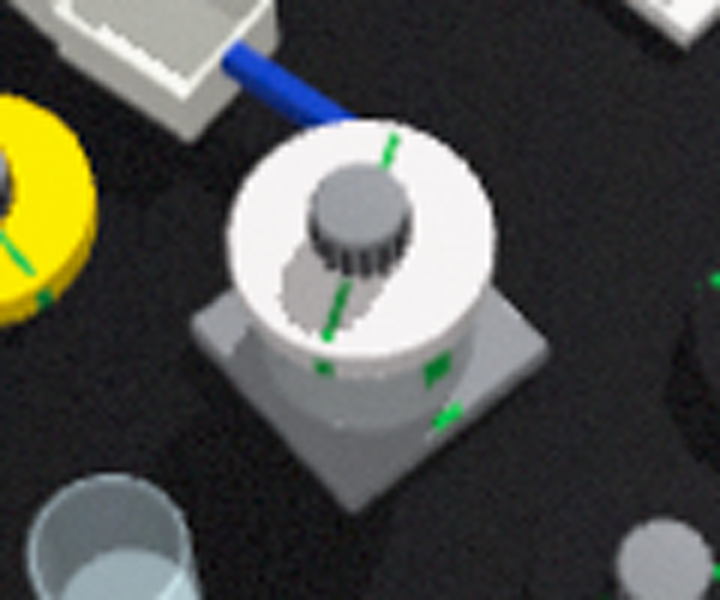

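```bash
R='x'; python3 -m inch '[{"x":-0.030,"y":-0.030},{"x":-0.058,"y":-0.057,"wz":-3},{"x":-0.087,"y":-0.086,"wz":-6},{"x":-0.116,"y":-0.115,"wz":-9},{"x":-0.145,"y":-0.143,"wz":-12},{"x":-0.174,"y":-0.172,"wz":-15},{"x":-0.203,"y":-0.201,"wz":-16.8},{"x":-0.232,"y":-0.230,"wz":-16.8},{"x":-0.261,"y":-0.258,"wz":-16.8},{"x":-0.290,"y":-0.287,"wz":-16.8},{"x":-0.319,"y":-0.316,"wz":-16.8},{"x":-0.348,"y":-0.345,"wz":-16.8}]'; python3 - <<'E'
from h import *
plan([0.544,-0.072,0.20],tool(np.pi))
E
```

```text
t 1.65 p [0.181  0.5982 0.2043] X [-0.957  0.29  -0.   ] Y [ 0.29   0.957 -0.   ] Z [ 0. -0. -1.] q [ 1.174  0.276 -0.026  1.268 -0.     1.467] F [-0.2  0.8  0.1] gap 0.999
shift xyz mm [-541.5 -536.4    4.3] | 762  turn deg [ -0.    0.  -16.8]schema error: expected keys wx, wy, wz, x, y, z, hand
```

```bash
python3 -m inch '[{"wx":0,"wy":0,"wz":0,"x":-0.03,"y":-0.03,"z":0,"hand":0.6},{"wx":0,"wy":0,"wz":-3,"x":-0.058,"y":-0.057,"z":0,"hand":0.6},{"wx":0,"wy":0,"wz":-6,"x":-0.087,"y":-0.086,"z":0,"hand":0.6},{"wx":0,"wy":0,"wz":-9,"x":-0.116,"y":-0.115,"z":0,"hand":0.6},{"wx":0,"wy":0,"wz":-12,"x":-0.145,"y":-0.143,"z":0,"hand":0.6},{"wx":0,"wy":0,"wz":-15,"x":-0.174,"y":-0.172,"z":0,"hand":0.6},{"wx":0,"wy":0,"wz":-16.8,"x":-0.203,"y":-0.201,"z":0,"hand":0.6},{"wx":0,"wy":0,"wz":-16.8,"x":-0.232,"y":-0.23,"z":0,"hand":0.6},{"wx":0,"wy":0,"wz":-16.8,"x":-0.261,"y":-0.258,"z":0,"hand":0.6},{"wx":0,"wy":0,"wz":-16.8,"x":-0.29,"y":-0.287,"z":0,"hand":0.6},{"wx":0,"wy":0,"wz":-16.8,"x":-0.319,"y":-0.316,"z":0,"hand":0.6},{"wx":0,"wy":0,"wz":-16.8,"x":-0.348,"y":-0.345,"z":0,"hand":0.6}]'; python3 - <<'E'
from h import *
plan([0.544,-0.072,0.20],tool(np.pi))
E
```

```text
time_s: 2.65
ee_pos: [0.4148, 0.1654, 0.2047]
ee_rot: [0.0, 1.0, 0.0, 0.001]
force: [0.5, 0.0, 0.1]
finger_gap: 0.6
t 2.65 p [0.4148 0.1654 0.2047] X [-1.     0.    -0.001] Y [0. 1. 0.] Z [ 0.001  0.    -1.   ] q [ 0.234 -0.045 -0.39   1.225  0.     0.235] F [0.5 0.  0.1] gap 0.6
shift xyz mm [-129.3 -237.3    4.8] | 270  turn deg [ 0.   0.1 -0. ]
```

```bash
python3 -m inch '[{"wx":0,"wy":0,"wz":0,"x":-0.017,"y":-0.032,"z":0,"hand":0.6},{"wx":0,"wy":0,"wz":0,"x":-0.035,"y":-0.064,"z":0,"hand":0.6},{"wx":0,"wy":0,"wz":0,"x":-0.053,"y":-0.096,"z":0,"hand":0.6},{"wx":0,"wy":0,"wz":0,"x":-0.071,"y":-0.129,"z":0,"hand":0.6},{"wx":0,"wy":0,"wz":0,"x":-0.089,"y":-0.162,"z":0,"hand":0.6},{"wx":0,"wy":0,"wz":0,"x":-0.107,"y":-0.195,"z":0,"hand":0.6},{"wx":0,"wy":0,"wz":0,"x":-0.12,"y":-0.22,"z":0,"hand":0.6},{"wx":0,"wy":0,"wz":0,"x":-0.127,"y":-0.234,"z":0,"hand":0.6},{"wx":0,"wy":0,"wz":0,"x":-0.129,"y":-0.237,"z":0.002,"hand":0.6},{"wx":0,"wy":0,"wz":0,"x":-0.129,"y":-0.237,"z":0.005,"hand":0.6},{"wx":0,"wy":0,"wz":0,"x":-0.129,"y":-0.237,"z":0.005,"hand":0.6}]'; python3 - <<'E'
from h import *
f,c=shot('wrist','w1.png')
for k,z in dict(scoop_grip=.036,scoop_lip=.037,scoop=0,jar=0,lid=.11).items():
  for d in pinpoint(k,'wrist')[:2]: print(k,round(d['confidence'],2),np.round(d['location']),onz(c,d['location'],z).round(4))
plan([0.544,-0.072,0.20],tool(np.pi))
E
```

```text
time_s: 3.57
ee_pos: [0.5418, -0.0687, 0.1984]
ee_rot: [-0.0, 1.0, 0.001, -0.001]
force: [-0.7, 0.6, -0.1]
finger_gap: 0.6
scoop_grip 0.64 [325. 195.] [ 0.5619 -0.0679  0.036 ]
scoop_lip 0.96 [328.  25.] [ 0.3857 -0.0652  0.037 ]
scoop_lip 0.43 [150. 238.] [ 0.618  -0.2854  0.037 ]
scoop 0.63 [326. 105.] [ 0.4614 -0.0663  0.    ]
jar 0.95 [270. 245.] [ 0.6471 -0.1437  0.    ]
jar 0.33 [615. 252.] [0.6575 0.3429 0.    ]
lid 0.98 [208.  98.] [ 0.4546 -0.1646  0.11  ]
lid 0.86 [ 29. 263.] [ 0.6108 -0.3645  0.11  ]
t 3.87 p [ 0.5427 -0.0689  0.1995] X [-1.    -0.001 -0.   ] Y [-0.001  1.     0.   ] Z [ 0.  0. -1.] q [-0.244  0.141 -0.204  1.225  0.    -0.245] F [ 0.9 -0.6  1. ] gap 0.597
shift xyz mm [-1.3 -3.1 -0.5] | 3  turn deg [0. 0. 0.]
```

View pics/w1.png

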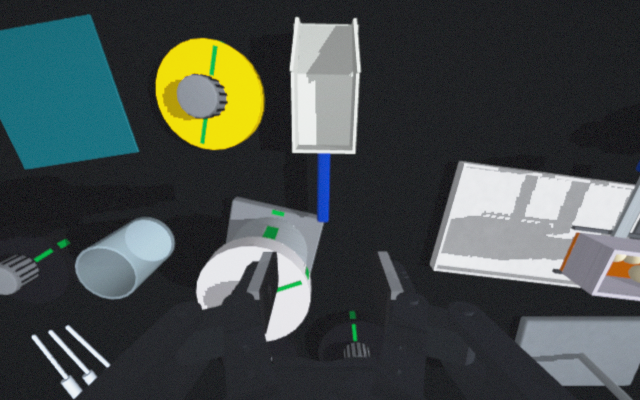

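```bash
python3 -m inch '[{"wx":0,"wy":0,"wz":0,"x":0,"y":-0.001,"z":0.02,"hand":0.6},{"wx":0,"wy":0,"wz":0,"x":0,"y":-0.001,"z":0.045,"hand":0.6},{"wx":0,"wy":0,"wz":0,"x":0,"y":-0.001,"z":0.07,"hand":0.6},{"wx":0,"wy":0,"wz":0,"x":0,"y":-0.001,"z":0.095,"hand":0.6},{"wx":0,"wy":0,"wz":0,"x":0,"y":-0.001,"z":0.12,"hand":0.6},{"wx":0,"wy":0,"wz":0,"x":0,"y":-0.001,"z":0.14,"hand":0.6},{"wx":0,"wy":0,"wz":0,"x":0,"y":-0.001,"z":0.155,"hand":0.6},{"wx":0,"wy":0,"wz":0,"x":0,"y":-0.001,"z":0.168,"hand":0.6},{"wx":0,"wy":0,"wz":0,"x":0,"y":-0.001,"z":0.176,"hand":0.6},{"wx":0,"wy":0,"wz":0,"x":0,"y":-0.001,"z":0.18,"hand":0.6},{"wx":0,"wy":0,"wz":0,"x":0,"y":-0.001,"z":0.18,"hand":0.6},{"wx":0,"wy":0,"wz":0,"x":0,"y":-0.001,"z":0.18,"hand":0.6}]'; python3 - <<'E'
from h import *
st();f,c=shot('wrist','w2.png')
E
```

```text
time_s: 4.87
ee_pos: [0.5436, -0.0708, 0.0199]
ee_rot: [0.0, 1.0, -0.0, 0.0]
force: [0.6, 0.1, -0.1]
finger_gap: 0.604
t 4.87 p [ 0.5436 -0.0708  0.0199] X [-1.     0.    -0.001] Y [ 0.  1. -0.] Z [ 0.001 -0.    -1.   ] q [-0.248  0.307 -0.412  0.851  0.    -0.247] F [ 0.6  0.1 -0.1] gap 0.604
```

View pics/w2.png

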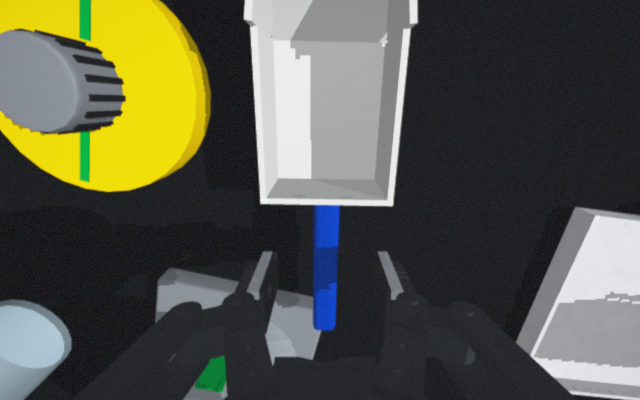

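Handle (column ~326) is centred between the fingers. Close with 80 N, then lift.

```bash
python3 -m inch '[{"wx":0,"wy":0,"wz":0,"x":0,"y":0,"z":0,"hand":0.1},{"wx":0,"wy":0,"wz":0,"x":0,"y":0,"z":0,"hand":0.0},{"wx":0,"wy":0,"wz":0,"x":0,"y":0,"z":0,"hand":0},{"wx":0,"wy":0,"wz":0,"x":0,"y":0,"z":0,"hand":0},{"wx":0,"wy":0,"wz":0,"x":0,"y":0,"z":0,"hand":0},{"wx":0,"wy":0,"wz":0,"x":0,"y":0,"z":0,"hand":0},{"wx":0,"wy":0,"wz":0,"x":0,"y":0,"z":-0.01,"hand":0},{"wx":0,"wy":0,"wz":0,"x":0,"y":0,"z":-0.03,"hand":0},{"wx":0,"wy":0,"wz":0,"x":0.01,"y":0.01,"z":-0.055,"hand":0},{"wx":0,"wy":0,"wz":0,"x":0.02,"y":0.02,"z":-0.08,"hand":0},{"wx":0,"wy":0,"wz":0,"x":0.03,"y":0.03,"z":-0.1,"hand":0},{"wx":0,"wy":0,"wz":0,"x":0.03,"y":0.03,"z":-0.1,"hand":0}]' 90; python3 - <<'E'
from h import *
st();f,c=shot('wrist','w3.png')
# scoop in tool: inspect level & location
E
```

```text
time_s: 5.92
ee_pos: [0.5146, -0.0401, 0.1243]
ee_rot: [-0.0, 1.0, -0.0, 0.003]
force: [1.2, 1.0, -0.4]
finger_gap: 0.0
t 5.92 p [ 0.5146 -0.0401  0.1243] X [-1.    -0.001 -0.006] Y [-0.001  1.    -0.001] Z [ 0.006 -0.001 -1.   ] q [-2.030e-01  1.380e-01 -3.750e-01  1.051e+00  1.000e-03 -2.040e-01] F [ 1.2  1.  -0.4] gap 0.0
```

View pics/w3.png

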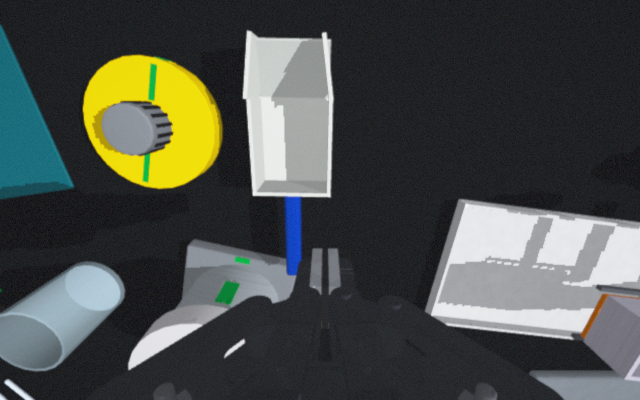

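```bash
python3 -m inch '[{"wx":0,"wy":0,"wz":0,"x":-0.02,"y":-0.02,"z":0,"hand":0.6},{"wx":0,"wy":0,"wz":0,"x":-0.03,"y":-0.03,"z":0,"hand":0.6},{"wx":0,"wy":0,"wz":0,"x":-0.03,"y":-0.03,"z":0,"hand":0.6},{"wx":0,"wy":0,"wz":0,"x":-0.03,"y":-0.03,"z":0,"hand":0.6}]' 90; python3 - <<'E'
from h import *
st();f,c=shot('wrist','w4.png')
for k,z in dict(scoop_grip=.036,scoop_lip=.037,scoop=0,jar=0,lid=.11).items():
  for d in pinpoint(k,'wrist')[:2]: print(k,round(d['confidence'],2),np.round(d['location']),onz(c,d['location'],z).round(4))
E
```

```text
time_s: 6.3
ee_pos: [0.5431, -0.0715, 0.1184]
ee_rot: [0.001, 1.0, 0.0, -0.001]
force: [-0.3, 0.2, -0.8]
finger_gap: 0.563
t 6.3 p [ 0.5431 -0.0715  0.1184] X [-1.     0.002  0.002] Y [0.002 1.    0.001] Z [-0.002  0.001 -1.   ] q [-0.249  0.203 -0.31   1.06   0.    -0.247] F [-0.3  0.2 -0.8] gap 0.563
scoop_grip 0.92 [327. 220.] [ 0.5625 -0.0688  0.036 ]
scoop 0.91 [328. 103.] [ 0.4601 -0.0675  0.    ]
lid 0.7 [235. 355.] [ 0.6471 -0.1414  0.11  ]
lid 0.67 [178.  94.] [ 0.4548 -0.1543  0.11  ]
```

View pics/w4.png

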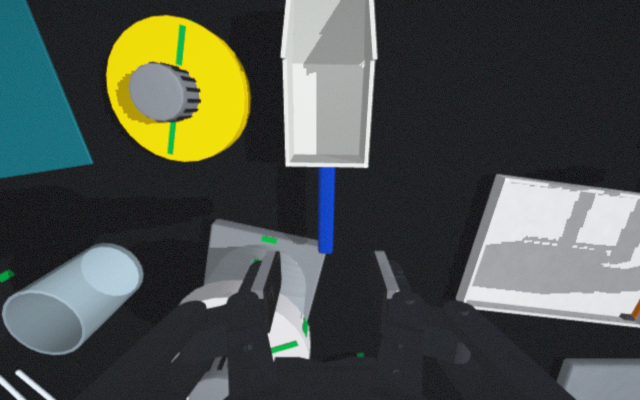

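```bash
python3 -m inch '[{"wx":0,"wy":0,"wz":0,"x":0,"y":0.001,"z":0.02,"hand":0.6},{"wx":0,"wy":0,"wz":0,"x":0,"y":0.001,"z":0.045,"hand":0.6},{"wx":0,"wy":0,"wz":0,"x":0,"y":0.001,"z":0.07,"hand":0.6},{"wx":0,"wy":0,"wz":0,"x":0,"y":0.001,"z":0.09,"hand":0.6},{"wx":0,"wy":0,"wz":0,"x":0,"y":0.001,"z":0.1,"hand":0.6},{"wx":0,"wy":0,"wz":0,"x":0,"y":0.001,"z":0.1,"hand":0.6},{"wx":0,"wy":0,"wz":0,"x":0,"y":0.001,"z":0.1,"hand":0},{"wx":0,"wy":0,"wz":0,"x":0,"y":0.001,"z":0.1,"hand":0},{"wx":0,"wy":0,"wz":0,"x":0,"y":0.001,"z":0.1,"hand":0},{"wx":0,"wy":0,"wz":0,"x":0,"y":0.001,"z":0.1,"hand":0},{"wx":0,"wy":0,"wz":0,"x":0,"y":0.001,"z":0.1,"hand":0},{"wx":0,"wy":0,"wz":0,"x":0,"y":0.001,"z":0.1,"hand":0}]' 90; python3 - <<'E'
from h import *
st();f,c=shot('wrist','w5.png')
E
```

```text
time_s: 7.6
ee_pos: [0.5436, -0.07, 0.02]
ee_rot: [0.0, 1.0, -0.0, 0.001]
force: [-0.3, -0.1, 0.8]
finger_gap: -0.0
t 7.6 p [ 0.5436 -0.07    0.02  ] X [-1.     0.001 -0.001] Y [ 0.001  1.    -0.   ] Z [ 0.001 -0.    -1.   ] q [-0.246  0.307 -0.412  0.851  0.    -0.245] F [-0.3 -0.1  0.8] gap -0.0
```

View pics/w5.png

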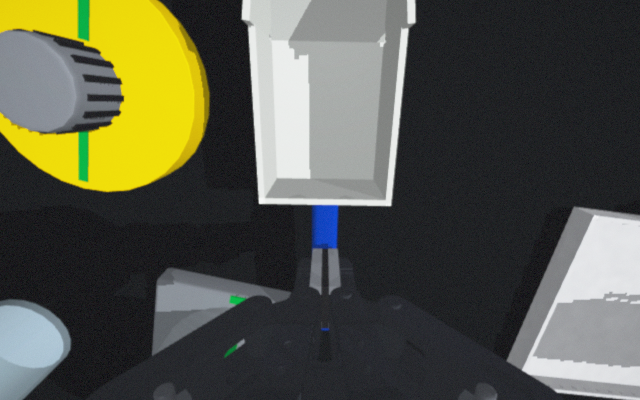

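```bash
python3 - <<'E'
from h import *
for n in('w2','w5'):
    f=cv2.imread(f'pics/{n}.png')[190:350,230:430];cv2.imwrite(f'pics/{n}z.png',cv2.resize(f,None,fx=3.6,fy=3.6,interpolation=cv2.INTER_CUBIC))
shot('scene','s5.png',(200,130,360,260),5)
E
```

```text
(no output)
```

View pics/w5z.png

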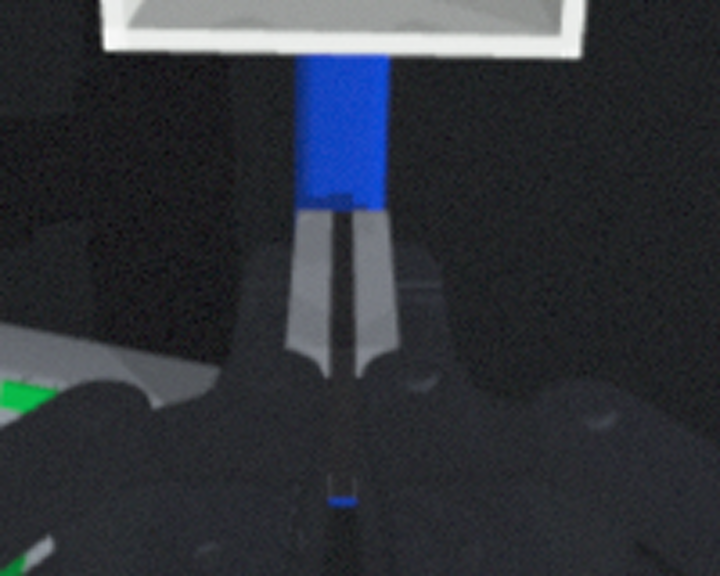

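View pics/s5.png

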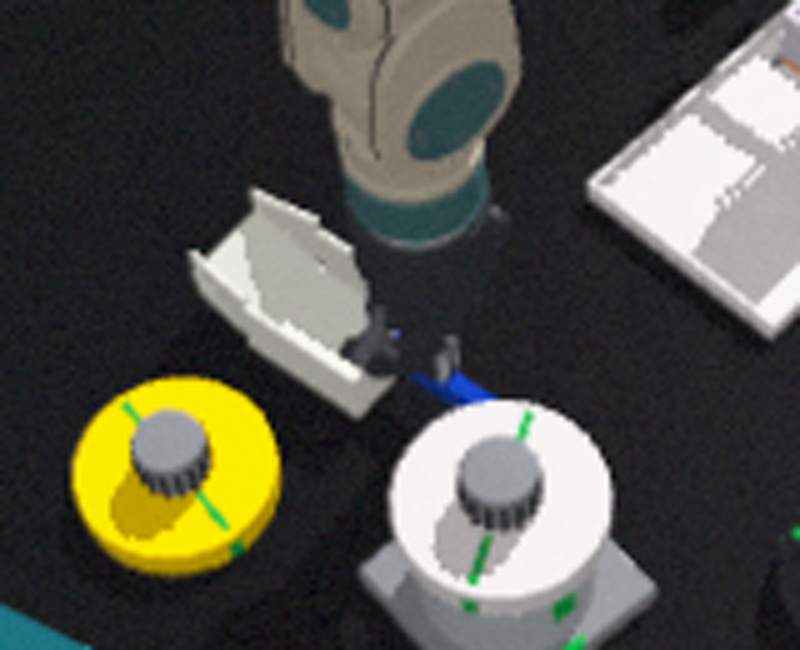

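```bash
python3 - <<'E'
from h import *
c=cam('scene')
for dz in(0,.0187,.031,.05): print(dz,((proj(c,[.5436,-.07,.02+dz])-[200,130])*5).round())
c=cam('wrist')
for dz in(0,.0187,.031,.05): print(dz,proj(c,[.5326,-.07,.02+dz]).round(), proj(c,[.5436,-.07,.02+dz]).round())
print(observe()['finger_gap'])
E
```

```text
0 [437. 387.]
0.0187 [435. 371.]
0.031 [434. 360.]
0.05 [432. 343.]
0 [324. 225.] [324. 241.]
0.0187 [324. 238.] [324. 255.]
0.031 [323. 248.] [323. 267.]
0.05 [323. 268.] [323. 288.]
-0.0015890368744622026
```

```bash
python3 -m inch '[{"wx":0,"wy":0,"wz":0,"x":0,"y":0,"z":-0.01,"hand":0.6},{"wx":0,"wy":0,"wz":0,"x":0,"y":0,"z":-0.01,"hand":0.6},{"wx":0,"wy":0,"wz":0,"x":0,"y":0,"z":-0.01,"hand":0.6},{"wx":0,"wy":0,"wz":0,"x":0,"y":0,"z":-0.01,"hand":0.6},{"wx":0,"wy":0,"wz":0,"x":0,"y":0,"z":0,"hand":0.6},{"wx":0,"wy":0,"wz":0,"x":0,"y":0,"z":0.005,"hand":0.6},{"wx":0,"wy":0,"wz":0,"x":0,"y":0,"z":0.01,"hand":0.6},{"wx":0,"wy":0,"wz":0,"x":0,"y":0,"z":0.013,"hand":0.6},{"wx":0,"wy":0,"wz":0,"x":0,"y":0,"z":0.013,"hand":0.6}]'; python3 - <<'E'
from h import *
st();f,c=shot('wrist','w6.png')
f,c=shot('top','t6.png',(290,150,390,300),5)
E
```

```text
time_s: 8.45
ee_pos: [0.5417, -0.0695, 0.0048]
ee_rot: [0.0, 1.0, 0.0, -0.001]
force: [0.8, 0.1, -0.2]
finger_gap: 0.598
t 8.45 p [ 0.5417 -0.0695  0.0048] X [-1.     0.001  0.003] Y [0.001 1.    0.001] Z [-0.003  0.001 -1.   ] q [-0.246  0.326 -0.425  0.823 -0.    -0.245] F [ 0.8  0.1 -0.2] gap 0.598
```

View pics/w6.png

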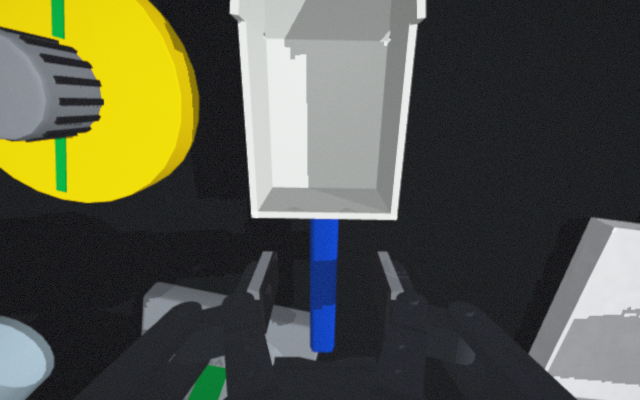

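View pics/t6.png

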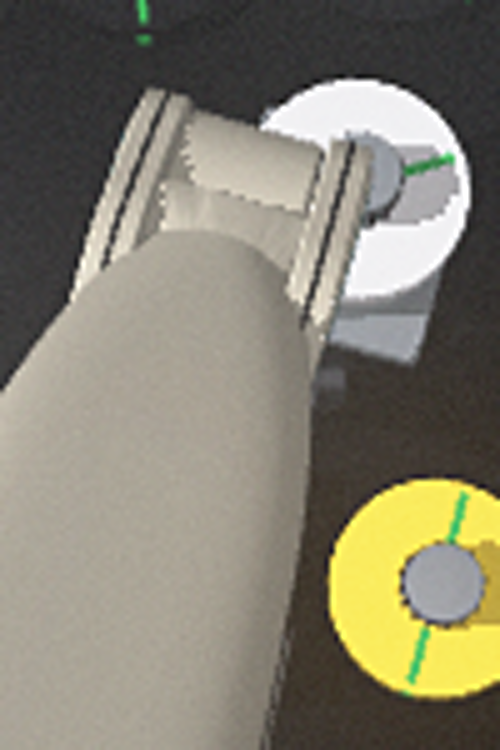

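```bash
python3 -m inch '[{"wx":0,"wy":0,"wz":0,"x":0,"y":0,"z":0,"hand":0},{"wx":0,"wy":0,"wz":0,"x":0,"y":0,"z":0,"hand":0},{"wx":0,"wy":0,"wz":0,"x":0,"y":0,"z":0,"hand":0},{"wx":0,"wy":0,"wz":0,"x":0,"y":0,"z":0,"hand":0},{"wx":0,"wy":0,"wz":0,"x":0,"y":0,"z":0,"hand":0},{"wx":0,"wy":0,"wz":0,"x":0,"y":0,"z":0,"hand":0}]' 90; python3 - <<'E'
from h import *
st();f,c=shot('wrist','w7.png')
E
```

```text
time_s: 9.05
ee_pos: [0.5435, -0.0699, 0.0068]
ee_rot: [0.0, 1.0, -0.0, 0.0]
force: [0.2, 0.3, 3.3]
finger_gap: 0.13
t 9.05 p [ 0.5435 -0.0699  0.0068] X [-1.     0.001 -0.001] Y [ 0.001  1.    -0.   ] Z [ 0.001 -0.    -1.   ] q [-0.246  0.323 -0.423  0.823  0.    -0.245] F [0.2 0.3 3.3] gap 0.13
```

View pics/w7.png

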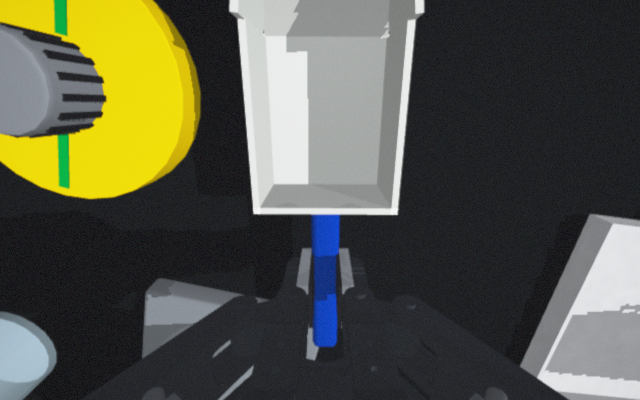

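```bash
python3 -m inch '[{"wx":0,"wy":0,"wz":0,"x":0,"y":0,"z":0,"hand":0.4},{"wx":0,"wy":0,"wz":0,"x":0,"y":0,"z":0,"hand":0.4},{"wx":0,"wy":0,"wz":0,"x":0,"y":0,"z":0.003,"hand":0.4},{"wx":0,"wy":0,"wz":0,"x":0,"y":0,"z":0.006,"hand":0.4},{"wx":0,"wy":0,"wz":0,"x":0,"y":0,"z":0.008,"hand":0.4},{"wx":0,"wy":0,"wz":0,"x":0,"y":0,"z":0.01,"hand":0.4},{"wx":0,"wy":0,"wz":0,"x":0,"y":0,"z":0.012,"hand":0.4},{"wx":0,"wy":0,"wz":0,"x":0,"y":0,"z":0.014,"hand":0.4},{"wx":0,"wy":0,"wz":0,"x":0,"y":0,"z":0.014,"hand":0.4}]' 90; python3 - <<'E'
from h import *
st();f,c=shot('wrist','w8.png')
f,c=shot('scene','s8.png',(200,130,360,260),5)
E
```

```text
time_s: 9.85
ee_pos: [0.5426, -0.0698, -0.0083]
ee_rot: [0.0, 1.0, 0.0, -0.0]
force: [0.2, -0.4, 0.3]
finger_gap: 0.405
t 9.85 p [ 0.5426 -0.0698 -0.0083] X [-1.     0.001  0.001] Y [0.001 1.    0.   ] Z [-0.001  0.    -1.   ] q [-0.246  0.343 -0.435  0.793 -0.    -0.245] F [ 0.2 -0.4  0.3] gap 0.405
```

View pics/w8.png

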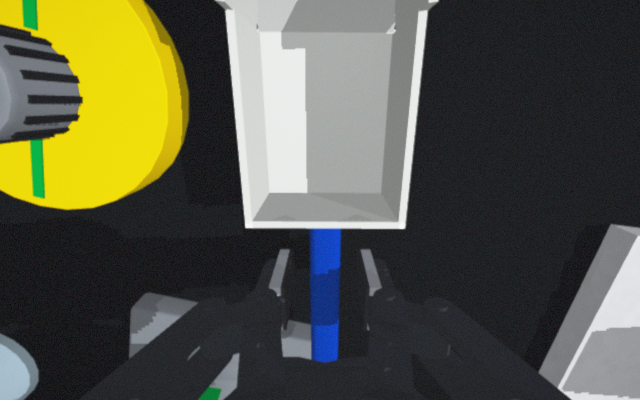

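View pics/s8.png

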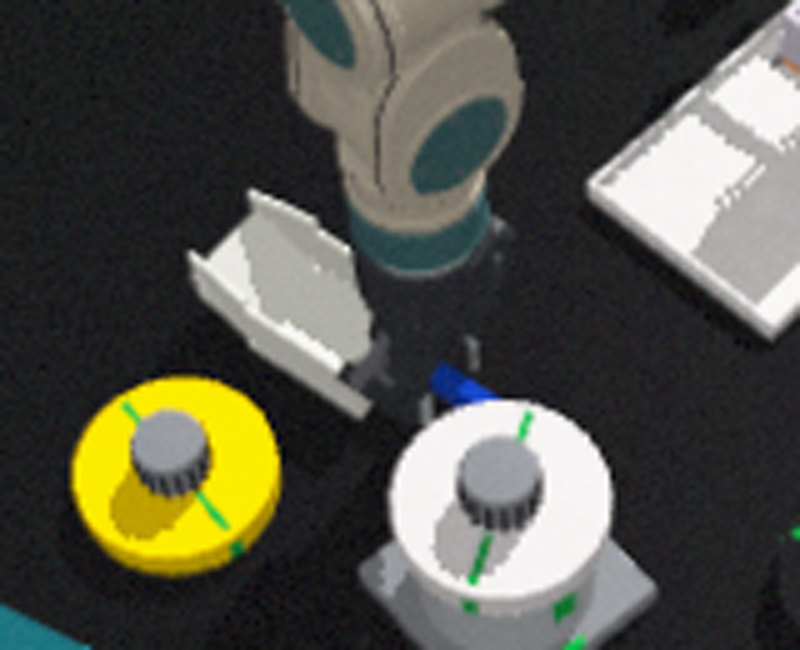

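```bash
python3 -m inch '[{"wx":0,"wy":0,"wz":0,"x":0,"y":0,"z":0,"hand":0},{"wx":0,"wy":0,"wz":0,"x":0,"y":0,"z":0,"hand":0},{"wx":0,"wy":0,"wz":0,"x":0,"y":0,"z":0,"hand":0},{"wx":0,"wy":0,"wz":0,"x":0,"y":0,"z":0,"hand":0},{"wx":0,"wy":0,"wz":0,"x":0,"y":0,"z":0,"hand":0},{"wx":0,"wy":0,"wz":0,"x":0,"y":0,"z":0,"hand":0},{"wx":0,"wy":0,"wz":0,"x":0,"y":0,"z":0,"hand":0},{"wx":0,"wy":0,"wz":0,"x":0,"y":0,"z":-0.01,"hand":0},{"wx":0,"wy":0,"wz":0,"x":0,"y":0,"z":-0.02,"hand":0},{"wx":0,"wy":0,"wz":0,"x":0,"y":0,"z":-0.03,"hand":0},{"wx":0,"wy":0,"wz":0,"x":0,"y":0,"z":-0.03,"hand":0}]' 100; python3 - <<'E'
from h import *
st();f,c=shot('wrist','w9.png')
f,c=shot('scene','s9.png',(200,130,360,260),5)
E
```

```text
time_s: 10.87
ee_pos: [0.5453, -0.0704, 0.025]
ee_rot: [0.0, 1.0, -0.001, 0.002]
force: [0.8, -1.1, -1.2]
finger_gap: 0.144
t 10.87 p [ 0.5453 -0.0704  0.025 ] X [-1.     0.    -0.005] Y [ 0.     1.    -0.001] Z [ 0.005 -0.001 -1.   ] q [-0.246  0.301 -0.408  0.858 -0.    -0.245] F [ 0.8 -1.1 -1.2] gap 0.144
```

View pics/w9.png

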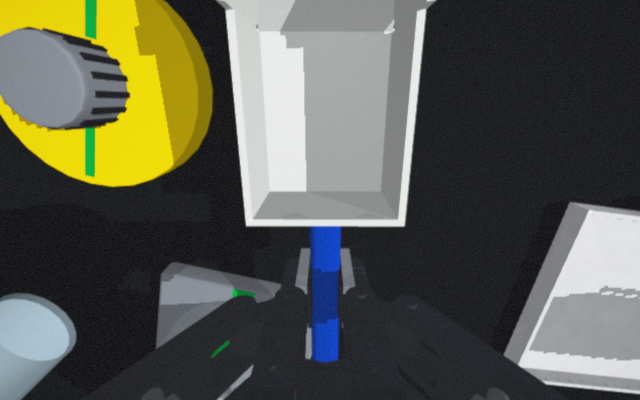

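View pics/s9.png

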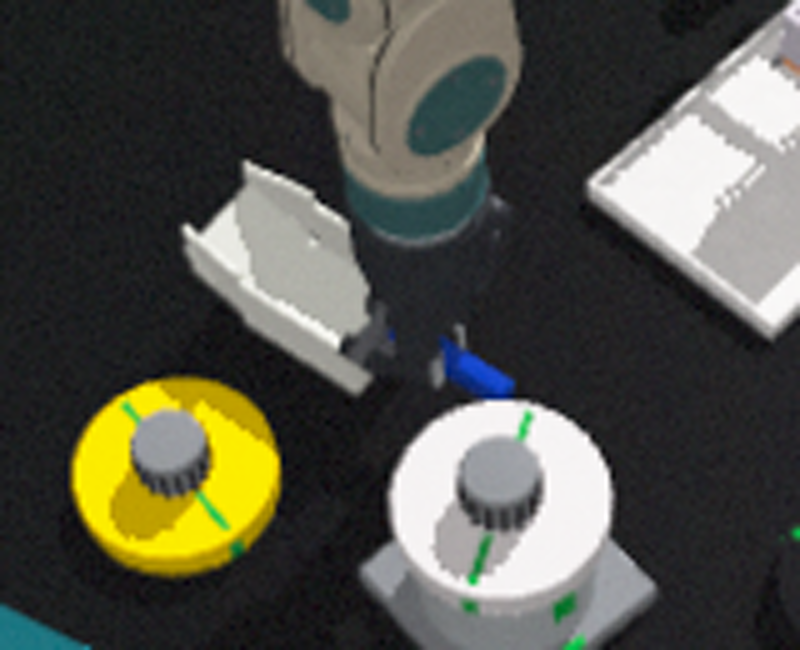

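```bash
cat >> h.py <<'E'
def scoopwp(Oxy,Oz,yaw,tilt,gx=0.083,gz=-0.008):
    Rt=tool(yaw,tilt);return np.array([Oxy[0],Oxy[1],Oz])-gx*Rt[:,0]-gz*Rt[:,2]*1.0,Rt
E
python3 - <<'E'
from h import *
yaw=DY+np.pi/2
for y,z,t in((-130,.12,12),(-125,.013,12),(-88,.013,12),(-85,.008,0),(0,.008,0),(0,.004,0)):
    p,Rt=scoopwp(disp(0,y),z,yaw,t);print(y,z,t,p.round(4))
p,Rt=scoopwp(disp(0,-130),.12,yaw,0);plan(p,Rt)
E
```

```text
-130 0.12 12 [0.5939 0.0263 0.1294]
-125 0.013 12 [0.5946 0.0313 0.0224]
-88 0.013 12 [0.5992 0.068  0.0224]
-85 0.008 0 [0.5996 0.0708 0.    ]
0 0.008 0 [0.6102 0.1552 0.    ]
0 0.004 0 [ 0.6102  0.1552 -0.004 ]
t 10.97 p [ 0.544  -0.0701  0.0233] X [-1.     0.001 -0.002] Y [ 0.001  1.    -0.001] Z [ 0.002 -0.001 -1.   ] q [-0.246  0.302 -0.41   0.856 -0.    -0.245] F [ 0.   0.2 -1.8] gap 0.144
shift xyz mm [-50.1  96.3 -88.6] | 140  turn deg [ 0.1  0.1 97.2]
```

```bash
python3 -m inch '[{"wx":0,"wy":0,"wz":0,"x":0,"y":0.005,"z":-0.02,"hand":0},{"wx":0,"wy":0,"wz":4,"x":0,"y":0.015,"z":-0.045,"hand":0},{"wx":0,"wy":0,"wz":10,"x":-0.004,"y":0.03,"z":-0.07,"hand":0},{"wx":0,"wy":0,"wz":17,"x":-0.01,"y":0.045,"z":-0.09,"hand":0},{"wx":0,"wy":0,"wz":24,"x":-0.015,"y":0.06,"z":-0.09,"hand":0},{"wx":0,"wy":0,"wz":31,"x":-0.02,"y":0.07,"z":-0.09,"hand":0},{"wx":0,"wy":0,"wz":38,"x":-0.025,"y":0.08,"z":-0.09,"hand":0},{"wx":0,"wy":0,"wz":45,"x":-0.03,"y":0.085,"z":-0.09,"hand":0},{"wx":0,"wy":0,"wz":52,"x":-0.035,"y":0.09,"z":-0.09,"hand":0},{"wx":0,"wy":0,"wz":59,"x":-0.04,"y":0.096,"z":-0.09,"hand":0},{"wx":0,"wy":0,"wz":66,"x":-0.045,"y":0.096,"z":-0.09,"hand":0},{"wx":0,"wy":0,"wz":73,"x":-0.05,"y":0.096,"z":-0.09,"hand":0}]'; python3 - <<'E'
from h import *
p,Rt=scoopwp(disp(0,-130),.12,DY+np.pi/2,12);plan(p,Rt)
p,Rt=scoopwp(disp(0,-130),.12,DY+np.pi/2,0);plan(p,Rt)
E
```

```text
time_s: 11.97
ee_pos: [0.5926, 0.0265, 0.1115]
ee_rot: [0.597, 0.802, -0.001, -0.001]
force: [-0.4, 0.1, -1.2]
finger_gap: 0.14
t 11.97 p [0.5926 0.0265 0.1115] X [-0.287  0.958  0.   ] Y [ 0.958  0.287 -0.002] Z [-0.002 -0.    -1.   ] q [-0.064  0.285 -0.219  1.069 -0.     1.216] F [-0.4  0.1 -1.2] gap 0.14
shift xyz mm [ -0.5   1.3 -17.9] | 18  turn deg [  2.4 -11.8  23.8]
t 11.97 p [0.5926 0.0265 0.1115] X [-0.287  0.958  0.   ] Y [ 0.958  0.287 -0.002] Z [-0.002 -0.    -1.   ] q [-0.064  0.285 -0.219  1.069 -0.     1.216] F [-0.4  0.1 -1.2] gap 0.14
shift xyz mm [-0.7  1.2 -0.5] | 1  turn deg [-0.1  0.  23.9]
```

```bash
python3 -m inch '[{"wx":0,"wy":0,"wz":7,"x":0,"y":0.001,"z":-0.005,"hand":0},{"wx":0,"wy":0,"wz":14,"x":0,"y":0.001,"z":-0.01,"hand":0},{"wx":1,"wy":-3,"wz":20,"x":0,"y":0.001,"z":-0.015,"hand":0},{"wx":2,"wy":-7,"wz":23.8,"x":0,"y":0.001,"z":-0.018,"hand":0},{"wx":2.4,"wy":-11.8,"wz":23.8,"x":0,"y":0.001,"z":-0.018,"hand":0},{"wx":2.4,"wy":-11.8,"wz":23.8,"x":0,"y":0.001,"z":-0.018,"hand":0},{"wx":2.4,"wy":-11.8,"wz":23.8,"x":0,"y":0.001,"z":-0.018,"hand":0}]'; python3 - <<'E'
from h import *
p,Rt=scoopwp(disp(0,-125),.013,DY+np.pi/2,12);plan(p,Rt)
shot('wrist','w10.png');shot('scene','s10.png',(240,60,440,220),4)
E
```

```text
time_s: 12.55
ee_pos: [0.5932, 0.0274, 0.1293]
ee_rot: [0.744, 0.66, -0.078, 0.069]
force: [0.2, 0.4, -1.4]
finger_gap: 0.145
t 12.55 p [0.5932 0.0274 0.1293] X [ 0.115  0.972 -0.207] Y [ 0.993 -0.118 -0.001] Z [-0.025 -0.205 -0.978] q [ 0.047  0.306 -0.165  1.135 -0.205  1.739] F [ 0.2  0.4 -1.4] gap 0.145
shift xyz mm [ 26.    0.9 103.8] | 107  turn deg [ 0.  -0.1  0.4]
```

View pics/w10.png

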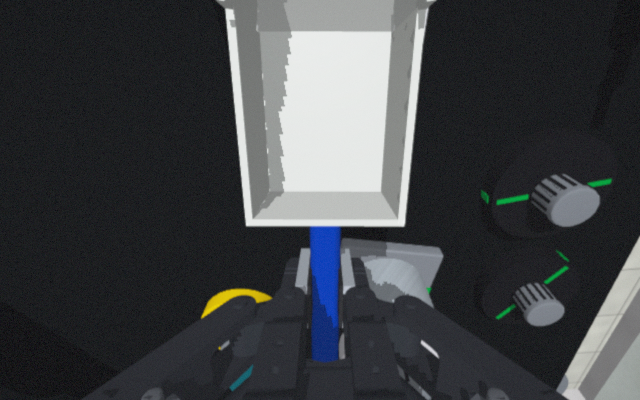

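View pics/s10.png

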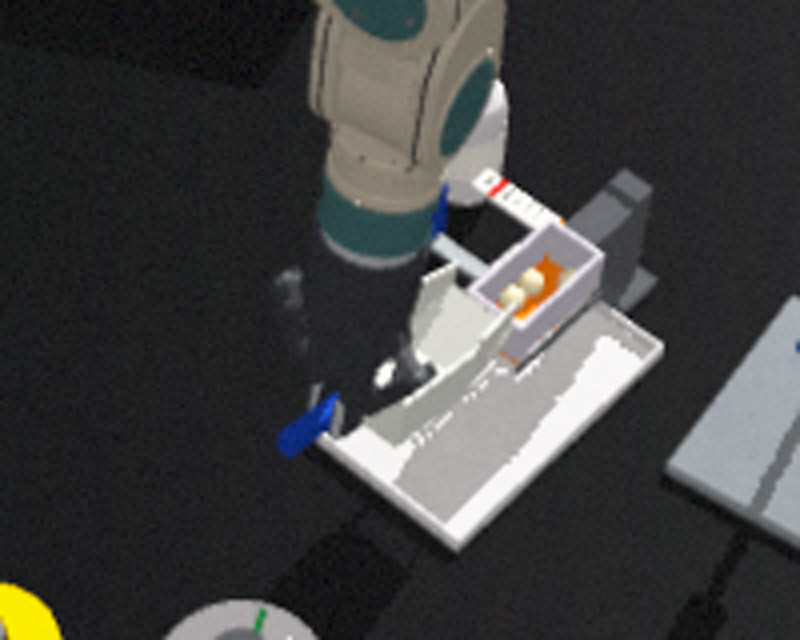

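```bash
python3 -m inch '[{"wx":0,"wy":0,"wz":0,"x":0.005,"y":0,"z":0.02,"hand":0},{"wx":0,"wy":0,"wz":0,"x":0.01,"y":0.001,"z":0.04,"hand":0},{"wx":0,"wy":0,"wz":0,"x":0.015,"y":0.001,"z":0.06,"hand":0},{"wx":0,"wy":0,"wz":0,"x":0.02,"y":0.001,"z":0.08,"hand":0},{"wx":0,"wy":0,"wz":0,"x":0.023,"y":0.001,"z":0.092,"hand":0},{"wx":0,"wy":0,"wz":0,"x":0.025,"y":0.001,"z":0.1,"hand":0},{"wx":0,"wy":0,"wz":0,"x":0.026,"y":0.001,"z":0.104,"hand":0},{"wx":0,"wy":0,"wz":0,"x":0.026,"y":0.001,"z":0.104,"hand":0}]'; python3 - <<'E'
from h import *
p,Rt=scoopwp(disp(0,-88),.013,DY+np.pi/2,12);plan(p,Rt)
shot('scene','s11.png',(240,60,440,220),4)
E
```

```text
time_s: 13.32
ee_pos: [0.5954, 0.0297, 0.0229]
ee_rot: [0.745, 0.659, -0.078, 0.069]
force: [-1.2, 1.0, -0.7]
finger_gap: 0.143
t 13.32 p [0.5954 0.0297 0.0229] X [ 0.118  0.971 -0.207] Y [ 0.993 -0.121  0.001] Z [-0.024 -0.206 -0.978] q [ 0.051  0.412 -0.264  0.93  -0.206  1.746] F [-1.2  1.  -0.7] gap 0.143
shift xyz mm [37.7 -0.9 -7.5] | 38  turn deg [ 0.1 -0.   0.2]
```

View pics/s11.png

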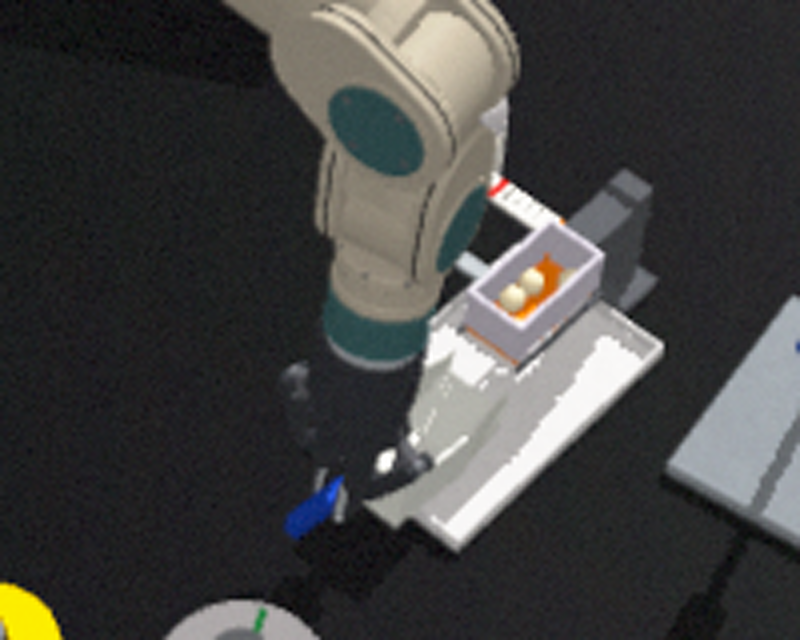

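```bash
python3 -m inch '[{"wx":0,"wy":0,"wz":0,"x":0.009,"y":0,"z":-0.002,"hand":0},{"wx":0,"wy":0,"wz":0,"x":0.019,"y":-0.001,"z":-0.004,"hand":0},{"wx":0,"wy":0,"wz":0,"x":0.029,"y":-0.001,"z":-0.006,"hand":0},{"wx":0,"wy":0,"wz":0,"x":0.038,"y":-0.001,"z":-0.008,"hand":0},{"wx":0,"wy":0,"wz":0,"x":0.04,"y":-0.001,"z":-0.008,"hand":0}]'; python3 - <<'E'
from h import *
p,Rt=scoopwp(disp(0,-84),.009,DY+np.pi/2,0);plan(p,Rt)
E
```

```text
time_s: 13.78
ee_pos: [0.6004, 0.0731, 0.0232]
ee_rot: [0.744, 0.66, -0.076, 0.07]
force: [1.1, 0.2, -0.9]
finger_gap: 0.141
t 13.78 p [0.6004 0.0731 0.0232] X [ 0.116  0.972 -0.206] Y [ 0.993 -0.118  0.003] Z [-0.021 -0.205 -0.979] q [ 0.12   0.432 -0.232  0.953 -0.202  1.814] F [ 1.1  0.2 -0.9] gap 0.141
shift xyz mm [ 3.2 -0.7 22.1] | 22  turn deg [ 0.2 11.9  0.4]
```

```bash
python3 -m inch '[{"wx":0,"wy":2,"wz":0,"x":0.001,"y":0,"z":0.003,"hand":0},{"wx":0,"wy":4,"wz":0.2,"x":0.001,"y":0,"z":0.007,"hand":0},{"wx":0,"wy":6,"wz":0.4,"x":0.002,"y":0,"z":0.011,"hand":0},{"wx":0,"wy":8,"wz":0.4,"x":0.002,"y":0,"z":0.015,"hand":0},{"wx":0,"wy":10,"wz":0.4,"x":0.003,"y":0,"z":0.019,"hand":0},{"wx":0,"wy":11.9,"wz":0.4,"x":0.003,"y":0,"z":0.022,"hand":0},{"wx":0,"wy":11.9,"wz":0.4,"x":0.003,"y":0,"z":0.022,"hand":0}]'; python3 - <<'E'
from h import *
p,Rt=scoopwp(disp(0,0),.008,DY+np.pi/2,0);plan(p,Rt)
shot('scene','s12.png',(240,60,440,220),4);shot('wrist','w12.png')
E
```

```text
time_s: 14.37
ee_pos: [0.5986, 0.0682, -0.0]
ee_rot: [0.751, 0.66, -0.0, 0.001]
force: [-0.7, -0.5, -1.0]
finger_gap: 0.141
t 14.37 p [ 0.5986  0.0682 -0.    ] X [ 0.128  0.992 -0.001] Y [ 0.992 -0.128  0.001] Z [ 0.001 -0.002 -1.   ] q [ 0.007  0.413 -0.305  0.852 -0.002  1.707] F [-0.7 -0.5 -1. ] gap 0.141
shift xyz mm [87.7  0.3 -0.1] | 88  turn deg [ 0.1  0.1 -0.2]
```

View pics/s12.png

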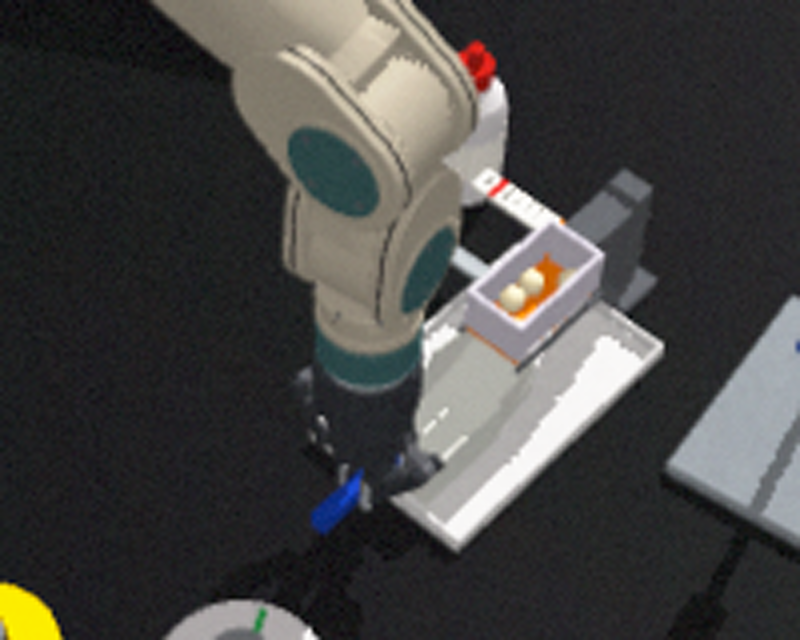

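View pics/w12.png

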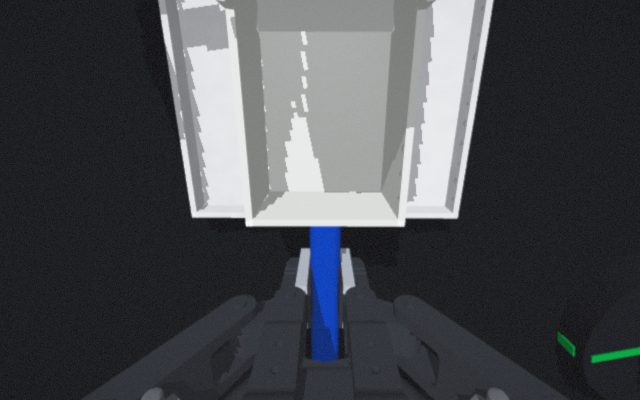

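```bash
python3 -m inch '[{"wx":0,"wy":0,"wz":0,"x":0.008,"y":0,"z":0,"hand":0},{"wx":0,"wy":0,"wz":0,"x":0.02,"y":0,"z":0,"hand":0},{"wx":0,"wy":0,"wz":0,"x":0.032,"y":0,"z":0,"hand":0},{"wx":0,"wy":0,"wz":0,"x":0.044,"y":0,"z":0,"hand":0},{"wx":0,"wy":0,"wz":0,"x":0.056,"y":0,"z":0,"hand":0},{"wx":0,"wy":0,"wz":0,"x":0.067,"y":0,"z":0,"hand":0},{"wx":0,"wy":0,"wz":0,"x":0.077,"y":0,"z":0,"hand":0},{"wx":0,"wy":0,"wz":0,"x":0.084,"y":0,"z":0,"hand":0},{"wx":0,"wy":0,"wz":0,"x":0.087,"y":0,"z":0,"hand":0},{"wx":0,"wy":0,"wz":0,"x":0.087,"y":0,"z":0.002,"hand":0},{"wx":0,"wy":0,"wz":0,"x":0.087,"y":0,"z":0.004,"hand":0},{"wx":0,"wy":0,"wz":0,"x":0.087,"y":0,"z":0.004,"hand":0}]'; python3 - <<'E'
from h import *
p,Rt=scoopwp(disp(0,0),.004,DY+np.pi/2,0);plan(p,Rt)
shot('scene','s13.png',(240,60,440,220),4);shot('wrist','w13.png');shot('top','t13.png',(130,155,290,265),5)
E
```

```text
time_s: 15.47
ee_pos: [0.6107, 0.1554, -0.0032]
ee_rot: [0.751, 0.66, 0.001, 0.001]
force: [-0.1, 0.4, 0.2]
finger_gap: 0.14
t 15.47 p [ 0.6107  0.1554 -0.0032] X [0.128 0.992 0.   ] Y [ 0.992 -0.128  0.002] Z [ 0.002 -0.    -1.   ] q [ 1.470e-01  4.560e-01 -2.430e-01  8.690e-01 -1.000e-03  1.846e+00] F [-0.1  0.4  0.2] gap 0.14
shift xyz mm [-0.3 -0.5  0.8] | 1  turn deg [ 0.1 -0.  -0.1]
```

View pics/s13.png

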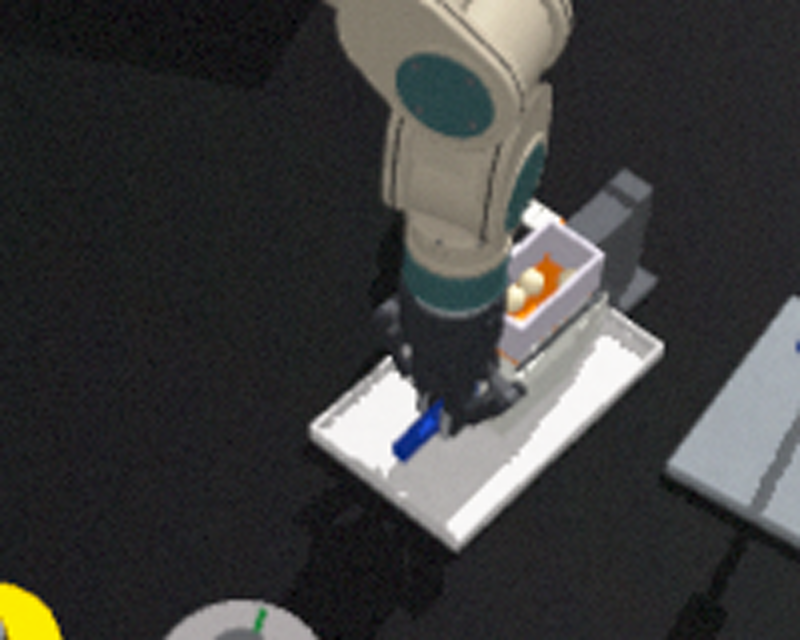

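View pics/w13.png

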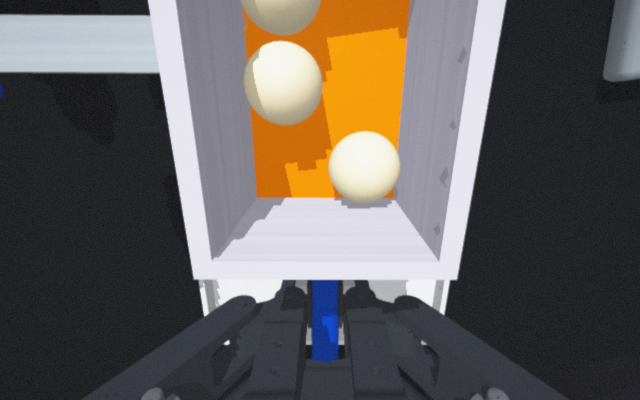

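```bash
python3 -m inch '[{"wx":0,"wy":0,"wz":0,"x":0,"y":0,"z":0.001,"hand":0.35},{"wx":0,"wy":0,"wz":0,"x":0,"y":0,"z":0.001,"hand":0.4},{"wx":0,"wy":0,"wz":0,"x":0,"y":0,"z":0.001,"hand":0.4},{"wx":0,"wy":0,"wz":0,"x":0,"y":0,"z":-0.01,"hand":0.4},{"wx":0,"wy":0,"wz":0,"x":-0.002,"y":0,"z":-0.025,"hand":0.4},{"wx":0,"wy":0,"wz":0,"x":-0.004,"y":0,"z":-0.045,"hand":0.4},{"wx":0,"wy":0,"wz":0,"x":-0.006,"y":0,"z":-0.07,"hand":0.4},{"wx":0,"wy":0,"wz":0,"x":-0.006,"y":0,"z":-0.1,"hand":0.4},{"wx":0,"wy":0,"wz":0,"x":-0.006,"y":0,"z":-0.13,"hand":0.4},{"wx":0,"wy":0,"wz":0,"x":-0.006,"y":0,"z":-0.16,"hand":0.6},{"wx":0,"wy":0,"wz":0,"x":-0.006,"y":0,"z":-0.18,"hand":0.6},{"wx":0,"wy":0,"wz":0,"x":-0.006,"y":0,"z":-0.18,"hand":0.6}]'; python3 - <<'E'
from h import *
sg=disp(-103,18)
plan([sg[0],sg[1],.18],tool(DY+np.pi/2))
shot('scene','s14.png',(240,60,440,220),4);f,c=shot('wrist','w14.png')
for k,z in dict(slide_grip=.106,scoop=.004,scoop_grip=.04,outlet=.07,dispenser=0).items():
  for d in pinpoint(k,'wrist')[:2]: print(k,round(d['confidence'],2),np.round(d['location']),onz(c,d['location'],z).round(4))
E
```

```text
time_s: 16.62
ee_pos: [0.6133, 0.1502, 0.1837]
ee_rot: [0.751, 0.661, 0.005, 0.004]
force: [0.5, 0.2, 0.8]
finger_gap: 0.604
t 16.62 p [0.6133 0.1502 0.1837] X [0.127 0.992 0.002] Y [ 0.992 -0.127  0.013] Z [ 0.013  0.    -1.   ] q [ 0.139  0.289 -0.054  1.215 -0.002  1.837] F [0.5 0.2 0.8] gap 0.604
shift xyz mm [ 105.3 -107.     2.5] | 150  turn deg [ 0.8 -0.1 -0.1]
slide_grip 0.59 [184.  76.] [0.5189 0.2662 0.106 ]
scoop 0.25 [310.  92.] [0.6095 0.2463 0.004 ]
scoop_grip 0.79 [324. 197.] [0.6112 0.1351 0.04  ]
scoop_grip 0.34 [335. 114.] [0.6331 0.2212 0.04  ]
outlet 0.97 [321.  79.] [0.6236 0.2534 0.07  ]
dispenser 0.76 [320.  95.] [0.6205 0.2423 0.    ]
dispenser 0.29 [306.  64.] [0.6098 0.2756 0.    ]
```

View pics/w14.png

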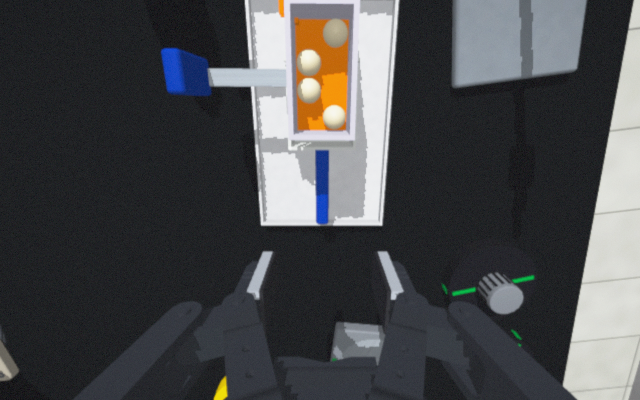

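View pics/s14.png

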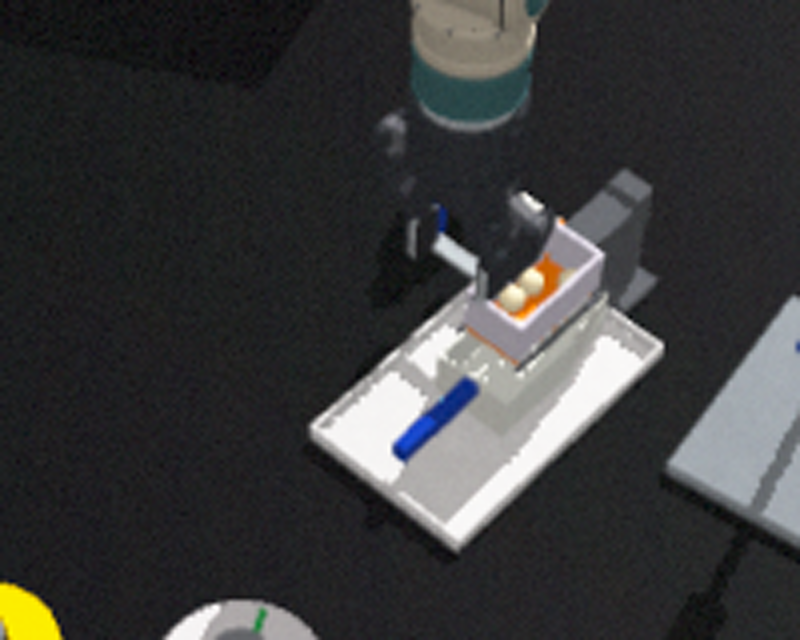

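```bash
python3 -m inch '[{"wx":0,"wy":0,"wz":0,"x":0.015,"y":-0.016,"z":0,"hand":0.6},{"wx":0,"wy":0,"wz":0,"x":0.035,"y":-0.036,"z":0,"hand":0.6},{"wx":0,"wy":0,"wz":0,"x":0.056,"y":-0.056,"z":0,"hand":0.6},{"wx":0,"wy":0,"wz":0,"x":0.076,"y":-0.076,"z":0,"hand":0.6},{"wx":0,"wy":0,"wz":0,"x":0.092,"y":-0.092,"z":0,"hand":0.6},{"wx":0,"wy":0,"wz":0,"x":0.1,"y":-0.103,"z":0,"hand":0.6},{"wx":0,"wy":0,"wz":0,"x":0.103,"y":-0.105,"z":0,"hand":0.6},{"wx":0,"wy":0,"wz":0,"x":0.103,"y":-0.105,"z":0,"hand":0.6}]'; python3 - <<'E'
from h import *
sg=disp(-103,16)
plan([sg[0],sg[1],.062],tool(DY+np.pi/2))
f,c=shot('wrist','w15.png')
for k,z in dict(slide_grip=.106).items():
  for d in pinpoint(k,'wrist')[:2]: print(k,round(d['confidence'],2),np.round(d['location']),onz(c,d['location'],z).round(4))
E
```

```text
time_s: 17.63
ee_pos: [0.5177, 0.2655, 0.1756]
ee_rot: [0.75, 0.661, -0.0, 0.001]
force: [0.3, -0.9, 0.5]
finger_gap: 0.596
t 17.63 p [0.5177 0.2655 0.1756] X [ 0.126  0.992 -0.002] Y [ 0.992 -0.126  0.002] Z [ 0.002 -0.002 -1.   ] q [ 3.640e-01  2.170e-01 -1.650e-01  1.188e+00 -2.000e-03  2.061e+00] F [ 0.3 -0.9  0.5] gap 0.596
shift xyz mm [  1.3   2.4 113.6] | 114  turn deg [ 0.1  0.1 -0. ]
slide_grip 0.7 [324. 202.] [0.5184 0.2686 0.106 ]
```

View pics/w15.png

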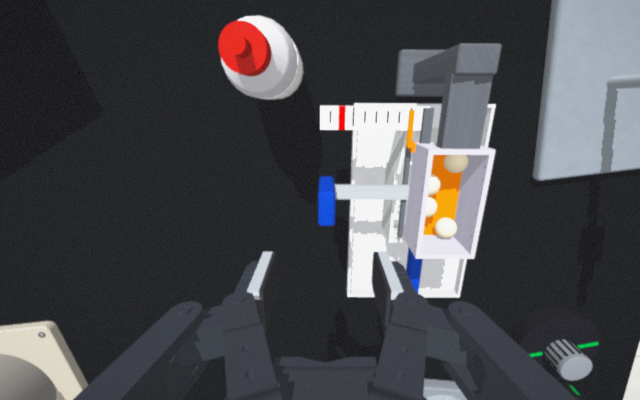

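```bash
python3 -m inch '[{"wx":0,"wy":0,"wz":0,"x":0.001,"y":0.001,"z":0.02,"hand":0.6},{"wx":0,"wy":0,"wz":0,"x":0.001,"y":0.001,"z":0.04,"hand":0.6},{"wx":0,"wy":0,"wz":0,"x":0.001,"y":0.001,"z":0.06,"hand":0.6},{"wx":0,"wy":0,"wz":0,"x":0.001,"y":0.001,"z":0.078,"hand":0.6},{"wx":0,"wy":0,"wz":0,"x":0.001,"y":0.001,"z":0.092,"hand":0.6},{"wx":0,"wy":0,"wz":0,"x":0.001,"y":0.001,"z":0.103,"hand":0.6},{"wx":0,"wy":0,"wz":0,"x":0.001,"y":0.001,"z":0.11,"hand":0.6},{"wx":0,"wy":0,"wz":0,"x":0.001,"y":0.001,"z":0.112,"hand":0.6},{"wx":0,"wy":0,"wz":0,"x":0.001,"y":0.001,"z":0.112,"hand":0.6}]'; python3 - <<'E'
from h import *
st()
f,c=shot('wrist','w16.png')
E
```

```text
time_s: 18.48
ee_pos: [0.52, 0.2655, 0.0639]
ee_rot: [0.751, 0.66, 0.0, 0.001]
force: [-0.4, -1.0, 1.2]
finger_gap: 0.596
t 18.48 p [0.52   0.2655 0.0639] X [ 0.128  0.992 -0.001] Y [ 0.992 -0.128  0.002] Z [ 0.002 -0.001 -1.   ] q [ 3.630e-01  3.130e-01 -2.930e-01  9.640e-01 -2.000e-03  2.062e+00] F [-0.4 -1.   1.2] gap 0.596
```

View pics/w16.png

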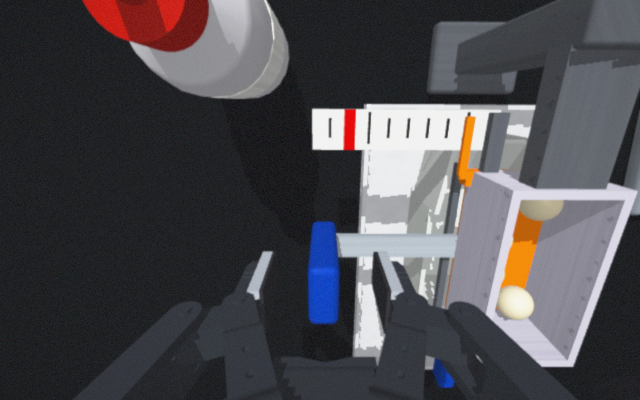

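```bash
python3 -m inch '[{"wx":0,"wy":0,"wz":0,"x":0,"y":0,"z":0,"hand":0},{"wx":0,"wy":0,"wz":0,"x":0,"y":0,"z":0,"hand":0},{"wx":0,"wy":0,"wz":0,"x":0,"y":0,"z":0,"hand":0},{"wx":0,"wy":0,"wz":0,"x":0,"y":0,"z":0,"hand":0},{"wx":0,"wy":0,"wz":0,"x":0,"y":0,"z":0,"hand":0},{"wx":0,"wy":0,"wz":0,"x":0,"y":0,"z":0,"hand":0}]' 80; python3 - <<'E'
from h import *
s,r=st();np.save('slide0.npy',s['ee_pos'])
f,c=shot('wrist','w17.png')
E
```

```text
time_s: 19.03
ee_pos: [0.5193, 0.2664, 0.0652]
ee_rot: [0.751, 0.661, 0.001, 0.001]
force: [-3.5, -0.1, 6.3]
finger_gap: 0.149
t 19.03 p [0.5193 0.2664 0.0652] X [ 0.127  0.992 -0.   ] Y [ 0.992 -0.127  0.002] Z [ 0.002 -0.    -1.   ] q [ 3.640e-01  3.110e-01 -2.920e-01  9.660e-01 -1.000e-03  2.062e+00] F [-3.5 -0.1  6.3] gap 0.149
```

View pics/w17.png

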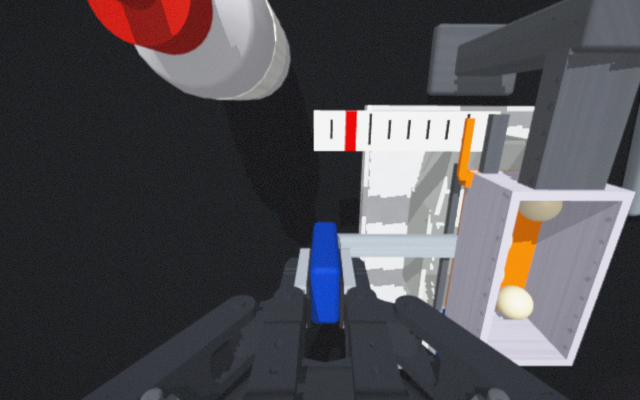

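```bash
python3 -m inch '[{"wx":0,"wy":0,"wz":0,"x":0,"y":-0.004,"z":0,"hand":0},{"wx":0,"wy":0,"wz":0,"x":0,"y":-0.01,"z":0,"hand":0},{"wx":0,"wy":0,"wz":0,"x":0,"y":-0.016,"z":0,"hand":0},{"wx":0,"wy":0,"wz":0,"x":0,"y":-0.022,"z":0,"hand":0},{"wx":0,"wy":0,"wz":0,"x":0,"y":-0.028,"z":0,"hand":0},{"wx":0,"wy":0,"wz":0,"x":0,"y":-0.034,"z":0,"hand":0},{"wx":0,"wy":0,"wz":0,"x":0,"y":-0.04,"z":0,"hand":0},{"wx":0,"wy":0,"wz":0,"x":0,"y":-0.046,"z":0,"hand":0},{"wx":0,"wy":0,"wz":0,"x":0,"y":-0.052,"z":0,"hand":0},{"wx":0,"wy":0,"wz":0,"x":0,"y":-0.057,"z":0,"hand":0},{"wx":0,"wy":0,"wz":0,"x":0,"y":-0.06,"z":0,"hand":0},{"wx":0,"wy":0,"wz":0,"x":0,"y":-0.06,"z":0,"hand":0}]'; python3 - <<'E'
from h import *
s,r=st();print((r.T@(s['ee_pos']-np.load('slide0.npy'))*1000).round(1))
f,c=shot('wrist','w18.png')
E
```

```text
time_s: 20.08
ee_pos: [0.4622, 0.2741, 0.0652]
ee_rot: [0.751, 0.661, 0.003, 0.003]
force: [7.2, -1.4, 1.2]
finger_gap: 0.149
t 20.08 p [0.4622 0.2741 0.0652] X [0.127 0.992 0.   ] Y [ 0.992 -0.127  0.008] Z [ 0.008 -0.001 -1.   ] q [ 0.417  0.233 -0.398  0.933 -0.004  2.116] F [ 7.2 -1.4  1.2] gap 0.149
[  0.4 -57.6  -0.4]
```

View pics/w18.png

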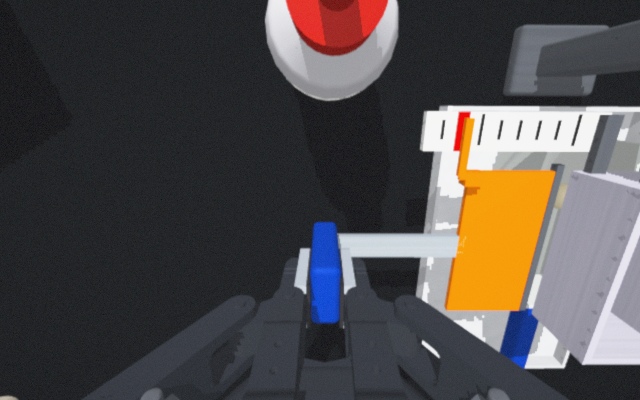

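```bash
python3 -m inch '[{"wx":0,"wy":0,"wz":0,"x":0,"y":-0.0015,"z":0,"hand":0},{"wx":0,"wy":0,"wz":0,"x":0,"y":-0.0025,"z":0,"hand":0},{"wx":0,"wy":0,"wz":0,"x":0,"y":-0.0025,"z":0,"hand":0},{"wx":0,"wy":0,"wz":0,"x":0,"y":-0.0025,"z":0,"hand":0}]'; python3 - <<'E'
from h import *
s,r=st();print((r.T@(s['ee_pos']-np.load('slide0.npy'))*1000).round(1))
f,c=shot('wrist','w19.png',(400,90,640,200),3);shot('top','t19.png',(130,155,290,265),5);f=cv2.imread('pics/t19.png')
E
```

```text
time_s: 20.47
ee_pos: [0.4604, 0.2743, 0.0652]
ee_rot: [0.751, 0.66, 0.003, 0.003]
force: [7.7, -1.6, 1.8]
finger_gap: 0.152
t 20.47 p [0.4604 0.2743 0.0652] X [0.128 0.992 0.   ] Y [ 0.992 -0.128  0.008] Z [ 0.008 -0.001 -1.   ] q [ 0.419  0.23  -0.402  0.932 -0.004  2.118] F [ 7.7 -1.6  1.8] gap 0.152
[  0.3 -59.5  -0.5]
```

View pics/w19.png

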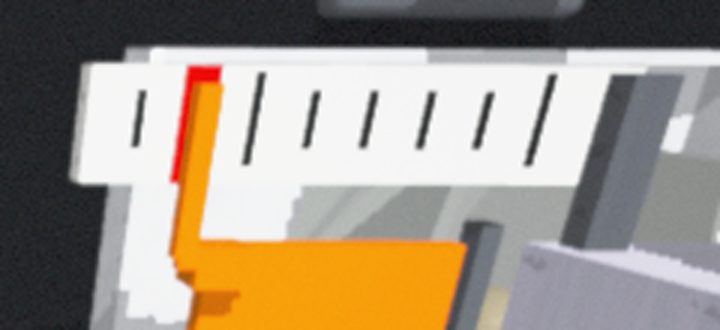

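View pics/t19.png

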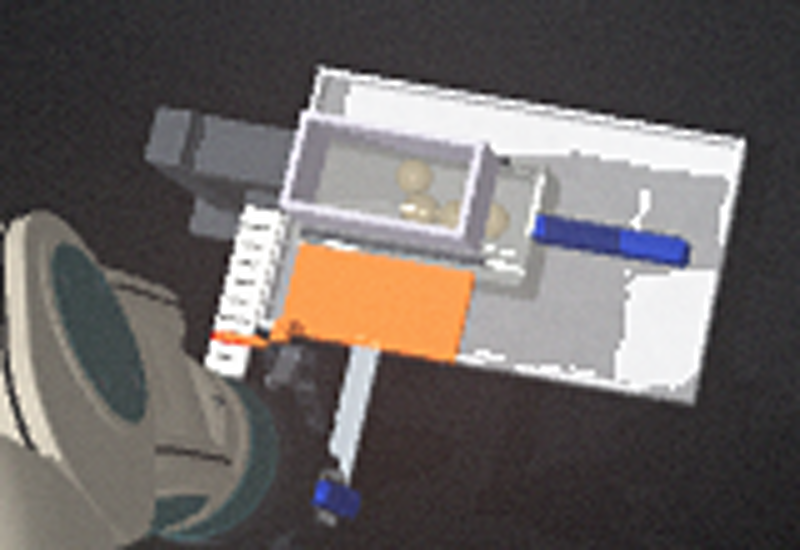

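```bash
for i in 1; do :; done; python3 -m inch '[{"wx":0,"wy":0,"wz":0,"x":0,"y":-0.0006,"z":0,"hand":0},{"wx":0,"wy":0,"wz":0,"x":0,"y":-0.0006,"z":0,"hand":0},{"wx":0,"wy":0,"wz":0,"x":0,"y":-0.0006,"z":0,"hand":0},{"wx":0,"wy":0,"wz":0,"x":0,"y":-0.0006,"z":0,"hand":0},{"wx":0,"wy":0,"wz":0,"x":0,"y":-0.0006,"z":0,"hand":0},{"wx":0,"wy":0,"wz":0,"x":0,"y":-0.0006,"z":0,"hand":0},{"wx":0,"wy":0,"wz":0,"x":0,"y":-0.0006,"z":0,"hand":0},{"wx":0,"wy":0,"wz":0,"x":0,"y":-0.0006,"z":0,"hand":0},{"wx":0,"wy":0,"wz":0,"x":0,"y":-0.0006,"z":0,"hand":0},{"wx":0,"wy":0,"wz":0,"x":0,"y":-0.0006,"z":0,"hand":0},{"wx":0,"wy":0,"wz":0,"x":0,"y":-0.0006,"z":0,"hand":0},{"wx":0,"wy":0,"wz":0,"x":0,"y":-0.0006,"z":0,"hand":0}]'; python3 -m inch '[{"wx":0,"wy":0,"wz":0,"x":0,"y":0,"z":0,"hand":0},{"wx":0,"wy":0,"wz":0,"x":0,"y":0,"z":0,"hand":0},{"wx":0,"wy":0,"wz":0,"x":0,"y":0,"z":0,"hand":0},{"wx":0,"wy":0,"wz":0,"x":0,"y":0,"z":0,"hand":0},{"wx":0,"wy":0,"wz":0,"x":0,"y":0,"z":0,"hand":0},{"wx":0,"wy":0,"wz":0,"x":0,"y":0,"z":0,"hand":0},{"wx":0,"wy":0,"wz":0,"x":0,"y":0,"z":0,"hand":0},{"wx":0,"wy":0,"wz":0,"x":0,"y":0,"z":0,"hand":0},{"wx":0,"wy":0,"wz":0,"x":0,"y":0,"z":0,"hand":0},{"wx":0,"wy":0,"wz":0,"x":0,"y":0,"z":0,"hand":0},{"wx":0,"wy":0,"wz":0,"x":0,"y":0,"z":0,"hand":0},{"wx":0,"wy":0,"wz":0,"x":0,"y":0,"z":0,"hand":0}]'; python3 - <<'E'
from h import *
s,r=st();print((r.T@(s['ee_pos']-np.load('slide0.npy'))*1000).round(1))
f,c=shot('wrist','w20.png',(400,90,640,200),3);shot('top','t20.png',(130,155,290,265),5)
E
```

```text
time_s: 21.57
ee_pos: [0.4599, 0.2744, 0.0652]
ee_rot: [0.751, 0.66, 0.003, 0.003]
force: [7.9, -3.0, 2.0]
finger_gap: 0.151
time_s: 22.57
ee_pos: [0.4599, 0.2744, 0.0652]
ee_rot: [0.751, 0.66, 0.003, 0.003]
force: [6.8, -1.0, 2.3]
finger_gap: 0.15
t 22.57 p [0.4599 0.2744 0.0652] X [0.128 0.992 0.   ] Y [ 0.992 -0.128  0.008] Z [ 0.008 -0.001 -1.   ] q [ 0.42   0.23  -0.402  0.932 -0.004  2.119] F [ 6.8 -1.   2.3] gap 0.15
[  0.3 -60.   -0.5]
```

View pics/w20.png

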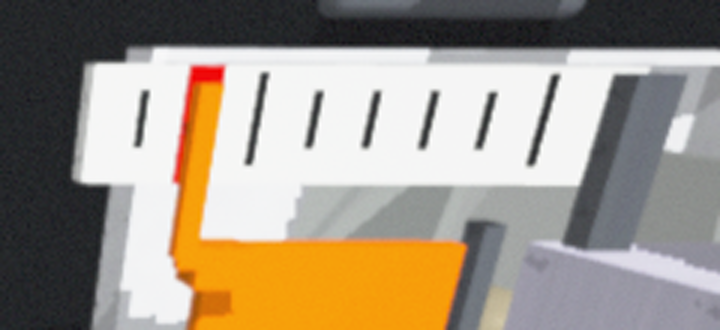

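View pics/t20.png

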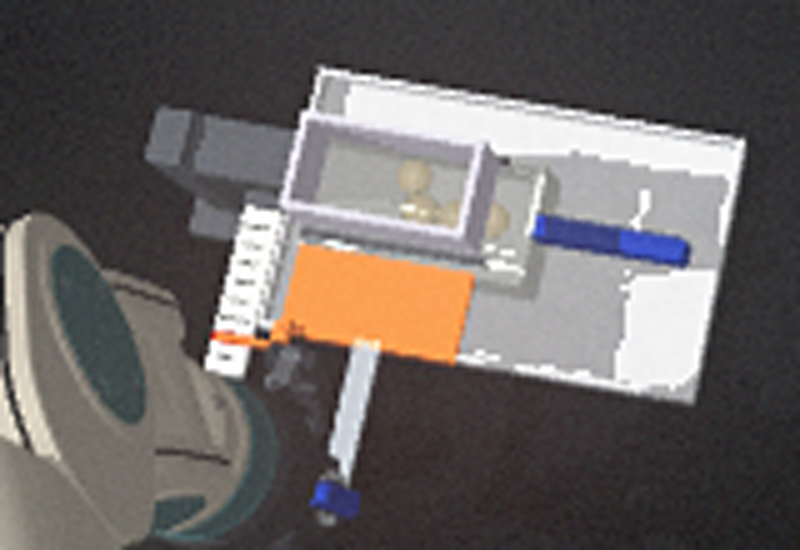

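```bash
python3 -m inch '[{"wx":0,"wy":0,"wz":0,"x":0,"y":0.004,"z":0,"hand":0},{"wx":0,"wy":0,"wz":0,"x":0,"y":0.012,"z":0,"hand":0},{"wx":0,"wy":0,"wz":0,"x":0,"y":0.022,"z":0,"hand":0},{"wx":0,"wy":0,"wz":0,"x":0,"y":0.032,"z":0,"hand":0},{"wx":0,"wy":0,"wz":0,"x":0,"y":0.042,"z":0,"hand":0},{"wx":0,"wy":0,"wz":0,"x":0,"y":0.051,"z":0,"hand":0},{"wx":0,"wy":0,"wz":0,"x":0,"y":0.058,"z":0,"hand":0},{"wx":0,"wy":0,"wz":0,"x":0,"y":0.061,"z":0,"hand":0},{"wx":0,"wy":0,"wz":0,"x":0,"y":0.061,"z":0,"hand":0},{"wx":0,"wy":0,"wz":0,"x":0,"y":0.061,"z":0,"hand":0.6},{"wx":0,"wy":0,"wz":0,"x":0,"y":0.061,"z":0,"hand":0.6},{"wx":0,"wy":0,"wz":0,"x":0,"y":0.061,"z":0,"hand":0.6}]'; python3 -m inch '[{"wx":0,"wy":0,"wz":0,"x":0,"y":0,"z":-0.02,"hand":0.6},{"wx":0,"wy":0,"wz":0,"x":0,"y":0,"z":-0.05,"hand":0.6},{"wx":0,"wy":0,"wz":0,"x":0,"y":0,"z":-0.08,"hand":0.6},{"wx":0,"wy":0,"wz":0,"x":0,"y":0,"z":-0.11,"hand":0.6},{"wx":0,"wy":0,"wz":0,"x":0,"y":0,"z":-0.14,"hand":0.6},{"wx":0,"wy":0,"wz":0,"x":0,"y":0,"z":-0.16,"hand":0.6},{"wx":0,"wy":0,"wz":0,"x":0,"y":0,"z":-0.16,"hand":0.6}]'; python3 - <<'E'
from h import *
shot('wrist','w21.png')
plan([0.645,-0.142,0.225],tool(0))
f,c=shot('top','t21.png');
E
```

```text
time_s: 23.67
ee_pos: [0.5153, 0.2659, 0.0629]
ee_rot: [0.75, 0.661, -0.001, 0.0]
force: [-0.3, 0.1, -0.4]
finger_gap: 0.57
time_s: 24.25
ee_pos: [0.5192, 0.2677, 0.2291]
ee_rot: [0.75, 0.661, 0.004, 0.002]
force: [-0.4, 0.1, 0.3]
finger_gap: 0.601
t 24.3 p [0.5181 0.2672 0.2265] X [0.127 0.992 0.001] Y [ 0.992 -0.127  0.006] Z [ 0.006  0.001 -1.   ] q [ 3.660e-01  1.870e-01 -9.200e-02  1.286e+00 -2.000e-03  2.064e+00] F [0.  0.1 0.6] gap 0.602
shift xyz mm [-389.8  177.7    2. ] | 428  turn deg [ 0.2 -0.3 82.7]
```

View pics/w21.png

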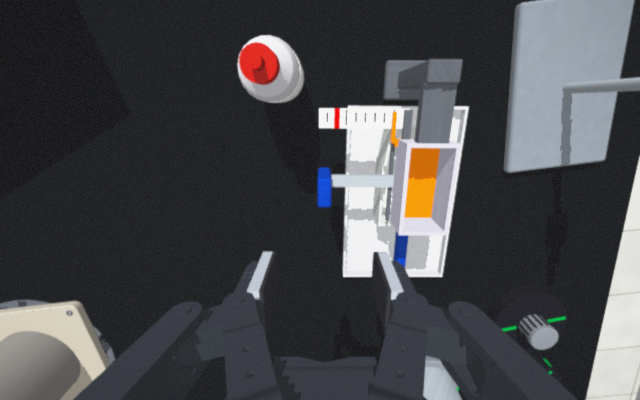

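View pics/t21.png

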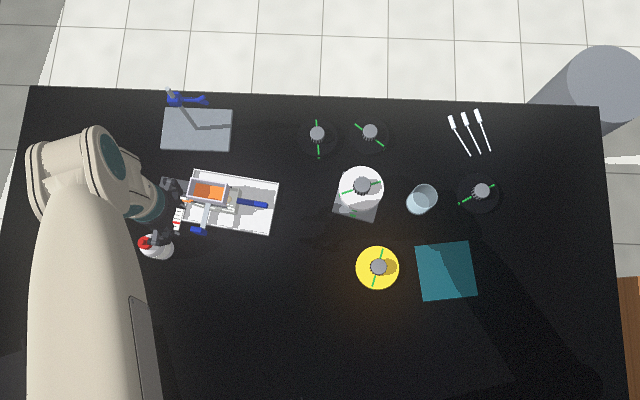

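```bash
python3 -m inch '[{"wx":0,"wy":0,"wz":0,"x":-0.02,"y":0.009,"z":0,"hand":0.8},{"wx":0,"wy":0,"wz":0,"x":-0.053,"y":0.024,"z":0,"hand":0.8},{"wx":0,"wy":0,"wz":0,"x":-0.087,"y":0.04,"z":0,"hand":0.8},{"wx":0,"wy":0,"wz":0,"x":-0.122,"y":0.056,"z":0,"hand":0.8},{"wx":0,"wy":0,"wz":0,"x":-0.157,"y":0.072,"z":0,"hand":0.8},{"wx":0,"wy":0,"wz":0,"x":-0.192,"y":0.088,"z":0,"hand":0.8},{"wx":0,"wy":0,"wz":0,"x":-0.227,"y":0.104,"z":0,"hand":0.8},{"wx":0,"wy":0,"wz":0,"x":-0.262,"y":0.12,"z":0,"hand":0.8},{"wx":0,"wy":0,"wz":0,"x":-0.297,"y":0.136,"z":0,"hand":0.8},{"wx":0,"wy":0,"wz":0,"x":-0.332,"y":0.152,"z":0,"hand":0.8},{"wx":0,"wy":0,"wz":0,"x":-0.362,"y":0.165,"z":0,"hand":0.8},{"wx":0,"wy":0,"wz":0,"x":-0.384,"y":0.175,"z":0,"hand":0.8}]'; python3 -m inch '[{"wx":0,"wy":0,"wz":0,"x":-0.007,"y":0.002,"z":0,"hand":0.8},{"wx":0,"wy":0,"wz":0,"x":-0.007,"y":0.002,"z":0,"hand":0.8},{"wx":0,"wy":0,"wz":0,"x":-0.007,"y":0.002,"z":0,"hand":0.8}]'; python3 - <<'E'
from h import *
f,c=shot('wrist','w22.png')
for k,z in dict(jar=0,lid=.11).items():
  for d in pinpoint(k,'wrist')[:3]: print(k,round(d['confidence'],2),np.round(d['location']),onz(c,d['location'],z).round(4))
plan([0.645,-0.142,0.086],tool(DY+np.pi/2))
print(proj(c,[0.645,-.142,.148]))
E
```

```text
time_s: 25.35
ee_pos: [0.6406, -0.1391, 0.2216]
ee_rot: [0.751, 0.66, -0.001, -0.001]
force: [0.6, 0.5, 0.1]
finger_gap: 0.802
time_s: 25.6
ee_pos: [0.6416, -0.143, 0.2229]
ee_rot: [0.751, 0.661, -0.0, -0.001]
force: [0.0, 0.6, -0.3]
finger_gap: 0.803
lid 0.92 [195. 226.] [ 0.5015 -0.1633  0.11  ]
lid 0.92 [464.  47.] [ 0.7775 -0.0297  0.11  ]
lid 0.83 [468. 172.] [ 0.7843 -0.1417  0.11  ]
t 25.75 p [ 0.6423 -0.1421  0.2244] X [ 0.125  0.992 -0.   ] Y [ 0.992 -0.125  0.001] Z [ 0.001 -0.    -1.   ] q [-0.316  0.325  0.082  1.326 -0.     1.381] F [ 0.3 -0.1 -0.3] gap 0.802
shift xyz mm [  0.5   2.5 138.4] | 138  turn deg [ 0.1  0.  -0. ]
[328.20029143 201.88602426]
```

View pics/w22.png

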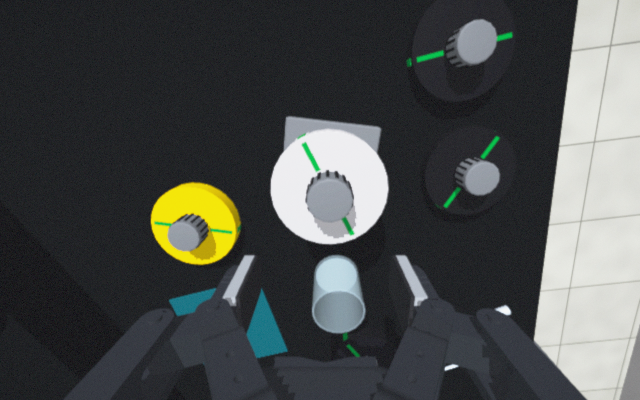

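```bash
python3 -m inch '[{"wx":0,"wy":0,"wz":0,"x":0.001,"y":0.002,"z":0.02,"hand":0.8},{"wx":0,"wy":0,"wz":0,"x":0.002,"y":0.002,"z":0.045,"hand":0.8},{"wx":0,"wy":0,"wz":0,"x":0.002,"y":0.002,"z":0.07,"hand":0.8},{"wx":0,"wy":0,"wz":0,"x":0.002,"y":0.002,"z":0.09,"hand":0.8},{"wx":0,"wy":0,"wz":0,"x":0.002,"y":0.002,"z":0.105,"hand":0.8},{"wx":0,"wy":0,"wz":0,"x":0.002,"y":0.002,"z":0.118,"hand":0.8},{"wx":0,"wy":0,"wz":0,"x":0.002,"y":0.002,"z":0.128,"hand":0.8},{"wx":0,"wy":0,"wz":0,"x":0.002,"y":0.002,"z":0.134,"hand":0.8},{"wx":0,"wy":0,"wz":0,"x":0.002,"y":0.002,"z":0.136,"hand":0.8},{"wx":0,"wy":0,"wz":0,"x":0.002,"y":0.002,"z":0.136,"hand":0.8}]'; python3 - <<'E'
from h import *
f,c=shot('wrist','w23.png');st();print(proj(c,[0.645,-.1405,.148]))
shot('scene','s23.png',(240,170,360,290),6)
E
```

```text
time_s: 26.58
ee_pos: [0.6457, -0.1422, 0.089]
ee_rot: [0.751, 0.661, 0.0, 0.001]
force: [0.5, -0.0, 0.1]
finger_gap: 0.801
t 26.63 p [ 0.6461 -0.1424  0.0896] X [ 0.127  0.992 -0.001] Y [ 0.992 -0.127  0.003] Z [ 0.003 -0.002 -1.   ] q [-0.314  0.412 -0.087  1.068 -0.     1.384] F [ 0.8 -0.4 -0.2] gap 0.803
[322.37716983 297.40167335]
```

View pics/w23.png

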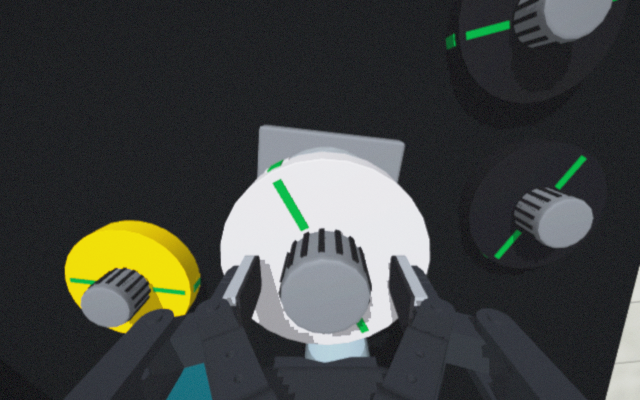

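View pics/s23.png

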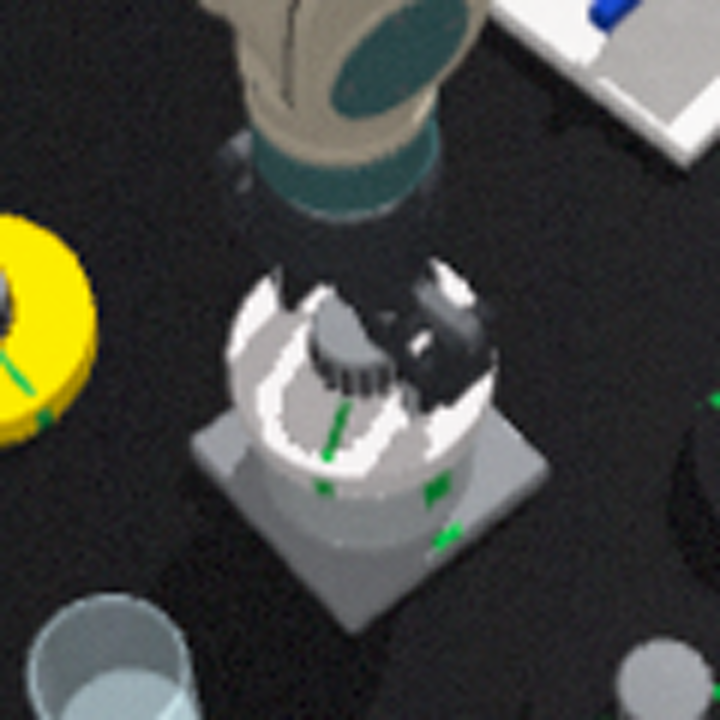

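```bash
python3 -m inch '[{"wx":0,"wy":0,"wz":0,"x":0.0035,"y":0,"z":0.002,"hand":0.8},{"wx":0,"wy":0,"wz":0,"x":0.0035,"y":0,"z":0.002,"hand":0.8},{"wx":0,"wy":0,"wz":0,"x":0.0035,"y":0,"z":0.002,"hand":0.3},{"wx":0,"wy":0,"wz":0,"x":0.0035,"y":0,"z":0.002,"hand":0.2},{"wx":0,"wy":0,"wz":0,"x":0.0035,"y":0,"z":0.002,"hand":0.2},{"wx":0,"wy":0,"wz":0,"x":0.0035,"y":0,"z":0.002,"hand":0.2},{"wx":0,"wy":0,"wz":0,"x":0.0035,"y":0,"z":0.002,"hand":0.2}]' 50; python3 - <<'E'
from h import *
f,c=shot('wrist','w24.png');s,r=st();print(s['wrist_torque'].round(2));np.save('lid0.npy',s['ee_pos'])
E
```

```text
time_s: 27.27
ee_pos: [0.6464, -0.139, 0.0876]
ee_rot: [0.751, 0.661, 0.001, 0.002]
force: [-1.0, 0.4, 3.4]
finger_gap: 0.484
t 27.32 p [ 0.6464 -0.1391  0.0875] X [ 0.127  0.992 -0.001] Y [ 0.992 -0.127  0.003] Z [ 0.003 -0.001 -1.   ] q [-0.309  0.414 -0.09   1.064 -0.     1.389] F [0.5 0.5 4.2] gap 0.48
[ 0.1   0.21 -0.04]
```

View pics/w24.png

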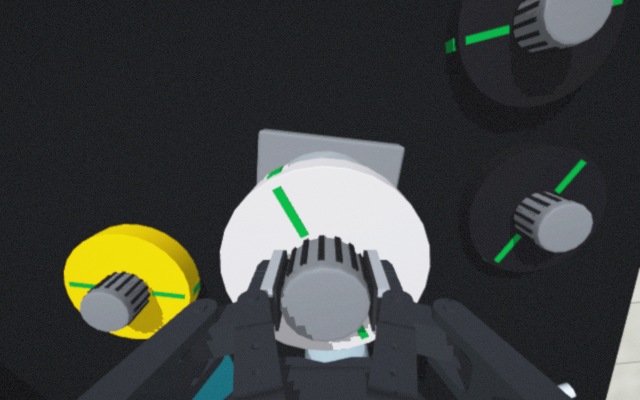

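```bash
python3 -m inch '[{"wx":0,"wy":0,"wz":-3,"x":0,"y":0,"z":0,"hand":0.2},{"wx":0,"wy":0,"wz":-7,"x":0,"y":0,"z":0,"hand":0.2},{"wx":0,"wy":0,"wz":-11,"x":0,"y":0,"z":0,"hand":0.2},{"wx":0,"wy":0,"wz":-15,"x":0,"y":0,"z":0,"hand":0.2},{"wx":0,"wy":0,"wz":-19,"x":0,"y":0,"z":0,"hand":0.2},{"wx":0,"wy":0,"wz":-23,"x":0,"y":0,"z":0,"hand":0.2},{"wx":0,"wy":0,"wz":-27,"x":0,"y":0,"z":0,"hand":0.2},{"wx":0,"wy":0,"wz":-31,"x":0,"y":0,"z":0,"hand":0.2},{"wx":0,"wy":0,"wz":-35,"x":0,"y":0,"z":0,"hand":0.2},{"wx":0,"wy":0,"wz":-39,"x":0,"y":0,"z":0,"hand":0.2},{"wx":0,"wy":0,"wz":-42,"x":0,"y":0,"z":0,"hand":0.2},{"wx":0,"wy":0,"wz":-42,"x":0,"y":0,"z":0,"hand":0.2}]'; python3 - <<'E'
from h import *
f,c=shot('wrist','w25.png');s,r=st();print(s['wrist_torque'].round(2))
E
```

```text
time_s: 28.32
ee_pos: [0.6464, -0.139, 0.0875]
ee_rot: [0.464, 0.886, 0.0, 0.002]
force: [-0.0, 0.2, 3.6]
finger_gap: 0.479
t 28.37 p [ 0.6464 -0.139   0.0875] X [-0.569  0.823 -0.003] Y [0.823 0.569 0.002] Z [ 0.003 -0.002 -1.   ] q [-3.090e-01  4.140e-01 -9.000e-02  1.064e+00 -1.000e-03  6.570e-01] F [-0.3  0.5  4.9] gap 0.479
[0.06 0.19 0.11]
```

View pics/w25.png

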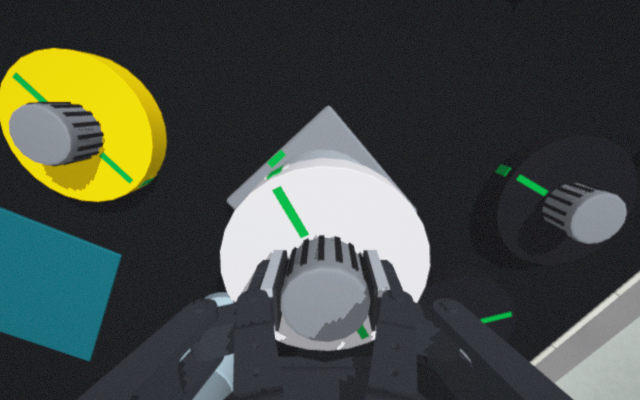

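```bash
python3 -m inch '[{"wx":0,"wy":0,"wz":-3,"x":0,"y":0,"z":0,"hand":0.2},{"wx":0,"wy":0,"wz":-6,"x":0,"y":0,"z":0,"hand":0.2},{"wx":0,"wy":0,"wz":-9,"x":0,"y":0,"z":0,"hand":0.2},{"wx":0,"wy":0,"wz":-12,"x":0,"y":0,"z":0,"hand":0.2},{"wx":0,"wy":0,"wz":-14,"x":0,"y":0,"z":0,"hand":0.2},{"wx":0,"wy":0,"wz":-14,"x":0,"y":0,"z":0,"hand":0.2},{"wx":0,"wy":0,"wz":-14,"x":0,"y":0,"z":0,"hand":0.2}]'; python3 - <<'E'
from h import *
f,c=shot('wrist','w26.png');s,r=st();print(s['wrist_torque'].round(2))
E
```

```text
time_s: 28.95
ee_pos: [0.6454, -0.1386, 0.0875]
ee_rot: [0.353, 0.936, -0.0, 0.001]
force: [-3.3, -0.2, 6.1]
finger_gap: 0.476
t 29.0 p [ 0.6454 -0.1386  0.0875] X [-0.75   0.661 -0.001] Y [0.661 0.75  0.   ] Z [ 0.001 -0.001 -1.   ] q [-0.309  0.413 -0.09   1.066 -0.     0.413] F [-3.3  0.8  5.6] gap 0.477
[0.26 0.57 0.08]
```

View pics/w26.png

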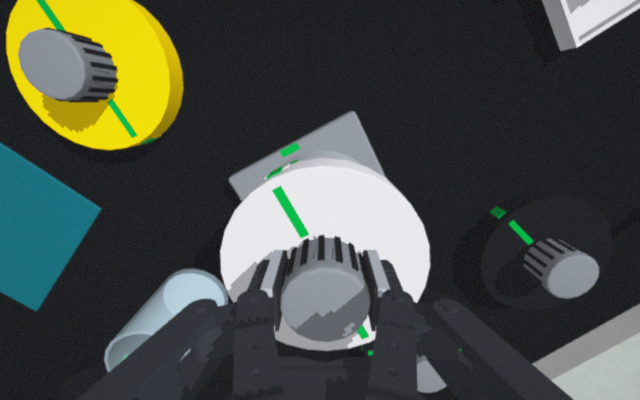

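```bash
python3 -m inch '[{"wx":0,"wy":0,"wz":0,"x":0,"y":0,"z":-0.002,"hand":0.2},{"wx":0,"wy":0,"wz":0,"x":0,"y":0,"z":-0.004,"hand":0.2},{"wx":0,"wy":0,"wz":0,"x":0,"y":0,"z":-0.006,"hand":0.2},{"wx":0,"wy":0,"wz":0,"x":0,"y":0,"z":-0.006,"hand":0.2}]'; python3 - <<'E'
from h import *
s,r=st();print(s['wrist_torque'].round(2))
E
```

```text
time_s: 29.33
ee_pos: [0.6453, -0.1387, 0.0924]
ee_rot: [0.353, 0.936, -0.0, 0.0]
force: [0.2, -0.3, -0.7]
finger_gap: 0.476
t 29.33 p [ 0.6453 -0.1387  0.0924] X [-0.751  0.66  -0.001] Y [ 0.66   0.751 -0.   ] Z [ 0.    -0.001 -1.   ] q [-3.090e-01  4.100e-01 -8.500e-02  1.076e+00 -1.000e-03  4.120e-01] F [ 0.2 -0.3 -0.7] gap 0.476
[0.05 0.15 0.05]
```

```bash
python3 -m inch '[{"wx":0,"wy":0,"wz":0,"x":0,"y":0,"z":-0.004,"hand":0.2},{"wx":0,"wy":0,"wz":0,"x":0,"y":0,"z":-0.008,"hand":0.2},{"wx":0,"wy":0,"wz":0,"x":0,"y":0,"z":-0.012,"hand":0.2},{"wx":0,"wy":0,"wz":0,"x":0,"y":0,"z":-0.018,"hand":0.2},{"wx":0,"wy":0,"wz":0,"x":0,"y":0,"z":-0.026,"hand":0.2},{"wx":0,"wy":0,"wz":0,"x":0,"y":0,"z":-0.036,"hand":0.2},{"wx":0,"wy":0,"wz":0,"x":0,"y":0,"z":-0.046,"hand":0.2},{"wx":0,"wy":0,"wz":0,"x":0,"y":0,"z":-0.05,"hand":0.2}]'; python3 - <<'E'
from h import *
s,r=st();print(s['wrist_torque'].round(2))
shot('scene','s27.png',(200,130,400,310),4);shot('wrist','w27.png')
E
```

```text
time_s: 30.0
ee_pos: [0.6475, -0.1393, 0.1459]
ee_rot: [0.353, 0.936, -0.0, 0.003]
force: [0.4, 0.3, -0.8]
finger_gap: 0.479
t 30.0 p [ 0.6475 -0.1393  0.1459] X [-0.751  0.66  -0.006] Y [0.66  0.751 0.002] Z [ 0.006 -0.002 -1.   ] q [-0.309  0.37  -0.023  1.171 -0.     0.412] F [ 0.4  0.3 -0.8] gap 0.479
[-0.03 -0.05  0.01]
```

View pics/s27.png

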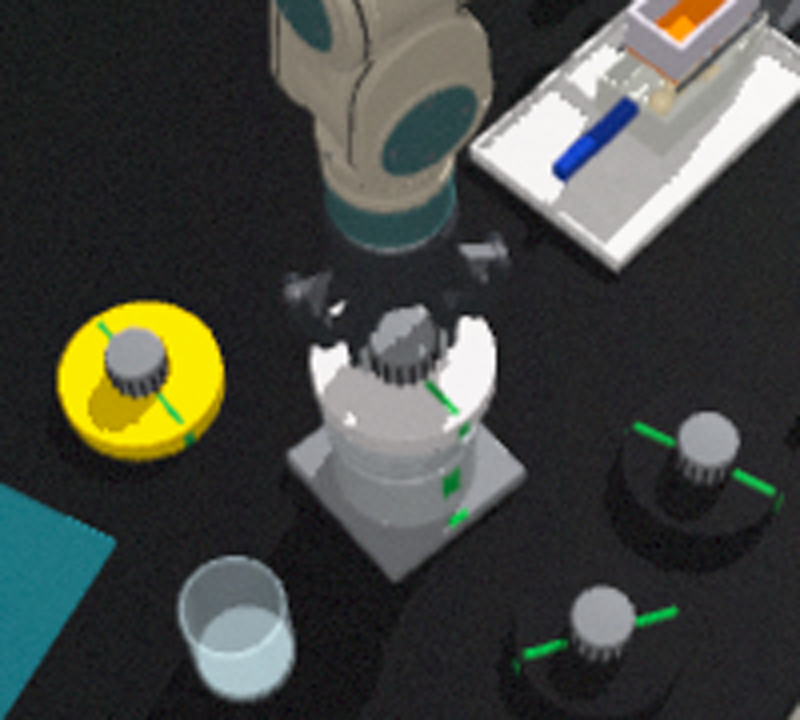

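View pics/w27.png

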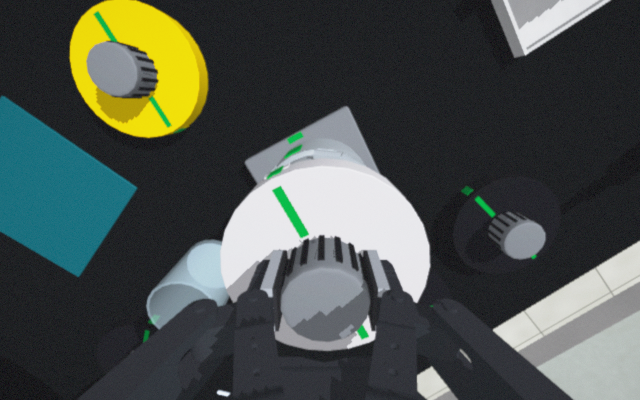

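```bash
python3 - <<'E'
from h import *
s,r=st();plan([.4522,-.3867,.14],r)
E
```

```text
t 30.1 p [ 0.6473 -0.1393  0.1451] X [-0.751  0.66  -0.006] Y [0.66  0.751 0.002] Z [ 0.006 -0.002 -1.   ] q [-0.309  0.37  -0.024  1.17  -0.     0.412] F [-0.3 -0.3 -1.9] gap 0.48
t 30.1 p [ 0.6473 -0.1393  0.1451] X [-0.751  0.66  -0.006] Y [0.66  0.751 0.002] Z [ 0.006 -0.002 -1.   ] q [-0.309  0.37  -0.024  1.17  -0.     0.412] F [-0.3 -0.3 -1.9] gap 0.48
shift xyz mm [ -16.7 -314.7    4.6] | 315  turn deg [0. 0. 0.]
```

```bash
python3 -m inch '[{"wx":0,"wy":0,"wz":0,"x":-0.001,"y":-0.012,"z":0,"hand":0.2},{"wx":0,"wy":0,"wz":0,"x":-0.002,"y":-0.036,"z":0,"hand":0.2},{"wx":0,"wy":0,"wz":0,"x":-0.003,"y":-0.066,"z":0,"hand":0.2},{"wx":0,"wy":0,"wz":0,"x":-0.005,"y":-0.1,"z":0,"hand":0.2},{"wx":0,"wy":0,"wz":0,"x":-0.007,"y":-0.134,"z":0,"hand":0.2},{"wx":0,"wy":0,"wz":0,"x":-0.009,"y":-0.168,"z":0,"hand":0.2},{"wx":0,"wy":0,"wz":0,"x":-0.011,"y":-0.202,"z":0,"hand":0.2},{"wx":0,"wy":0,"wz":0,"x":-0.013,"y":-0.236,"z":0,"hand":0.2},{"wx":0,"wy":0,"wz":0,"x":-0.015,"y":-0.266,"z":0,"hand":0.2},{"wx":0,"wy":0,"wz":0,"x":-0.016,"y":-0.292,"z":0,"hand":0.2},{"wx":0,"wy":0,"wz":0,"x":-0.017,"y":-0.308,"z":0,"hand":0.2},{"wx":0,"wy":0,"wz":0,"x":-0.017,"y":-0.315,"z":0,"hand":0.2}]';  python3 -m inch '[{"wx":0,"wy":0,"wz":0,"x":0,"y":0,"z":0,"hand":0.2},{"wx":0,"wy":0,"wz":0,"x":0,"y":0,"z":0,"hand":0.2}]'; python3 - <<'E'
from h import *
s,r=st();plan([.4522,-.3867,-.003],tool(np.arctan2(.66,-.751)))
shot('wrist','w28.png');shot('top','t28.png')
E
```

```text
time_s: 31.1
ee_pos: [0.448, -0.3885, 0.142]
ee_rot: [0.354, 0.935, -0.0, 0.0]
force: [-0.5, 0.1, -0.9]
finger_gap: 0.477
time_s: 31.27
ee_pos: [0.4503, -0.3862, 0.1424]
ee_rot: [0.353, 0.936, 0.0, 0.001]
force: [0.1, -0.2, -2.5]
finger_gap: 0.476
t 31.27 p [ 0.4503 -0.3862  0.1424] X [-0.751  0.661 -0.001] Y [0.661 0.751 0.001] Z [ 0.002 -0.    -1.   ] q [-8.190e-01  2.590e-01 -1.840e-01  1.127e+00  1.000e-03 -9.700e-02] F [ 0.1 -0.2 -2.5] gap 0.476
t 31.27 p [ 0.4503 -0.3862  0.1424] X [-0.751  0.661 -0.001] Y [0.661 0.751 0.001] Z [ 0.002 -0.    -1.   ] q [-8.190e-01  2.590e-01 -1.840e-01  1.127e+00  1.000e-03 -9.700e-02] F [ 0.1 -0.2 -2.5] gap 0.476
shift xyz mm [ -1.5   0.7 145.4] | 145  turn deg [ 0.1  0.1 -0. ]
```

View pics/w28.png

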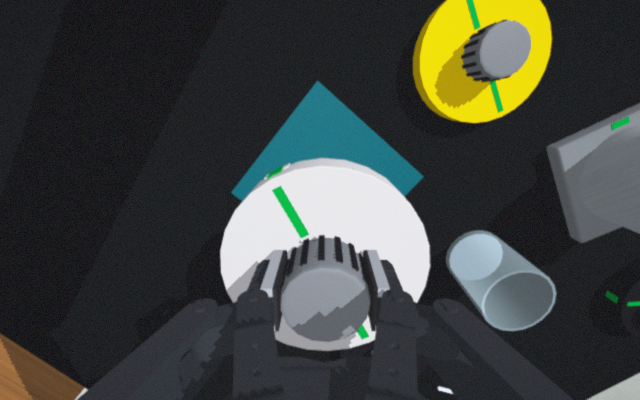

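View pics/t28.png

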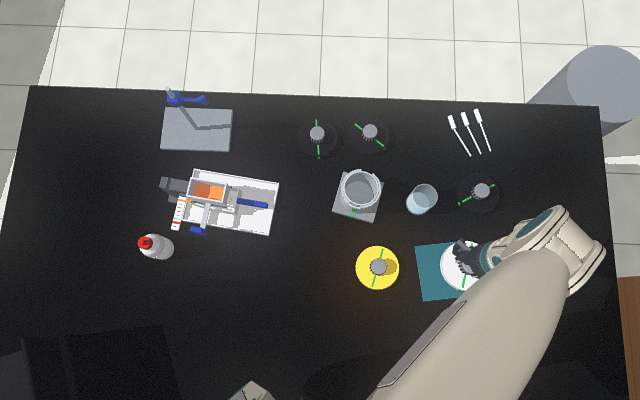

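```bash
python3 -m inch '[{"wx":0,"wy":0,"wz":0,"x":-0.001,"y":0.001,"z":0.015,"hand":0.2},{"wx":0,"wy":0,"wz":0,"x":-0.001,"y":0.001,"z":0.035,"hand":0.2},{"wx":0,"wy":0,"wz":0,"x":-0.001,"y":0.001,"z":0.06,"hand":0.2},{"wx":0,"wy":0,"wz":0,"x":-0.001,"y":0.001,"z":0.085,"hand":0.2},{"wx":0,"wy":0,"wz":0,"x":-0.001,"y":0.001,"z":0.105,"hand":0.2},{"wx":0,"wy":0,"wz":0,"x":-0.001,"y":0.001,"z":0.12,"hand":0.2},{"wx":0,"wy":0,"wz":0,"x":-0.001,"y":0.001,"z":0.13,"hand":0.2},{"wx":0,"wy":0,"wz":0,"x":-0.001,"y":0.001,"z":0.136,"hand":0.2},{"wx":0,"wy":0,"wz":0,"x":-0.001,"y":0.001,"z":0.139,"hand":0.2},{"wx":0,"wy":0,"wz":0,"x":-0.001,"y":0.001,"z":0.141,"hand":0.2},{"wx":0,"wy":0,"wz":0,"x":-0.001,"y":0.001,"z":0.142,"hand":0.2}]'; python3 - <<'E'
from h import *
s,r=st();plan([.4522,-.3867,-.003],tool(np.arctan2(.66,-.751)))
E
```

```text
time_s: 32.28
ee_pos: [0.4533, -0.3873, 0.0015]
ee_rot: [0.353, 0.936, -0.001, 0.002]
force: [0.2, 0.1, -1.5]
finger_gap: 0.477
t 32.28 p [ 0.4533 -0.3873  0.0015] X [-0.751  0.66  -0.004] Y [0.66  0.751 0.   ] Z [ 0.003 -0.002 -1.   ] q [-0.816  0.4   -0.321  0.846  0.001 -0.095] F [ 0.2  0.1 -1.5] gap 0.477
t 32.28 p [ 0.4533 -0.3873  0.0015] X [-0.751  0.66  -0.004] Y [0.66  0.751 0.   ] Z [ 0.003 -0.002 -1.   ] q [-0.816  0.4   -0.321  0.846  0.001 -0.095] F [ 0.2  0.1 -1.5] gap 0.477
shift xyz mm [ 1.2 -0.3  4.5] | 5  turn deg [0.  0.2 0. ]
```

```bash
python3 -m inch '[{"wx":0,"wy":0,"wz":0,"x":0,"y":0,"z":0.001,"hand":0.2},{"wx":0,"wy":0,"wz":0,"x":0,"y":0,"z":0.002,"hand":0.2},{"wx":0,"wy":0,"wz":0,"x":0,"y":0,"z":0.003,"hand":0.2},{"wx":0,"wy":0,"wz":0,"x":0,"y":0,"z":0.004,"hand":0.2},{"wx":0,"wy":0,"wz":0,"x":0,"y":0,"z":0.004,"hand":0.2}]'; python3 - <<'E'
from h import *
s,r=st()
E
```

```text
time_s: 32.7
ee_pos: [0.4527, -0.3871, -0.0029]
ee_rot: [0.353, 0.936, -0.0, 0.002]
force: [0.3, -0.1, -2.1]
finger_gap: 0.477
t 32.7 p [ 0.4527 -0.3871 -0.0029] X [-0.751  0.66  -0.003] Y [0.66  0.751 0.001] Z [ 0.003 -0.002 -1.   ] q [-0.816  0.405 -0.325  0.838  0.001 -0.095] F [ 0.3 -0.1 -2.1] gap 0.477
```

```bash
python3 -m inch '[{"wx":0,"wy":0,"wz":0,"x":0,"y":0,"z":0.001,"hand":0.2},{"wx":0,"wy":0,"wz":0,"x":0,"y":0,"z":0.002,"hand":0.2},{"wx":0,"wy":0,"wz":0,"x":0,"y":0,"z":0.002,"hand":0.2}]'; python3 - <<'E'
from h import *
s,r=st()
E
```

```text
time_s: 32.95
ee_pos: [0.4528, -0.3872, -0.003]
ee_rot: [0.353, 0.936, -0.0, 0.002]
force: [-3.1, 3.2, 11.7]
finger_gap: 0.478
t 32.95 p [ 0.4528 -0.3872 -0.003 ] X [-0.751  0.66  -0.003] Y [0.66  0.751 0.   ] Z [ 0.003 -0.002 -1.   ] q [-0.816  0.405 -0.325  0.837  0.001 -0.095] F [-3.1  3.2 11.7] gap 0.478
```

Contact. Open fully and rise.

```bash
python3 -m inch '[{"wx":0,"wy":0,"wz":0,"x":0,"y":0,"z":-0.001,"hand":0.7},{"wx":0,"wy":0,"wz":0,"x":0,"y":0,"z":-0.001,"hand":0.8},{"wx":0,"wy":0,"wz":0,"x":0,"y":0,"z":-0.001,"hand":0.8},{"wx":0,"wy":0,"wz":0,"x":0,"y":0,"z":-0.01,"hand":0.8},{"wx":0,"wy":0,"wz":0,"x":0,"y":0,"z":-0.03,"hand":0.8},{"wx":0,"wy":0,"wz":0,"x":0,"y":0,"z":-0.06,"hand":0.8},{"wx":0,"wy":0,"wz":0,"x":0,"y":0,"z":-0.095,"hand":0.8},{"wx":0,"wy":0,"wz":0,"x":0,"y":0,"z":-0.13,"hand":0.8},{"wx":0,"wy":0,"wz":0,"x":0,"y":0,"z":-0.16,"hand":0.8},{"wx":0,"wy":0,"wz":0,"x":0,"y":0,"z":-0.19,"hand":0.8},{"wx":0,"wy":0,"wz":0,"x":0,"y":0,"z":-0.2,"hand":0.8}]'; python3 - <<'E'
from h import *
shot('wrist','w30.png')
g=disp(0,-83)
plan([g[0],g[1],.20],tool(DY+np.pi/2))
E
```

```text
time_s: 33.87
ee_pos: [0.4542, -0.3887, 0.2009]
ee_rot: [0.353, 0.936, -0.002, 0.005]
force: [0.7, -0.2, 1.1]
finger_gap: 0.799
t 33.92 p [ 0.4545 -0.389   0.201 ] X [-0.751  0.66  -0.012] Y [ 0.66   0.751 -0.   ] Z [ 0.009 -0.008 -1.   ] q [-8.160e-01  2.220e-01 -1.040e-01  1.233e+00  1.000e-03 -9.600e-02] F [ 0.4 -1.   0.9] gap 0.798
shift xyz mm [242.2 511.6  -2.1] | 566  turn deg [ 0.3  0.7 55.9]
```

View pics/w30.png

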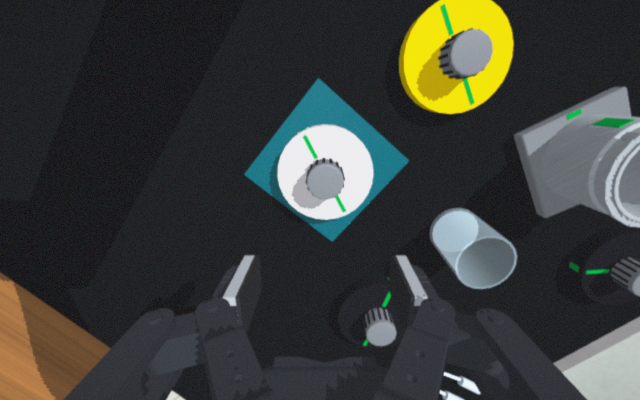

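```bash
python3 -m inch '[{"wx":0,"wy":0,"wz":4,"x":0.009,"y":0.018,"z":0,"hand":0.4},{"wx":0,"wy":0,"wz":9,"x":0.025,"y":0.052,"z":0,"hand":0.4},{"wx":0,"wy":0,"wz":14,"x":0.041,"y":0.087,"z":0,"hand":0.4},{"wx":0,"wy":0,"wz":19,"x":0.057,"y":0.121,"z":0,"hand":0.4},{"wx":0,"wy":0,"wz":24,"x":0.074,"y":0.156,"z":0,"hand":0.4},{"wx":0,"wy":0,"wz":29,"x":0.09,"y":0.191,"z":0,"hand":0.4},{"wx":0,"wy":0,"wz":34,"x":0.106,"y":0.225,"z":0,"hand":0.4},{"wx":0,"wy":0,"wz":39,"x":0.123,"y":0.26,"z":0,"hand":0.4},{"wx":0,"wy":0,"wz":44,"x":0.139,"y":0.294,"z":0,"hand":0.4},{"wx":0,"wy":0,"wz":49,"x":0.155,"y":0.329,"z":0,"hand":0.4},{"wx":0,"wy":0,"wz":53,"x":0.172,"y":0.363,"z":0,"hand":0.4},{"wx":0,"wy":0,"wz":55.9,"x":0.188,"y":0.398,"z":0,"hand":0.4}]'; python3 - <<'E'
from h import *
g=disp(0,-83)
plan([g[0],g[1],.15],tool(DY+np.pi/2))
f,c=shot('top','t31.png');shot('wrist','w31.png')
E
```

```text
time_s: 34.92
ee_pos: [0.5724, 0.0385, 0.1927]
ee_rot: [0.751, 0.66, -0.001, 0.0]
force: [0.4, -1.3, -0.7]
finger_gap: 0.401
t 34.92 p [0.5724 0.0385 0.1927] X [ 0.129  0.992 -0.001] Y [ 0.992 -0.129 -0.001] Z [-0.001 -0.001 -1.   ] q [-4.500e-02  1.930e-01 -1.570e-01  1.221e+00 -1.000e-03  1.655e+00] F [ 0.4 -1.3 -0.7] gap 0.401
shift xyz mm [120.6  22.5  42.6] | 130  turn deg [-0.   0.1 -0.2]
```

View pics/w31.png

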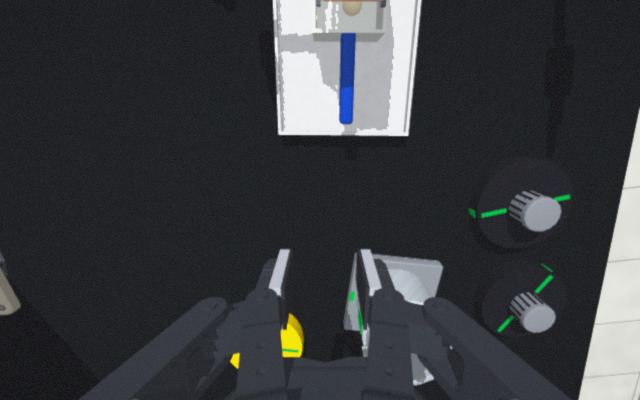

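View pics/t31.png

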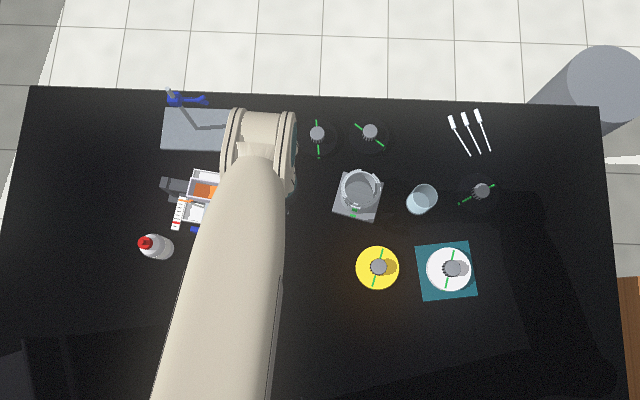

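```bash
python3 -m inch '[{"wx":0,"wy":0,"wz":0,"x":0.015,"y":0.003,"z":0,"hand":0.4},{"wx":0,"wy":0,"wz":0,"x":0.04,"y":0.008,"z":0,"hand":0.4},{"wx":0,"wy":0,"wz":0,"x":0.065,"y":0.013,"z":0,"hand":0.4},{"wx":0,"wy":0,"wz":0,"x":0.09,"y":0.018,"z":0,"hand":0.4},{"wx":0,"wy":0,"wz":0,"x":0.108,"y":0.021,"z":0,"hand":0.4},{"wx":0,"wy":0,"wz":0,"x":0.117,"y":0.022,"z":0.01,"hand":0.4},{"wx":0,"wy":0,"wz":0,"x":0.117,"y":0.022,"z":0.03,"hand":0.4},{"wx":0,"wy":0,"wz":0,"x":0.117,"y":0.022,"z":0.042,"hand":0.4},{"wx":0,"wy":0,"wz":0,"x":0.117,"y":0.022,"z":0.042,"hand":0.4}]'; python3 - <<'E'
from h import *
g=disp(0,-83)
f,c=shot('wrist','w32.png')
plan([g[0],g[1],-.004],tool(DY+np.pi/2))
for y in(-52,-135): p=disp(0,y);print(proj(c,[p[0],p[1],.049]).round(1))
E
```

```text
time_s: 35.77
ee_pos: [0.6063, 0.1485, 0.1473]
ee_rot: [0.75, 0.661, -0.004, -0.001]
force: [-1.2, -0.5, -0.2]
finger_gap: 0.402
t 35.82 p [0.6074 0.1485 0.1491] X [ 0.126  0.992 -0.003] Y [ 0.992 -0.126 -0.004] Z [-0.004 -0.003 -1.   ] q [ 0.137  0.313 -0.097  1.166 -0.002  1.835] F [ 0.5  0.4 -0.2] gap 0.398
shift xyz mm [  7.4   2.6 153.1] | 153  turn deg [-0.2  0.2 -0.1]
[328.4 155.4]
[328.  237.4]
```

View pics/w32.png

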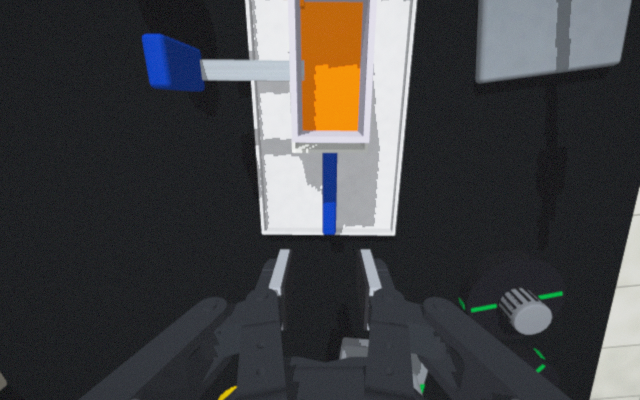

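```bash
python3 -m inch '[{"wx":0,"wy":0,"wz":0,"x":0.004,"y":0.0035,"z":0.015,"hand":0.4},{"wx":0,"wy":0,"wz":0,"x":0.006,"y":0.0035,"z":0.035,"hand":0.4},{"wx":0,"wy":0,"wz":0,"x":0.006,"y":0.0035,"z":0.055,"hand":0.4},{"wx":0,"wy":0,"wz":0,"x":0.006,"y":0.0035,"z":0.075,"hand":0.4},{"wx":0,"wy":0,"wz":0,"x":0.006,"y":0.0035,"z":0.095,"hand":0.4},{"wx":0,"wy":0,"wz":0,"x":0.006,"y":0.0035,"z":0.112,"hand":0.4},{"wx":0,"wy":0,"wz":0,"x":0.006,"y":0.0035,"z":0.126,"hand":0.4},{"wx":0,"wy":0,"wz":0,"x":0.006,"y":0.0035,"z":0.138,"hand":0.4},{"wx":0,"wy":0,"wz":0,"x":0.006,"y":0.0035,"z":0.146,"hand":0.4},{"wx":0,"wy":0,"wz":0,"x":0.006,"y":0.0035,"z":0.151,"hand":0.4},{"wx":0,"wy":0,"wz":0,"x":0.006,"y":0.0035,"z":0.153,"hand":0.4},{"wx":0,"wy":0,"wz":0,"x":0.006,"y":0.0035,"z":0.153,"hand":0.4}]'; python3 - <<'E'
from h import *
g=disp(0,-83)
f,c=shot('wrist','w33.png')
plan([g[0],g[1],-.004],tool(DY+np.pi/2))
E
```

```text
time_s: 36.82
ee_pos: [0.6149, 0.155, -0.0004]
ee_rot: [0.75, 0.661, 0.0, 0.001]
force: [-0.0, 0.6, 0.8]
finger_gap: 0.399
t 36.87 p [6.153e-01 1.551e-01 1.000e-04] X [ 0.126  0.992 -0.001] Y [ 0.992 -0.126  0.003] Z [ 0.003 -0.001 -1.   ] q [ 0.146  0.459 -0.231  0.878 -0.002  1.843] F [ 0.1  0.2 -0.6] gap 0.397
shift xyz mm [-0.6 -5.1  4.1] | 7  turn deg [ 0.2  0.  -0. ]
```

View pics/w33.png

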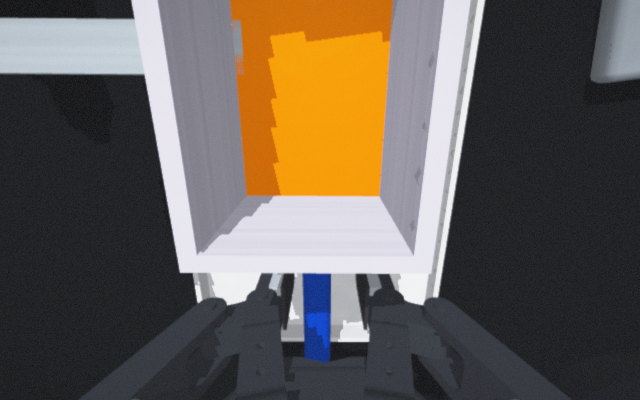

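```bash
python3 -m inch '[{"wx":0,"wy":0,"wz":0,"x":0,"y":-0.002,"z":0.002,"hand":0.4},{"wx":0,"wy":0,"wz":0,"x":0,"y":-0.0045,"z":0.004,"hand":0.4},{"wx":0,"wy":0,"wz":0,"x":0,"y":-0.0045,"z":0.004,"hand":0.4},{"wx":0,"wy":0,"wz":0,"x":0,"y":-0.0045,"z":0.004,"hand":0},{"wx":0,"wy":0,"wz":0,"x":0,"y":-0.0045,"z":0.004,"hand":0},{"wx":0,"wy":0,"wz":0,"x":0,"y":-0.0045,"z":0.004,"hand":0},{"wx":0,"wy":0,"wz":0,"x":0,"y":-0.0045,"z":0.004,"hand":0},{"wx":0,"wy":0,"wz":0,"x":0,"y":-0.0045,"z":0.004,"hand":0},{"wx":0,"wy":0,"wz":0,"x":0,"y":-0.0045,"z":0.004,"hand":0}]' 110; python3 - <<'E'
from h import *
f,c=shot('wrist','w34.png')
p,Rt=scoopwp(disp(0,-88),.009,DY+np.pi/2,0);plan(p,Rt)
E
```

```text
time_s: 37.62
ee_pos: [0.6105, 0.1558, -0.0041]
ee_rot: [0.75, 0.661, 0.001, 0.001]
force: [-1.3, 0.7, 4.4]
finger_gap: 0.143
t 37.67 p [ 0.6105  0.1558 -0.0041] X [ 0.125  0.992 -0.001] Y [ 0.992 -0.125  0.003] Z [ 0.003 -0.001 -1.   ] q [ 1.480e-01  4.570e-01 -2.440e-01  8.670e-01 -1.000e-03  1.844e+00] F [-0.9 -0.2  4.8] gap 0.139
shift xyz mm [-88.7  -0.2  -5. ] | 89  turn deg [ 0.2  0.  -0. ]
```

View pics/w34.png

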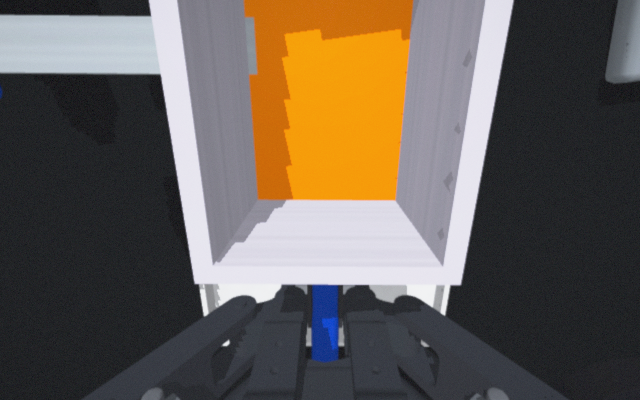

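```bash
python3 -m inch '[{"wx":0,"wy":0,"wz":0,"x":0,"y":0,"z":-0.002,"hand":0},{"wx":0,"wy":0,"wz":0,"x":0,"y":0,"z":-0.005,"hand":0},{"wx":0,"wy":0,"wz":0,"x":-0.006,"y":0,"z":-0.005,"hand":0},{"wx":0,"wy":0,"wz":0,"x":-0.016,"y":0,"z":-0.005,"hand":0},{"wx":0,"wy":0,"wz":0,"x":-0.028,"y":0,"z":-0.005,"hand":0},{"wx":0,"wy":0,"wz":0,"x":-0.04,"y":0,"z":-0.005,"hand":0},{"wx":0,"wy":0,"wz":0,"x":-0.052,"y":0,"z":-0.005,"hand":0},{"wx":0,"wy":0,"wz":0,"x":-0.064,"y":0,"z":-0.005,"hand":0},{"wx":0,"wy":0,"wz":0,"x":-0.075,"y":0,"z":-0.005,"hand":0},{"wx":0,"wy":0,"wz":0,"x":-0.083,"y":0,"z":-0.005,"hand":0},{"wx":0,"wy":0,"wz":0,"x":-0.087,"y":0,"z":-0.005,"hand":0},{"wx":0,"wy":0,"wz":0,"x":-0.087,"y":0,"z":-0.005,"hand":0}]'; python3 - <<'E'
from h import *
f,c=shot('wrist','w35.png')
p,Rt=scoopwp(disp(0,-90),.014,DY+np.pi/2,12);plan(p,Rt)
E
```

```text
time_s: 38.67
ee_pos: [0.5993, 0.0683, 0.0006]
ee_rot: [0.751, 0.661, 0.0, 0.001]
force: [-0.1, -0.6, -2.3]
finger_gap: 0.136
t 38.72 p [0.5994 0.069  0.0006] X [ 0.126  0.992 -0.001] Y [ 0.992 -0.126  0.002] Z [ 0.002 -0.001 -1.   ] q [ 8.000e-03  4.120e-01 -3.040e-01  8.520e-01 -1.000e-03  1.705e+00] F [ 0.4  1.5 -1.9] gap 0.144
shift xyz mm [ -3.   -0.  -22.8] | 23  turn deg [  0.1 -12.   -0.1]
```

View pics/w35.png

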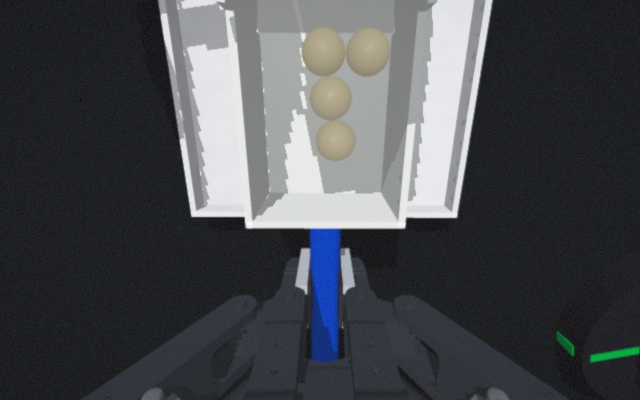

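```bash
python3 -m inch '[{"wx":0,"wy":-3,"wz":0,"x":-0.001,"y":0,"z":-0.006,"hand":0},{"wx":0,"wy":-6,"wz":0,"x":-0.002,"y":0,"z":-0.012,"hand":0},{"wx":0,"wy":-9,"wz":0,"x":-0.003,"y":0,"z":-0.018,"hand":0},{"wx":0,"wy":-12,"wz":0,"x":-0.003,"y":0,"z":-0.023,"hand":0},{"wx":0,"wy":-12,"wz":0,"x":-0.01,"y":0,"z":-0.023,"hand":0},{"wx":0,"wy":-12,"wz":0,"x":-0.02,"y":0,"z":-0.023,"hand":0},{"wx":0,"wy":-12,"wz":0,"x":-0.03,"y":0,"z":-0.024,"hand":0},{"wx":0,"wy":-12,"wz":0,"x":-0.039,"y":0,"z":-0.026,"hand":0},{"wx":0,"wy":-10,"wz":0,"x":-0.043,"y":0,"z":-0.04,"hand":0},{"wx":0,"wy":-7,"wz":0,"x":-0.044,"y":0,"z":-0.06,"hand":0},{"wx":0,"wy":-4,"wz":0,"x":-0.045,"y":0,"z":-0.085,"hand":0},{"wx":0,"wy":0,"wz":0,"x":-0.045,"y":0,"z":-0.11,"hand":0}]'; python3 - <<'E'
from h import *
f,c=shot('wrist','w36.png');shot('scene','s36.png',(220,60,420,220),4)
st()
E
```

```text
time_s: 39.72
ee_pos: [0.5923, 0.0238, 0.111]
ee_rot: [0.75, 0.661, 0.001, -0.0]
force: [0.6, -0.5, -2.4]
finger_gap: 0.142
t 39.82 p [0.5971 0.0212 0.1159] X [0.13  0.991 0.   ] Y [ 0.991 -0.13   0.012] Z [ 0.012 -0.002 -1.   ] q [-7.200e-02  2.790e-01 -2.170e-01  1.063e+00 -1.000e-03  1.629e+00] F [ 0.8  0.2 -1.2] gap 0.139
```

View pics/w36.png

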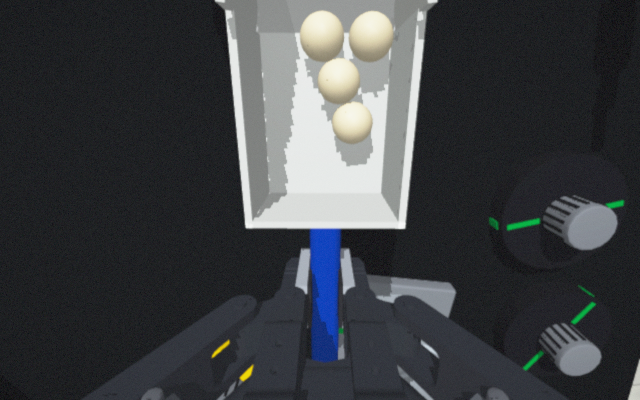

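View pics/s36.png

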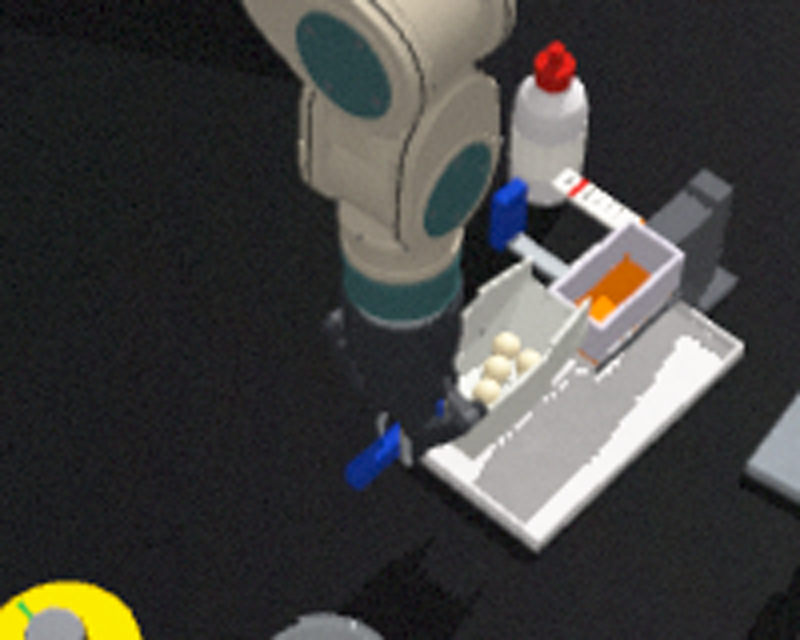

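```bash
cat >> h.py <<'E'
JC=np.array([0.6455,-0.1395])
def pour(th,lipz,off=0.015,yaw=2.85):
    Rt=tool(yaw,th);f=np.array([np.cos(yaw),np.sin(yaw)])
    L=np.r_[JC-off*f,lipz];return L-Rt@np.array([.157,0,-.045]),Rt
E
python3 - <<'E'
from h import *
for a in((0,.205),(36,.16),(36,.128),(65,.125)): print(a,pour(*a)[0].round(3))
p,Rt=pour(0,.205);plan(p,Rt)
E
```

```text
(0, 0.205) [ 0.81  -0.189  0.16 ]
(36, 0.16) [ 0.807 -0.188  0.216]
(36, 0.128) [ 0.807 -0.188  0.184]
(65, 0.125) [ 0.762 -0.175  0.248]
t 39.82 p [0.5971 0.0212 0.1159] X [0.13  0.991 0.   ] Y [ 0.991 -0.13   0.012] Z [ 0.012 -0.002 -1.   ] q [-7.200e-02  2.790e-01 -2.170e-01  1.063e+00 -1.000e-03  1.629e+00] F [ 0.8  0.2 -1.2] gap 0.139
shift xyz mm [-180.6  239.2  -41.1] | 303  turn deg [  0.6   0.5 -80.8]
```

```bash
python3 -m inch '[{"wx":0,"wy":0,"wz":0,"x":0,"y":0.004,"z":-0.01,"hand":0},{"wx":0,"wy":0,"wz":-3,"x":-0.003,"y":0.012,"z":-0.028,"hand":0},{"wx":0,"wy":0,"wz":-8,"x":-0.01,"y":0.024,"z":-0.044,"hand":0},{"wx":0,"wy":0,"wz":-14,"x":-0.022,"y":0.04,"z":-0.048,"hand":0},{"wx":0,"wy":0,"wz":-20,"x":-0.036,"y":0.057,"z":-0.048,"hand":0},{"wx":0,"wy":0,"wz":-26,"x":-0.05,"y":0.075,"z":-0.048,"hand":0},{"wx":0,"wy":0,"wz":-32,"x":-0.064,"y":0.093,"z":-0.048,"hand":0},{"wx":0,"wy":0,"wz":-38,"x":-0.078,"y":0.111,"z":-0.048,"hand":0},{"wx":0,"wy":0,"wz":-44,"x":-0.092,"y":0.129,"z":-0.048,"hand":0},{"wx":0,"wy":0,"wz":-50,"x":-0.106,"y":0.147,"z":-0.048,"hand":0},{"wx":0,"wy":0,"wz":-56,"x":-0.12,"y":0.164,"z":-0.048,"hand":0},{"wx":0,"wy":0,"wz":-60,"x":-0.132,"y":0.178,"z":-0.048,"hand":0}]'; python3 - <<'E'
from h import *
p,Rt=pour(0,.205);plan(p,Rt)
E
```

```text
time_s: 40.82
ee_pos: [0.7535, -0.1294, 0.157]
ee_rot: [0.317, 0.948, -0.001, -0.0]
force: [-0.1, 1.5, -2.2]
finger_gap: 0.142
t 40.82 p [ 0.7535 -0.1294  0.157 ] X [-0.799  0.601 -0.   ] Y [ 0.601  0.799 -0.001] Z [-0.001 -0.001 -1.   ] q [-2.540e-01  5.500e-01  2.740e-01  1.295e+00 -1.000e-03  3.910e-01] F [-0.1  1.5 -2.2] gap 0.142
shift xyz mm [-81.1 -13.5  -3. ] | 82  turn deg [ -0.1   0.  -20.2]
```

```bash
python3 -m inch '[{"wx":0,"wy":0,"wz":-4,"x":-0.014,"y":-0.002,"z":-0.003,"hand":0},{"wx":0,"wy":0,"wz":-9,"x":-0.03,"y":-0.005,"z":-0.004,"hand":0},{"wx":0,"wy":0,"wz":-14,"x":-0.048,"y":-0.008,"z":-0.004,"hand":0},{"wx":0,"wy":0,"wz":-18,"x":-0.064,"y":-0.011,"z":-0.004,"hand":0},{"wx":0,"wy":0,"wz":-20.2,"x":-0.076,"y":-0.013,"z":-0.004,"hand":0},{"wx":0,"wy":0,"wz":-20.2,"x":-0.081,"y":-0.0135,"z":-0.004,"hand":0},{"wx":0,"wy":0,"wz":-20.2,"x":-0.081,"y":-0.0135,"z":-0.004,"hand":0},{"wx":0,"wy":0,"wz":-20.2,"x":-0.081,"y":-0.0135,"z":-0.004,"hand":0}]'; python3 - <<'E'
from h import *
for a in((0,.205),(36,.16),(36,.13)): p,Rt=pour(*a);plan(p,Rt)
f,c=shot('wrist','w37.png');f,c=shot('top','t37.png')
E
```

```text
time_s: 41.48
ee_pos: [0.809, -0.1876, 0.1619]
ee_rot: [0.148, 0.989, -0.0, -0.0]
force: [0.1, -0.2, -1.8]
finger_gap: 0.139
t 41.48 p [ 0.809  -0.1876  0.1619] X [-0.956  0.293  0.   ] Y [ 0.293  0.956 -0.   ] Z [-0. -0. -1.] q [-0.306  0.677  0.495  1.389 -0.    -0.008] F [ 0.1 -0.2 -1.8] gap 0.139
shift xyz mm [-1.6 -0.9  1.9] | 3  turn deg [-0.  -0.  -0.4]
t 41.48 p [ 0.809  -0.1876  0.1619] X [-0.956  0.293  0.   ] Y [ 0.293  0.956 -0.   ] Z [-0. -0. -1.] q [-0.306  0.677  0.495  1.389 -0.    -0.008] F [ 0.1 -0.2 -1.8] gap 0.139
shift xyz mm [  2.   -0.9 -54. ] | 54  turn deg [ -0.1 -36.   -0.3]
t 41.48 p [ 0.809  -0.1876  0.1619] X [-0.956  0.293  0.   ] Y [ 0.293  0.956 -0.   ] Z [-0. -0. -1.] q [-0.306  0.677  0.495  1.389 -0.    -0.008] F [ 0.1 -0.2 -1.8] gap 0.139
shift xyz mm [  1.9  -0.9 -24. ] | 24  turn deg [ -0.1 -36.   -0.3]
```

View pics/w37.png

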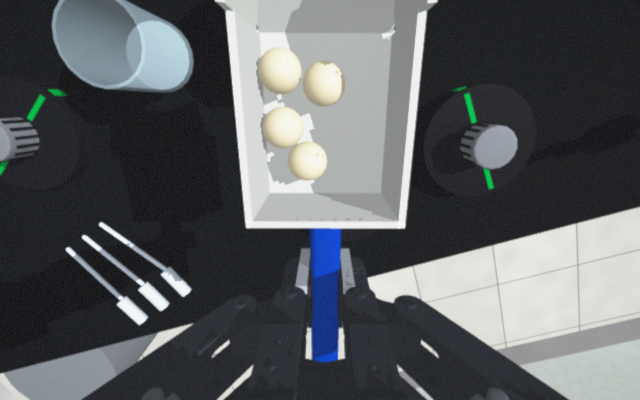

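View pics/t37.png

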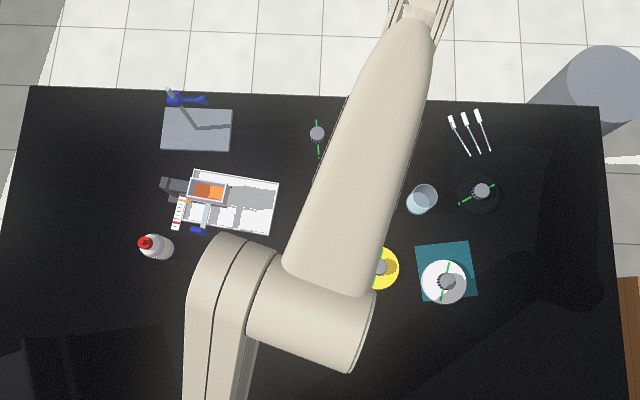

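```bash
python3 -m inch '[{"wx":0,"wy":-4,"wz":0,"x":-0.001,"y":-0.001,"z":-0.006,"hand":0},{"wx":0,"wy":-8,"wz":0,"x":-0.001,"y":-0.001,"z":-0.012,"hand":0},{"wx":0,"wy":-12,"wz":0,"x":-0.001,"y":-0.001,"z":-0.018,"hand":0},{"wx":0,"wy":-16,"wz":0,"x":-0.001,"y":-0.001,"z":-0.024,"hand":0},{"wx":0,"wy":-20,"wz":0,"x":0,"y":-0.001,"z":-0.03,"hand":0},{"wx":0,"wy":-24,"wz":0,"x":0,"y":-0.001,"z":-0.036,"hand":0},{"wx":0,"wy":-28,"wz":0,"x":0,"y":-0.001,"z":-0.042,"hand":0},{"wx":0,"wy":-32,"wz":0,"x":0.001,"y":-0.001,"z":-0.048,"hand":0},{"wx":0,"wy":-34,"wz":0,"x":0.002,"y":-0.001,"z":-0.052,"hand":0},{"wx":0,"wy":-34,"wz":0,"x":0.002,"y":-0.001,"z":-0.054,"hand":0},{"wx":0,"wy":-34,"wz":0,"x":0.002,"y":-0.001,"z":-0.054,"hand":0}]'; python3 - <<'E'
from h import *
for a in((34,.132),): p,Rt=pour(*a);plan(p,Rt)
f,c=shot('wrist','w38.png');f,c=shot('scene','s38.png',(200,100,400,300),3.5)
E
```

```text
time_s: 42.5
ee_pos: [0.8061, -0.1873, 0.2176]
ee_rot: [0.141, 0.946, -0.043, 0.29]
force: [1.0, -0.5, -0.8]
finger_gap: 0.138
t 42.5 p [ 0.8061 -0.1873  0.2176] X [-0.792  0.242 -0.56 ] Y [ 0.292  0.956 -0.   ] Z [ 0.536 -0.164 -0.828] q [-0.309  0.257 -0.18   0.54   0.007 -0.011] F [ 1.  -0.5 -0.8] gap 0.138
shift xyz mm [17.4 -0.4 30.7] | 35  turn deg [-0.2  0.1 -0.2]
```

View pics/w38.png

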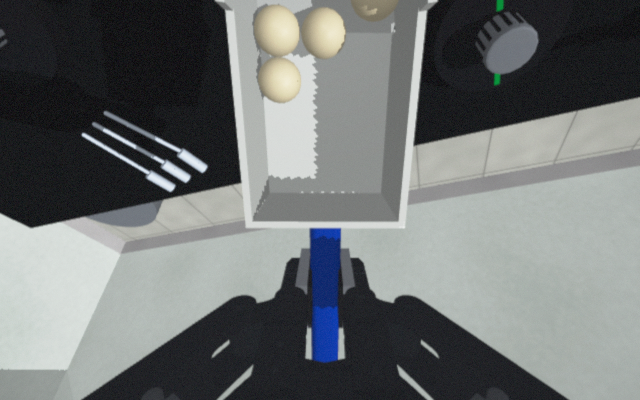

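View pics/s38.png

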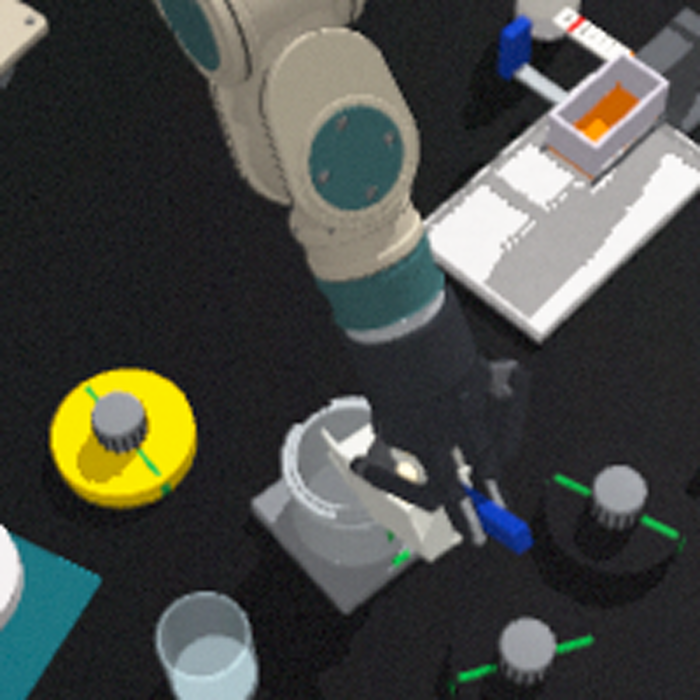

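```bash
python3 -m inch '[{"wx":0,"wy":0,"wz":0,"x":0.004,"y":0,"z":0.008,"hand":0},{"wx":0,"wy":0,"wz":0,"x":0.009,"y":0,"z":0.016,"hand":0},{"wx":0,"wy":0,"wz":0,"x":0.013,"y":0,"z":0.024,"hand":0},{"wx":0,"wy":0,"wz":0,"x":0.016,"y":0,"z":0.028,"hand":0},{"wx":0,"wy":0,"wz":0,"x":0.017,"y":0,"z":0.03,"hand":0},{"wx":0,"wy":0,"wz":0,"x":0.017,"y":0,"z":0.03,"hand":0}]'; python3 - <<'E'
from h import *
for a in((42,.13),(50,.128),(58,.127),(66,.126)): p,Rt=pour(*a);plan(p,Rt)
f,c=shot('scene','s39.png',(200,100,400,300),3.5)
E
```

```text
time_s: 43.1
ee_pos: [0.8089, -0.189, 0.1805]
ee_rot: [0.141, 0.946, -0.043, 0.288]
force: [-2.0, 0.8, -1.4]
finger_gap: 0.145
t 43.1 p [ 0.8089 -0.189   0.1805] X [-0.794  0.242 -0.558] Y [ 0.293  0.956 -0.001] Z [ 0.533 -0.164 -0.83 ] q [-0.31   0.292 -0.215  0.472  0.007 -0.011] F [-2.   0.8 -1.4] gap 0.145
shift xyz mm [ -4.4   0.4 -22.5] | 23  turn deg [-0.2 -8.1 -0.2]
t 43.1 p [ 0.8089 -0.189   0.1805] X [-0.794  0.242 -0.558] Y [ 0.293  0.956 -0.001] Z [ 0.533 -0.164 -0.83 ] q [-0.31   0.292 -0.215  0.472  0.007 -0.011] F [-2.   0.8 -1.4] gap 0.145
shift xyz mm [ -4.8   0.3 -43.6] | 44  turn deg [ -0.2 -16.1  -0.2]
t 43.1 p [ 0.8089 -0.189   0.1805] X [-0.794  0.242 -0.558] Y [ 0.293  0.956 -0.001] Z [ 0.533 -0.164 -0.83 ] q [-0.31   0.292 -0.215  0.472  0.007 -0.011] F [-2.   0.8 -1.4] gap 0.145
shift xyz mm [ -2.6   0.2 -65.4] | 66  turn deg [ -0.2 -24.1  -0.2]
t 43.1 p [ 0.8089 -0.189   0.1805] X [-0.794  0.242 -0.558] Y [ 0.293  0.956 -0.001] Z [ 0.533 -0.164 -0.83 ] q [-0.31   0.292 -0.215  0.472  0.007 -0.011] F [-2.   0.8 -1.4] gap 0.145
shift xyz mm [  2.7   0.1 -86.9] | 87  turn deg [ -0.3 -32.1  -0.2]
```

View pics/s39.png

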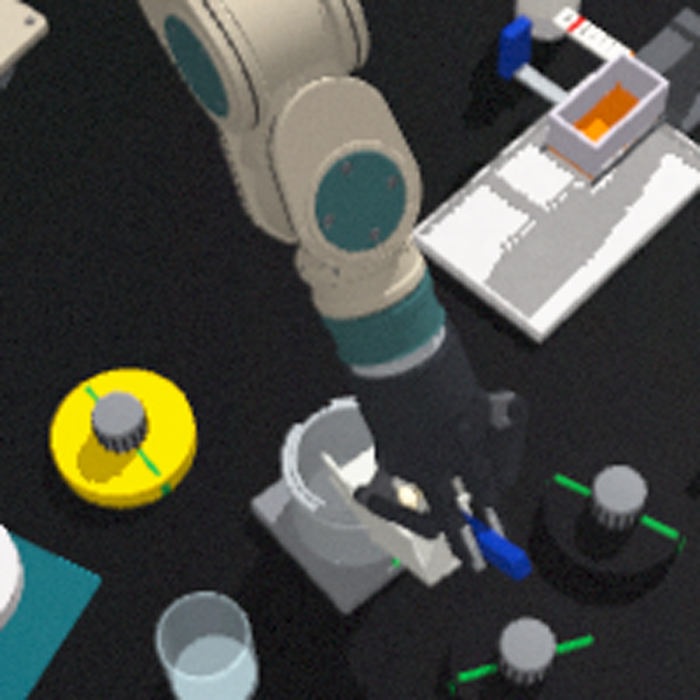

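```bash
python3 -m inch '[{"wx":0,"wy":-2.7,"wz":0,"x":-0.002,"y":0,"z":-0.008,"hand":0},{"wx":0,"wy":-5.4,"wz":0,"x":-0.003,"y":0,"z":-0.015,"hand":0},{"wx":0,"wy":-8,"wz":0,"x":-0.004,"y":0,"z":-0.0225,"hand":0},{"wx":0,"wy":-10.7,"wz":0,"x":-0.0045,"y":0,"z":-0.0295,"hand":0},{"wx":0,"wy":-13.4,"wz":0,"x":-0.0048,"y":0,"z":-0.0365,"hand":0},{"wx":0,"wy":-16,"wz":0,"x":-0.0048,"y":0,"z":-0.0436,"hand":0},{"wx":0,"wy":-18.7,"wz":0,"x":-0.0045,"y":0,"z":-0.051,"hand":0},{"wx":0,"wy":-21.4,"wz":0,"x":-0.0035,"y":0,"z":-0.058,"hand":0},{"wx":0,"wy":-24,"wz":0,"x":-0.0026,"y":0,"z":-0.0654,"hand":0},{"wx":0,"wy":-26.7,"wz":0,"x":-0.001,"y":0,"z":-0.0726,"hand":0},{"wx":0,"wy":-29.4,"wz":0,"x":0.001,"y":0,"z":-0.08,"hand":0},{"wx":0,"wy":-32,"wz":0,"x":0.0027,"y":0,"z":-0.087,"hand":0}]'; python3 -m inch '[{"wx":0,"wy":0,"wz":0,"x":0,"y":0,"z":0,"hand":0},{"wx":0,"wy":0,"wz":0,"x":0,"y":0,"z":0,"hand":0},{"wx":0,"wy":0,"wz":0,"x":0,"y":0,"z":0,"hand":0},{"wx":0,"wy":0,"wz":0,"x":0,"y":0,"z":0,"hand":0},{"wx":0,"wy":0,"wz":0,"x":0,"y":0,"z":0,"hand":0},{"wx":0,"wy":0,"wz":0,"x":0,"y":0,"z":0,"hand":0}]'; python3 - <<'E'
from h import *
for a in((66,.126),(72,.126)): p,Rt=pour(*a);plan(p,Rt)
f,c=shot('scene','s40.png',(200,100,400,300),3.5);f,c=shot('wrist','w40.png')
E
```

```text
time_s: 44.15
ee_pos: [0.7613, -0.1742, 0.2554]
ee_rot: [0.124, 0.828, -0.081, 0.541]
force: [0.6, -0.3, -1.1]
finger_gap: 0.141
time_s: 44.65
ee_pos: [0.7621, -0.1745, 0.2546]
ee_rot: [0.124, 0.828, -0.081, 0.54]
force: [-0.2, -0.0, -1.1]
finger_gap: 0.145
t 44.65 p [ 0.7621 -0.1745  0.2546] X [-0.386  0.117 -0.915] Y [ 0.292  0.956 -0.001] Z [ 0.875 -0.268 -0.403] q [-0.314  0.095 -0.733 -0.413  0.016 -0.007] F [-0.2 -0.  -1.1] gap 0.145
shift xyz mm [ 3.9  0.  -0.2] | 4  turn deg [-0.3  0.2 -0.1]
t 44.65 p [ 0.7621 -0.1745  0.2546] X [-0.386  0.117 -0.915] Y [ 0.292  0.956 -0.001] Z [ 0.875 -0.268 -0.403] q [-0.314  0.095 -0.733 -0.413  0.016 -0.007] F [-0.2 -0.  -1.1] gap 0.145
shift xyz mm [  0.   -0.1 -16.9] | 17  turn deg [-0.3 -5.8 -0.1]
```

View pics/s40.png

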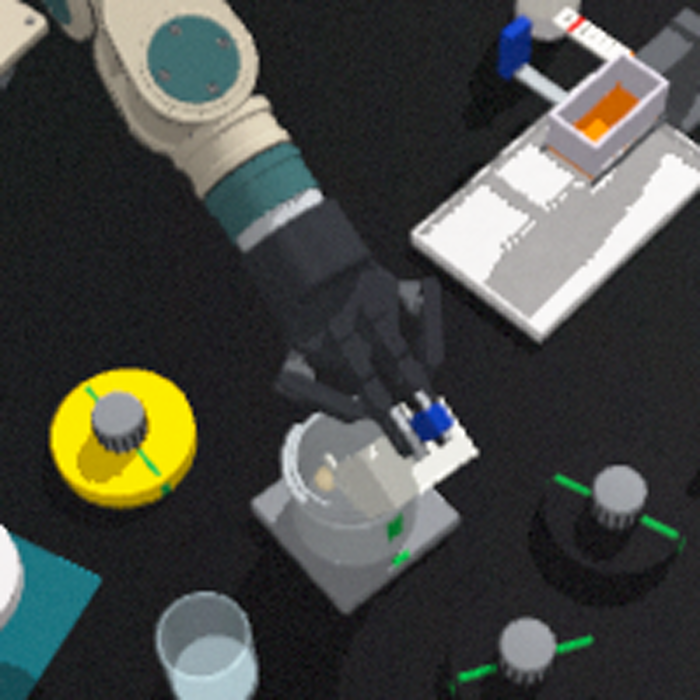

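View pics/w40.png

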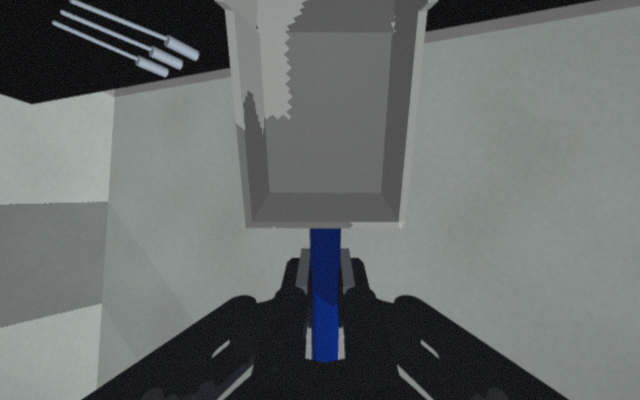

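```bash
python3 -m inch '[{"wx":0,"wy":-2,"wz":0,"x":0,"y":0,"z":-0.006,"hand":0},{"wx":0,"wy":-4,"wz":0,"x":0,"y":0,"z":-0.012,"hand":0},{"wx":0,"wy":-6,"wz":0,"x":0,"y":0,"z":-0.017,"hand":0},{"wx":0,"wy":-6,"wz":0,"x":0,"y":0,"z":-0.017,"hand":0},{"wx":0,"wy":-6,"wz":0,"x":0,"y":0,"z":-0.017,"hand":0},{"wx":0,"wy":-6,"wz":0,"x":0,"y":0,"z":-0.017,"hand":0},{"wx":0,"wy":-6,"wz":0,"x":-0.01,"y":0,"z":-0.017,"hand":0},{"wx":0,"wy":-6,"wz":0,"x":-0.03,"y":0,"z":-0.017,"hand":0},{"wx":0,"wy":-6,"wz":0,"x":-0.05,"y":0,"z":-0.017,"hand":0},{"wx":0,"wy":-6,"wz":0,"x":-0.06,"y":0,"z":-0.017,"hand":0}]'; python3 - <<'E'
from h import *
p,Rt=pour(0,.215);plan(p,Rt)
f,c=shot('scene','s41.png',(200,100,400,300),3.5);f,c=shot('top','t41.png',(300,140,440,240),5)
E
```

```text
time_s: 45.58
ee_pos: [0.7721, -0.1776, 0.3213]
ee_rot: [0.119, 0.797, -0.088, 0.585]
force: [0.9, -0.7, -0.1]
finger_gap: 0.139
t 45.58 p [ 0.7721 -0.1776  0.3213] X [-0.287  0.087 -0.954] Y [ 0.293  0.956 -0.001] Z [ 0.912 -0.279 -0.3  ] q [-0.314  0.046 -0.721 -0.463  0.016 -0.006] F [ 0.9 -0.7 -0.1] gap 0.139
shift xyz mm [132.4   0.4  83.3] | 156  turn deg [-0.2 72.5 -0.2]
```

View pics/s41.png

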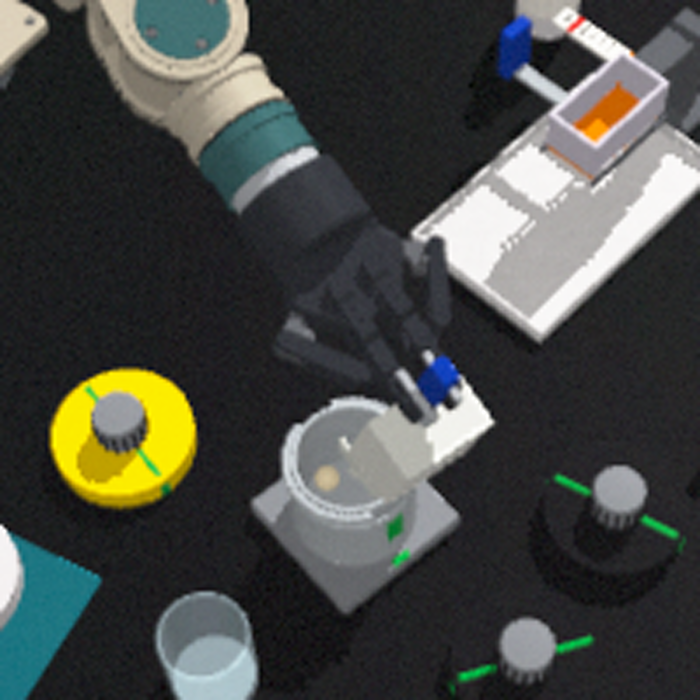

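View pics/t41.png

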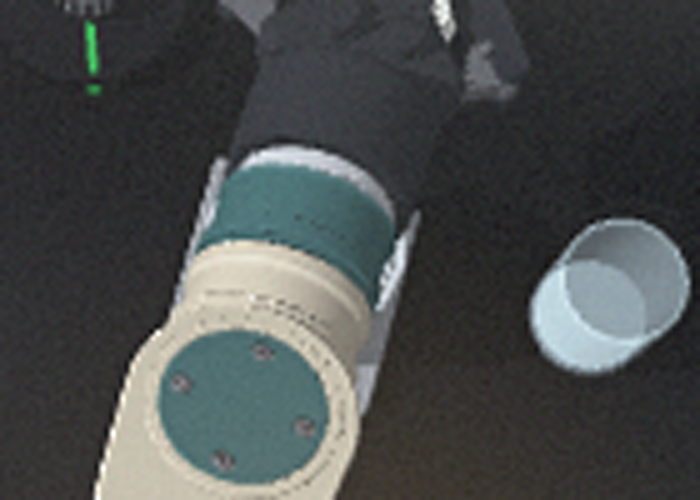

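```bash
python3 -m inch '[{"wx":0,"wy":6,"wz":0,"x":0.011,"y":0,"z":0.007,"hand":0},{"wx":0,"wy":12,"wz":0,"x":0.022,"y":0,"z":0.014,"hand":0},{"wx":0,"wy":18,"wz":0,"x":0.033,"y":0,"z":0.021,"hand":0},{"wx":0,"wy":24,"wz":0,"x":0.044,"y":0,"z":0.028,"hand":0},{"wx":0,"wy":30,"wz":0,"x":0.055,"y":0,"z":0.035,"hand":0},{"wx":0,"wy":36,"wz":0,"x":0.066,"y":0,"z":0.042,"hand":0},{"wx":0,"wy":42,"wz":0,"x":0.077,"y":0,"z":0.049,"hand":0},{"wx":0,"wy":48,"wz":0,"x":0.088,"y":0,"z":0.056,"hand":0},{"wx":0,"wy":54,"wz":0,"x":0.099,"y":0,"z":0.063,"hand":0},{"wx":0,"wy":60,"wz":0,"x":0.11,"y":0,"z":0.07,"hand":0},{"wx":0,"wy":66,"wz":0,"x":0.121,"y":0,"z":0.077,"hand":0},{"wx":0,"wy":72.5,"wz":0,"x":0.132,"y":0,"z":0.083,"hand":0}]'; python3 - <<'E'
from h import *
p,Rt=scoopwp(disp(0,-130),.15,DY+np.pi/2,0);plan(p,Rt)
f,c=shot('scene','s42.png',(200,100,400,300),3.5);f,c=shot('wrist','w42.png')
E
```

```text
time_s: 46.68
ee_pos: [0.8068, -0.1882, 0.1645]
ee_rot: [0.148, 0.989, 0.0, -0.004]
force: [1.6, -0.9, -1.5]
finger_gap: 0.137
t 46.68 p [ 0.8068 -0.1882  0.1645] X [-0.956  0.292  0.009] Y [ 0.292  0.956 -0.001] Z [-0.009  0.002 -1.   ] q [-3.070e-01  6.800e-01  5.050e-01  1.405e+00 -1.000e-03 -1.000e-02] F [ 1.6 -0.9 -1.5] gap 0.137
shift xyz mm [266.1 142.8  24.8] | 303  turn deg [-0.4 -0.4 80.2]
```

View pics/s42.png

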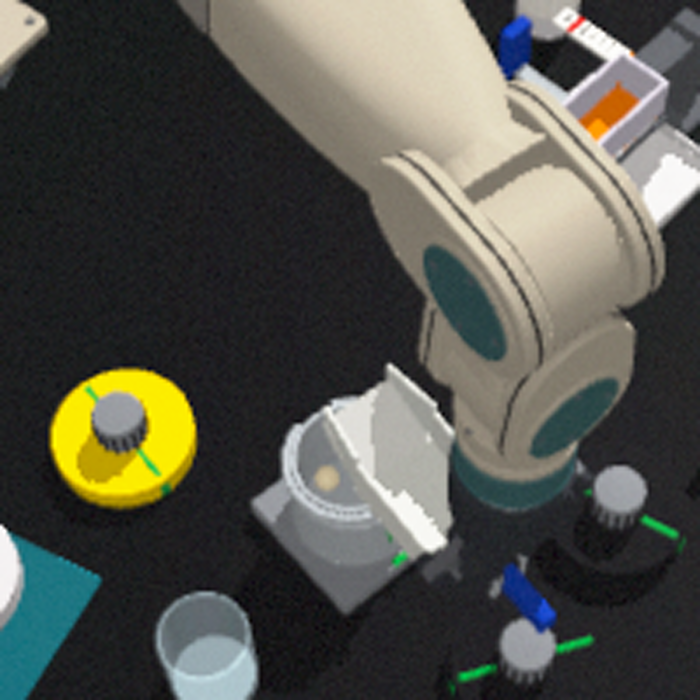

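View pics/w42.png

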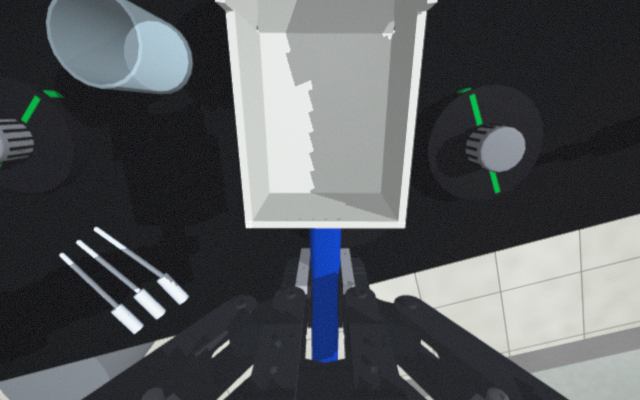

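```bash
python3 -m inch '[{"wx":0,"wy":0,"wz":4,"x":0.012,"y":0.006,"z":0,"hand":0},{"wx":0,"wy":0,"wz":10,"x":0.033,"y":0.018,"z":0,"hand":0},{"wx":0,"wy":0,"wz":17,"x":0.056,"y":0.03,"z":0,"hand":0},{"wx":0,"wy":0,"wz":24,"x":0.08,"y":0.043,"z":0,"hand":0},{"wx":0,"wy":0,"wz":31,"x":0.104,"y":0.056,"z":0,"hand":0},{"wx":0,"wy":0,"wz":38,"x":0.128,"y":0.069,"z":0,"hand":0},{"wx":0,"wy":0,"wz":45,"x":0.152,"y":0.082,"z":0,"hand":0},{"wx":0,"wy":0,"wz":52,"x":0.176,"y":0.095,"z":0,"hand":0},{"wx":0,"wy":0,"wz":59,"x":0.2,"y":0.108,"z":0,"hand":0},{"wx":0,"wy":0,"wz":66,"x":0.224,"y":0.12,"z":0,"hand":0},{"wx":0,"wy":0,"wz":73,"x":0.246,"y":0.132,"z":0,"hand":0},{"wx":0,"wy":0,"wz":80,"x":0.262,"y":0.141,"z":0,"hand":0}]'; python3 - <<'E'
from h import *
p,Rt=scoopwp(disp(0,-127),.10,DY+np.pi/2,12);plan(p,Rt)
p,Rt=scoopwp(disp(0,-127),.013,DY+np.pi/2,12);plan(p,Rt)
shot('top','t43.png')
E
```

```text
time_s: 47.78
ee_pos: [0.5943, 0.0248, 0.1659]
ee_rot: [0.751, 0.661, -0.002, -0.002]
force: [0.3, 0.3, -0.9]
finger_gap: 0.14
t 47.78 p [0.5943 0.0248 0.1659] X [0.127 0.992 0.001] Y [ 0.992 -0.127 -0.006] Z [-0.005  0.001 -1.   ] q [-6.700e-02  2.500e-01 -1.440e-01  1.183e+00  1.000e-03  1.631e+00] F [ 0.3  0.3 -0.9] gap 0.14
shift xyz mm [ 4.4 -0.3 56.5] | 57  turn deg [ -0.3 -12.   -0.1]
t 47.78 p [0.5943 0.0248 0.1659] X [0.127 0.992 0.001] Y [ 0.992 -0.127 -0.006] Z [-0.005  0.001 -1.   ] q [-6.700e-02  2.500e-01 -1.440e-01  1.183e+00  1.000e-03  1.631e+00] F [ 0.3  0.3 -0.9] gap 0.14
shift xyz mm [  4.3   0.2 143.5] | 144  turn deg [ -0.3 -12.   -0.1]
```

View pics/t43.png

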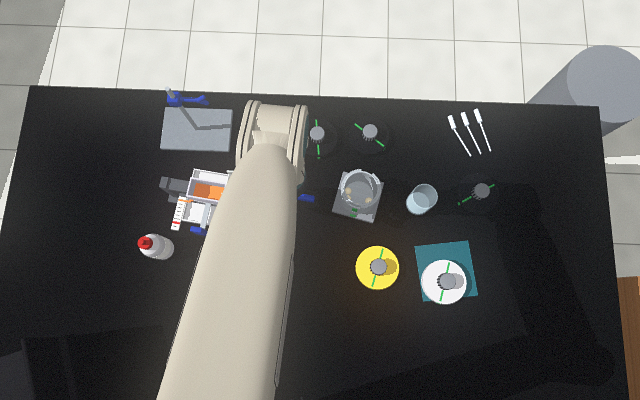

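```bash
python3 -m inch '[{"wx":0,"wy":-4,"wz":0,"x":0.001,"y":0,"z":0.01,"hand":0},{"wx":0,"wy":-8,"wz":0,"x":0.002,"y":0,"z":0.03,"hand":0},{"wx":0,"wy":-12,"wz":0,"x":0.003,"y":0,"z":0.05,"hand":0},{"wx":0,"wy":-12,"wz":0,"x":0.004,"y":0,"z":0.07,"hand":0},{"wx":0,"wy":-12,"wz":0,"x":0.004,"y":0,"z":0.09,"hand":0},{"wx":0,"wy":-12,"wz":0,"x":0.004,"y":0,"z":0.108,"hand":0},{"wx":0,"wy":-12,"wz":0,"x":0.004,"y":0,"z":0.122,"hand":0},{"wx":0,"wy":-12,"wz":0,"x":0.004,"y":0,"z":0.133,"hand":0},{"wx":0,"wy":-12,"wz":0,"x":0.004,"y":0,"z":0.14,"hand":0},{"wx":0,"wy":-12,"wz":0,"x":0.004,"y":0,"z":0.143,"hand":0},{"wx":0,"wy":-12,"wz":0,"x":0.004,"y":0,"z":0.143,"hand":0}]'; python3 - <<'E'
from h import *
p,Rt=scoopwp(disp(0,-88),.013,DY+np.pi/2,12);plan(p,Rt)
shot('wrist','w44.png')
E
```

```text
time_s: 48.75
ee_pos: [0.5964, 0.0274, 0.0226]
ee_rot: [0.745, 0.659, -0.08, 0.067]
force: [-0.0, -0.4, -0.8]
finger_gap: 0.14
t 48.75 p [0.5964 0.0274 0.0226] X [ 0.118  0.971 -0.207] Y [ 0.993 -0.122 -0.006] Z [-0.031 -0.205 -0.978] q [ 0.046  0.418 -0.257  0.938 -0.205  1.743] F [-0.  -0.4 -0.8] gap 0.14
shift xyz mm [39.8 -2.2 -8.3] | 41  turn deg [-0.3 -0.   0.3]
```

View pics/w44.png

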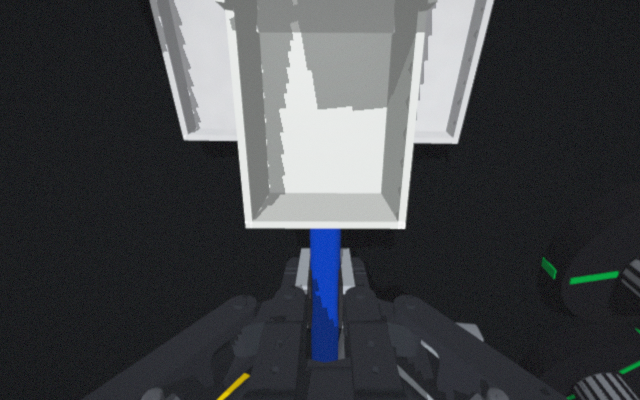

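```bash
python3 -m inch '[{"wx":0,"wy":0,"wz":0,"x":0.009,"y":0,"z":-0.002,"hand":0},{"wx":0,"wy":0,"wz":0,"x":0.019,"y":-0.001,"z":-0.004,"hand":0},{"wx":0,"wy":0,"wz":0,"x":0.029,"y":-0.002,"z":-0.006,"hand":0},{"wx":0,"wy":0,"wz":0,"x":0.038,"y":-0.002,"z":-0.008,"hand":0},{"wx":0,"wy":0,"wz":0,"x":0.041,"y":-0.002,"z":-0.009,"hand":0},{"wx":0,"wy":2,"wz":0,"x":0.042,"y":-0.002,"z":-0.006,"hand":0},{"wx":0,"wy":4,"wz":0.2,"x":0.042,"y":-0.002,"z":-0.002,"hand":0},{"wx":0,"wy":6,"wz":0.3,"x":0.043,"y":-0.002,"z":0.002,"hand":0},{"wx":0,"wy":8,"wz":0.3,"x":0.043,"y":-0.002,"z":0.006,"hand":0},{"wx":0,"wy":10,"wz":0.3,"x":0.044,"y":-0.002,"z":0.01,"hand":0},{"wx":0,"wy":12,"wz":0.3,"x":0.044,"y":-0.002,"z":0.013,"hand":0},{"wx":0,"wy":12,"wz":0.3,"x":0.044,"y":-0.002,"z":0.013,"hand":0}]'; python3 - <<'E'
from h import *
p,Rt=scoopwp(disp(0,0),.009,DY+np.pi/2,0);plan(p,Rt)
shot('wrist','w45.png')
E
```

```text
time_s: 49.8
ee_pos: [0.5988, 0.0669, 0.0003]
ee_rot: [0.751, 0.66, -0.002, -0.003]
force: [-0.5, -0.5, -1.1]
finger_gap: 0.139
t 49.8 p [5.988e-01 6.690e-02 3.000e-04] X [0.129 0.992 0.   ] Y [ 0.992 -0.129 -0.007] Z [-0.007  0.001 -1.   ] q [ 3.000e-03  4.170e-01 -2.970e-01  8.630e-01  1.000e-03  1.703e+00] F [-0.5 -0.5 -1.1] gap 0.139
shift xyz mm [89.   0.  -0.7] | 89  turn deg [-0.4 -0.  -0.2]
```

View pics/w45.png

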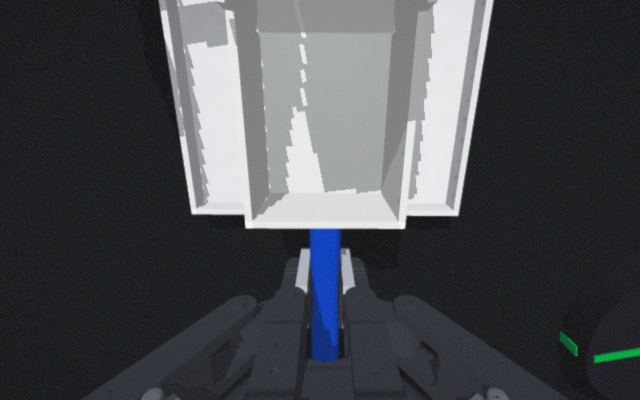

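```bash
python3 -m inch '[{"wx":-0.4,"wy":0,"wz":-0.2,"x":0.008,"y":0,"z":0,"hand":0},{"wx":-0.4,"wy":0,"wz":-0.2,"x":0.02,"y":0,"z":0,"hand":0},{"wx":-0.4,"wy":0,"wz":-0.2,"x":0.032,"y":0,"z":0,"hand":0},{"wx":-0.4,"wy":0,"wz":-0.2,"x":0.044,"y":0,"z":0,"hand":0},{"wx":-0.4,"wy":0,"wz":-0.2,"x":0.056,"y":0,"z":0,"hand":0},{"wx":-0.4,"wy":0,"wz":-0.2,"x":0.067,"y":0,"z":0,"hand":0},{"wx":-0.4,"wy":0,"wz":-0.2,"x":0.077,"y":0,"z":0,"hand":0},{"wx":-0.4,"wy":0,"wz":-0.2,"x":0.084,"y":0,"z":0,"hand":0},{"wx":-0.4,"wy":0,"wz":-0.2,"x":0.088,"y":0,"z":0,"hand":0},{"wx":-0.4,"wy":0,"wz":-0.2,"x":0.088,"y":0,"z":0.002,"hand":0},{"wx":-0.4,"wy":0,"wz":-0.2,"x":0.088,"y":0,"z":0.004,"hand":0},{"wx":-0.4,"wy":0,"wz":-0.2,"x":0.088,"y":0,"z":0.004,"hand":0}]'; python3 - <<'E'
from h import *
p,Rt=scoopwp(disp(0,0),.004,DY+np.pi/2,0);plan(p,Rt)
E
```

```text
time_s: 50.85
ee_pos: [0.6101, 0.1545, -0.0037]
ee_rot: [0.75, 0.662, 0.0, 0.0]
force: [-1.3, 0.1, -1.5]
finger_gap: 0.139
t 50.85 p [ 0.6101  0.1545 -0.0037] X [ 0.124  0.992 -0.   ] Y [ 0.992 -0.124  0.   ] Z [ 0. -0. -1.] q [ 0.145  0.457 -0.243  0.87  -0.     1.841] F [-1.3  0.1 -1.5] gap 0.139
shift xyz mm [0.6 0.1 0.3] | 1  turn deg [0.  0.  0.1]
```

```bash
python3 -m inch '[{"wx":0,"wy":0,"wz":0,"x":0,"y":0,"z":0.001,"hand":0},{"wx":0,"wy":0,"wz":0,"x":0,"y":0,"z":0.001,"hand":0},{"wx":0,"wy":0,"wz":0,"x":0,"y":0,"z":0.001,"hand":0.4},{"wx":0,"wy":0,"wz":0,"x":0,"y":0,"z":0.001,"hand":0.4},{"wx":0,"wy":0,"wz":0,"x":0,"y":0,"z":0.001,"hand":0.4},{"wx":0,"wy":0,"wz":0,"x":0,"y":0,"z":-0.01,"hand":0.4},{"wx":0,"wy":0,"wz":0,"x":-0.002,"y":0,"z":-0.03,"hand":0.4},{"wx":0,"wy":0,"wz":0,"x":-0.004,"y":0,"z":-0.06,"hand":0.4},{"wx":0,"wy":0,"wz":0,"x":-0.006,"y":0,"z":-0.095,"hand":0.4},{"wx":0,"wy":0,"wz":0,"x":-0.006,"y":0,"z":-0.13,"hand":0.6},{"wx":0,"wy":0,"wz":0,"x":-0.006,"y":0,"z":-0.165,"hand":0.8},{"wx":0,"wy":0,"wz":0,"x":-0.006,"y":0,"z":-0.19,"hand":0.8}]'; python3 - <<'E'
from h import *
st()
f,c=shot('wrist','w46.png');f,c=shot('top','t46.png')
g=cv2.cvtColor(f,cv2.COLOR_BGR2HSV)
m=((g[...,2]>190)&(g[...,1]<40)).astype(np.uint8);m[:,:415]=0;m[:,480:]=0;m[:235]=0;m[310:]=0
q=max(cv2.findContours(m,0,1)[0],key=cv2.contourArea);e=cv2.fitEllipse(cv2.convexHull(q));print(e,onz(c,e[0],.0255).round(4))
for k in pinpoint('lid','top')[:6]: print(k['confidence'],k['location'],onz(c,k['location'],.0195).round(4))
E
```

```text
time_s: 51.85
ee_pos: [0.6111, 0.1493, 0.1919]
ee_rot: [0.75, 0.662, 0.003, 0.002]
force: [0.9, -0.8, 0.6]
finger_gap: 0.796
t 51.85 p [0.6111 0.1493 0.1919] X [0.124 0.992 0.002] Y [ 0.992 -0.124  0.006] Z [ 0.006  0.001 -1.   ] q [ 0.137  0.285 -0.041  1.238  0.     1.832] F [ 0.9 -0.8  0.6] gap 0.796
((443.45782470703125, 281.5265808105469), (43.14711380004883, 45.62548828125), 119.95889282226562) [ 0.4214 -0.3734  0.0255]
0.93 [367.2, 133.3] [ 0.8326 -0.1648  0.0195]
0.84 [379.0, 264.4] [ 0.4599 -0.2032  0.0195]
0.81 [319.8, 135.2] [ 0.8213 -0.0291  0.0195]
0.6 [477.5, 193.2] [ 0.6681 -0.4744  0.0195]
```

View pics/w46.png

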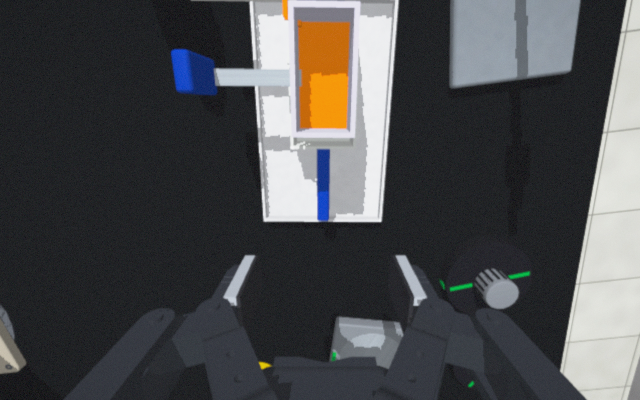

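View pics/t46.png

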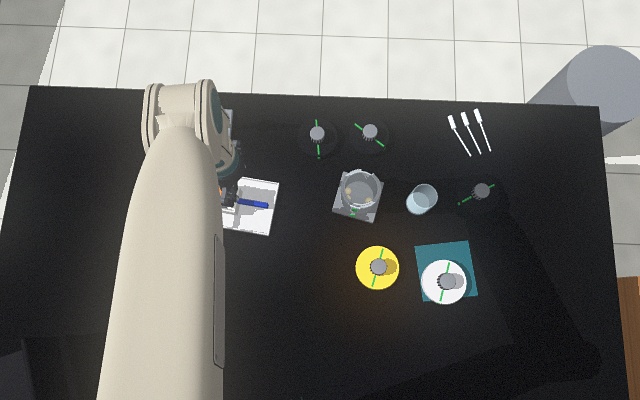

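```bash
python3 - <<'E'
from h import *
plan([.4214,-.3734,.15],tool(2.42))
E
```

```text
t 52.0 p [0.6123 0.1495 0.1914] X [0.124 0.992 0.003] Y [ 0.992 -0.124  0.009] Z [ 0.009  0.001 -1.   ] q [ 0.137  0.285 -0.042  1.234  0.     1.832] F [-0.4 -0.2  0.2] gap 0.799
shift xyz mm [-542.6 -125.1   38.9] | 558  turn deg [  0.5   0.1 -55.8]
```

```bash
python3 -m inch '[{"wx":0,"wy":0,"wz":0,"x":-0.018,"y":-0.004,"z":0,"hand":0.8},{"wx":0,"wy":0,"wz":-4,"x":-0.054,"y":-0.012,"z":0,"hand":0.8},{"wx":0,"wy":0,"wz":-10,"x":-0.09,"y":-0.021,"z":0,"hand":0.8},{"wx":0,"wy":0,"wz":-16,"x":-0.128,"y":-0.029,"z":0,"hand":0.8},{"wx":0,"wy":0,"wz":-22,"x":-0.166,"y":-0.038,"z":0,"hand":0.8},{"wx":0,"wy":0,"wz":-28,"x":-0.204,"y":-0.047,"z":0,"hand":0.8},{"wx":0,"wy":0,"wz":-34,"x":-0.242,"y":-0.056,"z":0,"hand":0.8},{"wx":0,"wy":0,"wz":-40,"x":-0.28,"y":-0.064,"z":0,"hand":0.8},{"wx":0,"wy":0,"wz":-46,"x":-0.318,"y":-0.073,"z":0,"hand":0.8},{"wx":0,"wy":0,"wz":-51,"x":-0.356,"y":-0.082,"z":0,"hand":0.8},{"wx":0,"wy":0,"wz":-55.8,"x":-0.394,"y":-0.091,"z":0,"hand":0.8},{"wx":0,"wy":0,"wz":-55.8,"x":-0.43,"y":-0.099,"z":0,"hand":0.8}]'; python3 - <<'E'
from h import *
plan([.4214,-.3734,.13],tool(2.42))
E
```

```text
time_s: 53.0
ee_pos: [0.4561, -0.2663, 0.1852]
ee_rot: [0.352, 0.936, 0.001, -0.001]
force: [1.1, -0.0, -0.6]
finger_gap: 0.795
t 53.0 p [ 0.4561 -0.2663  0.1852] X [-0.753  0.658  0.002] Y [0.658 0.753 0.001] Z [-0.001  0.002 -1.   ] q [-6.520e-01  1.180e-01 -2.620e-01  1.192e+00  1.000e-03  6.700e-02] F [ 1.1 -0.  -0.6] gap 0.795
shift xyz mm [ -44.5 -103.5   55. ] | 125  turn deg [ 0.1 -0.1  0.2]
```

```bash
python3 -m inch '[{"wx":0,"wy":0,"wz":0,"x":-0.012,"y":-0.028,"z":0.005,"hand":0.8},{"wx":0,"wy":0,"wz":0,"x":-0.024,"y":-0.056,"z":0.015,"hand":0.8},{"wx":0,"wy":0,"wz":0,"x":-0.034,"y":-0.08,"z":0.03,"hand":0.8},{"wx":0,"wy":0,"wz":0,"x":-0.041,"y":-0.096,"z":0.045,"hand":0.8},{"wx":0,"wy":0,"wz":0,"x":-0.0445,"y":-0.1035,"z":0.055,"hand":0.8},{"wx":0,"wy":0,"wz":0,"x":-0.0445,"y":-0.1035,"z":0.055,"hand":0.8},{"wx":0,"wy":0,"wz":0,"x":-0.0445,"y":-0.1035,"z":0.055,"hand":0.8}]'; python3 - <<'E'
from h import *
f,c=shot('wrist','w47.png');plan([.4214,-.3734,-.003],tool(2.42))
print(proj(c,[.4214,-.3734,.0575]))
E
```

```text
time_s: 53.58
ee_pos: [0.4225, -0.371, 0.1301]
ee_rot: [0.353, 0.936, 0.002, -0.001]
force: [-0.0, 0.3, 1.1]
finger_gap: 0.798
t 53.63 p [ 0.4233 -0.3712  0.1311] X [-0.752  0.66   0.001] Y [0.66  0.752 0.002] Z [ 0.001  0.002 -1.   ] q [-0.836  0.218 -0.262  1.092  0.002 -0.115] F [0.5 0.1 0.4] gap 0.798
shift xyz mm [ -0.2  -3.2 134.1] | 134  turn deg [ 0.1 -0.1  0.1]
[320.81872322 204.75330282]
```

View pics/w47.png

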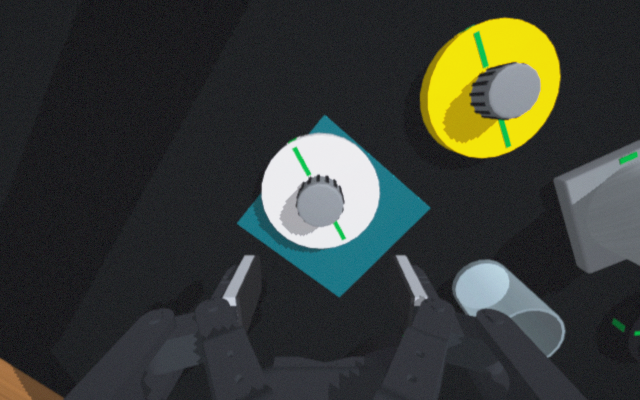

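```bash
python3 -m inch '[{"wx":0,"wy":0,"wz":0,"x":0.001,"y":-0.003,"z":0.015,"hand":0.8},{"wx":0,"wy":0,"wz":0,"x":0.002,"y":-0.003,"z":0.035,"hand":0.8},{"wx":0,"wy":0,"wz":0,"x":0.002,"y":-0.003,"z":0.06,"hand":0.8},{"wx":0,"wy":0,"wz":0,"x":0.002,"y":-0.003,"z":0.083,"hand":0.8},{"wx":0,"wy":0,"wz":0,"x":0.002,"y":-0.003,"z":0.102,"hand":0.8},{"wx":0,"wy":0,"wz":0,"x":0.002,"y":-0.003,"z":0.117,"hand":0.8},{"wx":0,"wy":0,"wz":0,"x":0.002,"y":-0.003,"z":0.127,"hand":0.8},{"wx":0,"wy":0,"wz":0,"x":0.002,"y":-0.003,"z":0.132,"hand":0.8},{"wx":0,"wy":0,"wz":0,"x":0.002,"y":-0.003,"z":0.134,"hand":0.8},{"wx":0,"wy":0,"wz":0,"x":0.002,"y":-0.003,"z":0.134,"hand":0.8}]'; python3 - <<'E'
from h import *
st();f,c=shot('wrist','w48.png')
E
```

```text
time_s: 54.47
ee_pos: [0.4208, -0.3733, -0.002]
ee_rot: [0.352, 0.936, 0.0, 0.001]
force: [-0.3, 0.3, -0.5]
finger_gap: 0.8
t 54.47 p [ 0.4208 -0.3733 -0.002 ] X [-0.752  0.659 -0.002] Y [0.659 0.752 0.001] Z [ 0.002 -0.    -1.   ] q [-0.841  0.356 -0.398  0.815  0.001 -0.121] F [-0.3  0.3 -0.5] gap 0.8
```

View pics/w48.png

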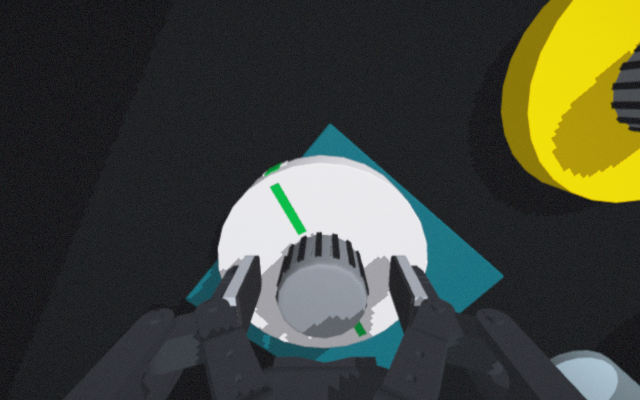

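```bash
python3 -m inch '[{"wx":0,"wy":0,"wz":0,"x":0.003,"y":-0.001,"z":0.001,"hand":0.8},{"wx":0,"wy":0,"wz":0,"x":0.003,"y":-0.001,"z":0.001,"hand":0.3},{"wx":0,"wy":0,"wz":0,"x":0.003,"y":-0.001,"z":0.001,"hand":0.2},{"wx":0,"wy":0,"wz":0,"x":0.003,"y":-0.001,"z":0.001,"hand":0.2},{"wx":0,"wy":0,"wz":0,"x":0.003,"y":-0.001,"z":0.001,"hand":0.2},{"wx":0,"wy":0,"wz":0,"x":0.003,"y":-0.001,"z":0.001,"hand":0.2},{"wx":0,"wy":0,"wz":0,"x":0.003,"y":-0.001,"z":-0.005,"hand":0.2},{"wx":0,"wy":0,"wz":0,"x":0.003,"y":-0.001,"z":-0.014,"hand":0.2},{"wx":0,"wy":0,"wz":0,"x":0.003,"y":-0.001,"z":-0.02,"hand":0.2},{"wx":0,"wy":0,"wz":0,"x":0.003,"y":-0.001,"z":-0.02,"hand":0.2}]' 50; python3 - <<'E'
from h import *
f,c=shot('wrist','w49.png');plan([.4522,-.3867,.017],tool(2.42))
E
```

```text
time_s: 55.35
ee_pos: [0.4182, -0.3733, 0.0192]
ee_rot: [0.353, 0.936, -0.0, 0.002]
force: [0.2, -1.0, -1.8]
finger_gap: 0.48
t 55.4 p [ 0.4179 -0.373   0.0186] X [-0.751  0.66  -0.003] Y [0.66  0.751 0.001] Z [ 0.003 -0.001 -1.   ] q [-0.845  0.326 -0.389  0.854  0.001 -0.124] F [ 0.5 -0.8 -1. ] gap 0.479
shift xyz mm [-34.8  12.3   1.7] | 37  turn deg [0.1 0.2 0. ]
```

View pics/w49.png

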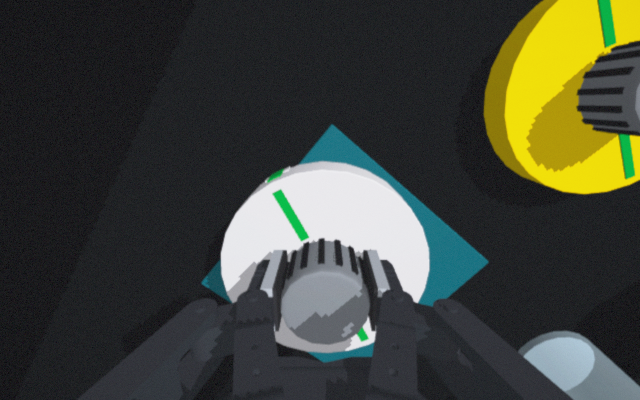

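```bash
python3 -m inch '[{"wx":0,"wy":0,"wz":0,"x":-0.008,"y":0.003,"z":0,"hand":0.2},{"wx":0,"wy":0,"wz":0,"x":-0.018,"y":0.006,"z":0,"hand":0.2},{"wx":0,"wy":0,"wz":0,"x":-0.028,"y":0.01,"z":0,"hand":0.2},{"wx":0,"wy":0,"wz":0,"x":-0.034,"y":0.012,"z":0,"hand":0.2},{"wx":0,"wy":0,"wz":0,"x":-0.035,"y":0.0125,"z":0,"hand":0.2},{"wx":0,"wy":0,"wz":0,"x":-0.035,"y":0.0125,"z":0.006,"hand":0.2},{"wx":0,"wy":0,"wz":0,"x":-0.035,"y":0.0125,"z":0.012,"hand":0.2},{"wx":0,"wy":0,"wz":0,"x":-0.035,"y":0.0125,"z":0.016,"hand":0.2},{"wx":0,"wy":0,"wz":0,"x":-0.035,"y":0.0125,"z":0.016,"hand":0.2}]' ; python3 - <<'E'
from h import *
c=cam('top');f=cv2.imread('pics/t31.png');g=cv2.cvtColor(f,cv2.COLOR_BGR2HSV)
m=((g[...,2]>190)&(g[...,1]<40)).astype(np.uint8);m[:,:415]=0;m[:,480:]=0;m[:235]=0;m[310:]=0
q=max(cv2.findContours(m,0,1)[0],key=cv2.contourArea);e=cv2.fitEllipse(cv2.convexHull(q));print('first placing',e[0],onz(c,e[0],.0255).round(4))
plan([.4522,-.3867,-.003],tool(2.42))
E
```

```text
time_s: 56.15
ee_pos: [0.4502, -0.3843, -0.0004]
ee_rot: [0.353, 0.936, 0.001, -0.001]
force: [0.1, -0.6, -1.8]
finger_gap: 0.48
first placing (448.2789306640625, 268.957275390625) [ 0.455  -0.3869  0.0255]
t 56.15 p [ 4.502e-01 -3.843e-01 -4.000e-04] X [-0.751  0.66   0.003] Y [0.66  0.751 0.001] Z [-0.001  0.003 -1.   ] q [-0.816  0.4   -0.326  0.848  0.001 -0.095] F [ 0.1 -0.6 -1.8] gap 0.48
shift xyz mm [-3.1 -0.4  2.6] | 4  turn deg [ 0.1 -0.2  0. ]
```

```bash
python3 -m inch '[{"wx":0,"wy":0,"wz":0,"x":-0.001,"y":0,"z":0.001,"hand":0.2},{"wx":0,"wy":0,"wz":0,"x":-0.001,"y":0,"z":0.002,"hand":0.2},{"wx":0,"wy":0,"wz":0,"x":-0.001,"y":0,"z":0.003,"hand":0.2},{"wx":0,"wy":0,"wz":0,"x":-0.001,"y":0,"z":0.003,"hand":0.2}]' ; python3 - <<'E'
from h import *
plan([.4522,-.3867,-.003],tool(2.42))
E
```

```text
time_s: 56.48
ee_pos: [0.4524, -0.3865, -0.0015]
ee_rot: [0.353, 0.936, 0.0, 0.001]
force: [0.2, -0.7, -2.3]
finger_gap: 0.476
t 56.48 p [ 0.4524 -0.3865 -0.0015] X [-0.751  0.66  -0.001] Y [0.66  0.751 0.001] Z [ 0.001  0.    -1.   ] q [-0.816  0.404 -0.323  0.843  0.001 -0.095] F [ 0.2 -0.7 -2.3] gap 0.476
shift xyz mm [ 0.1 -0.3  1.5] | 2  turn deg [0.1 0.  0. ]
```

```bash
python3 -m inch '[{"wx":0,"wy":0,"wz":0,"x":0,"y":0,"z":0.001,"hand":0.2},{"wx":0,"wy":0,"wz":0,"x":0,"y":0,"z":0.002,"hand":0.2},{"wx":0,"wy":0,"wz":0,"x":0,"y":0,"z":0.002,"hand":0.2}]' ; python3 - <<'E'
from h import *
st()
E
```

```text
time_s: 56.73
ee_pos: [0.4527, -0.3868, -0.0027]
ee_rot: [0.353, 0.936, 0.0, 0.001]
force: [-1.8, 0.3, 3.9]
finger_gap: 0.476
t 56.73 p [ 0.4527 -0.3868 -0.0027] X [-0.751  0.66  -0.001] Y [0.66  0.751 0.001] Z [ 0.002 -0.    -1.   ] q [-0.816  0.405 -0.324  0.84   0.001 -0.095] F [-1.8  0.3  3.9] gap 0.476
```

Touching down (force turned +). Release and move clear.

```bash
python3 -m inch '[{"wx":0,"wy":0,"wz":0,"x":0,"y":0,"z":0,"hand":0.7},{"wx":0,"wy":0,"wz":0,"x":0,"y":0,"z":0,"hand":0.8},{"wx":0,"wy":0,"wz":0,"x":0,"y":0,"z":0,"hand":0.8},{"wx":0,"wy":0,"wz":0,"x":0,"y":0,"z":-0.01,"hand":0.8},{"wx":0,"wy":0,"wz":0,"x":0,"y":0,"z":-0.03,"hand":0.8},{"wx":0,"wy":0,"wz":0,"x":0,"y":0,"z":-0.06,"hand":0.8},{"wx":0,"wy":0,"wz":0,"x":0,"y":0,"z":-0.095,"hand":0.8},{"wx":0,"wy":0,"wz":0,"x":0,"y":0,"z":-0.13,"hand":0.8},{"wx":0,"wy":0,"wz":0,"x":0,"y":0,"z":-0.165,"hand":0.8},{"wx":0,"wy":0,"wz":0,"x":0,"y":-0.02,"z":-0.2,"hand":0.8},{"wx":0,"wy":0,"wz":0,"x":0,"y":-0.05,"z":-0.22,"hand":0.8},{"wx":0,"wy":0,"wz":0,"x":0,"y":-0.07,"z":-0.22,"hand":0.8}]'; python3 - <<'E'
from h import *
st();f,c=shot('top','t50.png');shot('scene','s50.png')
g=cv2.cvtColor(f,cv2.COLOR_BGR2HSV)
m=((g[...,2]>190)&(g[...,1]<40)).astype(np.uint8);m[:,:415]=0;m[:,480:]=0;m[:235]=0;m[310:]=0
q=max(cv2.findContours(m,0,1)[0],key=cv2.contourArea);e=cv2.fitEllipse(cv2.convexHull(q));print(e[0],onz(c,e[0],.0255).round(4))
cv2.imwrite('pics/t50z.png',cv2.resize(f[150:310,130:490],None,fx=2.2,fy=2.2,interpolation=cv2.INTER_CUBIC))
cv2.imwrite('pics/t50j.png',cv2.resize(f[160:230,320:400],None,fx=8,fy=8,interpolation=cv2.INTER_CUBIC))
E
```

```text
time_s: 57.73
ee_pos: [0.4076, -0.4434, 0.2242]
ee_rot: [0.352, 0.936, -0.003, 0.006]
force: [0.4, -1.0, -0.6]
finger_gap: 0.796
t 57.73 p [ 0.4076 -0.4434  0.2242] X [-0.752  0.66  -0.013] Y [ 0.66   0.752 -0.002] Z [ 0.008 -0.01  -1.   ] q [-0.935  0.217 -0.061  1.28   0.    -0.215] F [ 0.4 -1.  -0.6] gap 0.796
(448.5925598144531, 268.4237976074219) [ 0.4564 -0.3877  0.0255]
```

View pics/t50z.png

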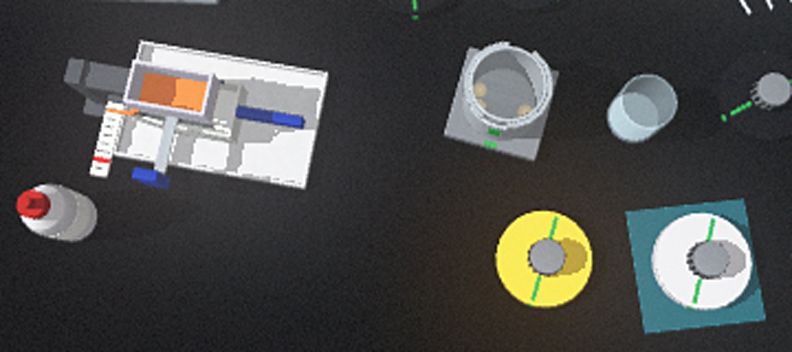

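View pics/t50j.png

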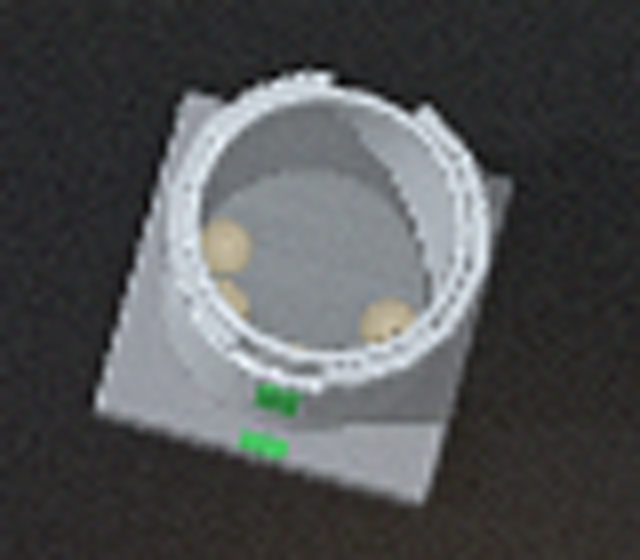

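View pics/s50.png

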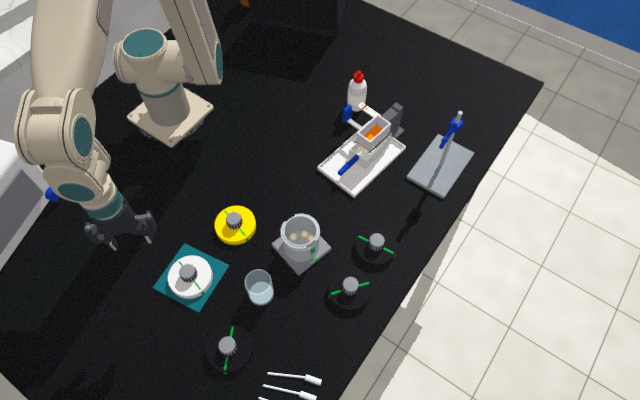

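```bash
python3 - <<'E'
import cv2
f=cv2.imread('pics/s50.png');a=cv2.resize(f[205:280,265:340],None,fx=7,fy=7,interpolation=cv2.INTER_CUBIC)
cv2.imwrite('pics/s50j.png',a)
E
```

```text
(no output)
```

View pics/s50j.png

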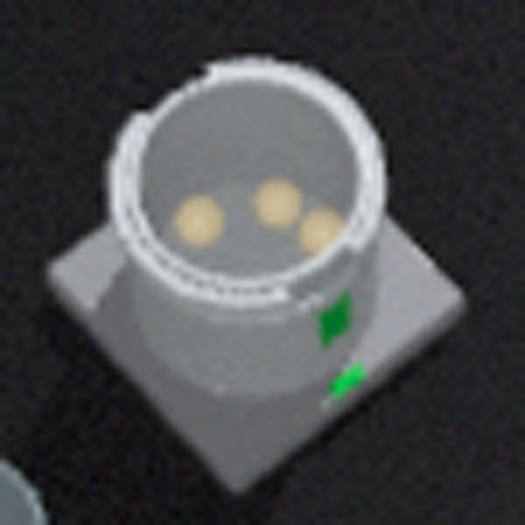

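```bash
python3 - <<'E'
from h import *
t,s=cam('top'),cam('scene')
for p in((225,245),(228,298),(390,325),(300,355)):
    w=onz(t,(p[0]/8+320,p[1]/8+160),.033);q=proj(s,w);print(p,w.round(3),((q-[265,205])*7).round())
for p in((200,220),(277,203),(320,232)):
    w=onz(s,(p[0]/7+265,p[1]/7+205),.033);q=proj(t,w);print(p,w.round(3),((q-[320,160])*8).round())
E
```

```text
(225, 245) [ 0.657 -0.114  0.033] [316. 224.]
(228, 298) [ 0.639 -0.116  0.033] [276. 202.]
(390, 325) [ 0.631 -0.171  0.033] [177. 297.]
(300, 355) [ 0.62  -0.141  0.033] [200. 224.]
(200, 220) [ 0.619 -0.139  0.033] [296. 357.]
(277, 203) [ 0.639 -0.115  0.033] [228. 296.]
(320, 232) [ 0.661 -0.116  0.033] [231. 236.]
```

```bash
python3 -c "
from workcell import *
print(job_done())"
```

```text
the job is handed in; nothing more can be done
None
```

The job is done and handed in at about 58 s of the 210 s allowed. All four balls that were present are in the jar.

- **Dispensing:** I stood the scoop under the outlet and pulled the slide 60 mm. The pointer stood on the red mark for a little over two seconds, then I let the slide go fully home. The hopper was empty afterwards.
- **Lid:** I twisted it about 56° anticlockwise and it lifted freely. That is less than the sheet's starting angle implies: by my measurement the lid started about 0.97 rad short of the notch, not 0.75 to 1.2 rad past the jar's x.
- **Knocked lid:** After I had laid the lid on the mat, something moved it about 3 cm while the arm was elsewhere. I set it back once the scoop was in the tray again. In the last picture it lies knob up, about 4 mm from the centre of the mat.
- **Pouring:** I tipped the scoop to about 72° and then checked that it was empty. It stands upright in the tray under the outlet. The top and scene cameras together place four separate balls inside the jar. Each view shows only some of them clearly, and one ball shows only as a sliver in the top picture.
- **First grasps:** My first two grasps of the scoop closed above its handle, because the fingertips sit about 30 mm farther back than the given TCP. I allowed for that from then on. The scoop did not visibly move.

The bottle, the beaker and the look-alike lids were not touched. The gripper was open and clear of everything at hand-in.

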